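Load the plate applicator and start it

TASK

Load the applicator for a run: slide every coated glass plate up out of the drying rack and lay it on the dark stage, coated side up and long side running front to back, pushed square and flush against the rear fence, the first one also home against the left fence and each further one close up against its neighbour, with no gaps. Lay the syringe into its cradle on the applicator with the tip to the rear and its flange between the rear rest and the fork; when all is loaded, press the green start button, and leave everything else on the bench where it stands.

Things in the scene. Friction and masses are not known exactly. Their poses are not given: they have to be found in the camera images.
- plate1: glass plate 100 (x) x 50 (y) x 5 mm (z), 40 g, origin at its middle; white coating on its +z face. At first it leans in a slot of the drying rack, 40 degrees from level, +x end up and away from the robot, coated face up and towards the robot. None: not there this time; 2 or 3 of the four are
- plate2: glass plate 100 (x) x 50 (y) x 5 mm (z), 40 g, origin at its middle; white coating on its +z face. At first it leans in a slot of the drying rack, 40 degrees from level, +x end up and away from the robot, coated face up and towards the robot. None: not there this time; 2 or 3 of the four are
- plate3: glass plate 100 (x) x 50 (y) x 5 mm (z), 40 g, origin at its middle; white coating on its +z face. At first it leans in a slot of the drying rack, 40 degrees from level, +x end up and away from the robot, coated face up and towards the robot. None: not there this time; 2 or 3 of the four are
- plate4: glass plate 100 (x) x 50 (y) x 5 mm (z), 40 g, origin at its middle; white coating on its +z face. At first it leans in a slot of the drying rack, 40 degrees from level, +x end up and away from the robot, coated face up and towards the robot. None: not there this time; 2 or 3 of the four are
- rack: fixed aluminium rack; origin: centre of its underside. Base 206 (x) x 86 x 12 mm; two side cheeks, tops 45 mm up, 65 mm apart over all, grooved inside: 4 slots 36 mm apart along x, rising at 40 degrees to its +x (away from the robot), 2.5 mm slack. They hold a plate's lower 56 mm; above, its side edges are free: hold it there across its width and slide it out along the slot
- applicator: fixed white instrument 260 (x, away from the robot) x 410 (y) mm, top 50 mm up; origin: centre of its underside. Dark plate stage x -125 to 35, y -82 to 190, top 54 mm up, with a steel L fence 10 mm high and thick: stop faces rear x = 35, left y = 190 (from x = -90 on). Hump 95 mm high from x = 88. Syringe drive along y = -145, up to 96 mm high. No syringe or plate on it at the start
- corner (a point): inner corner of the L fence at stage height, axes as the applicator: rear stop face x = 0, left stop face y = 0, stage z = 0; the stage lies to -x and -y. The first plate, home in the corner, has its middle at (-50, -25, 2.5) mm, the next ones at y = -75 and -125 mm
- cradle (a point): where mid barrel comes to lie, 32 mm above the housing top (26 mm above the metal bed), axes as the applicator. Two grey V rests 10 mm thick carry the barrel, centred at x = 32 and -31 mm; a steel fork 6 mm thick at x = -50.5 mm has an 11 mm gap for the plunger rod; the flange drops between rear rest and fork, 11.5 mm apart. Pusher block from x = -83 to -101 mm
- syringe: glass syringe lying flat, 30 g; origin on its axis at mid barrel. Barrel 80 mm long along its x, 10 mm diameter, blue band near the middle; steel tip 10 mm long at +x; white flange 24 (y) x 10 (z) x 4 mm centred at x = -42 mm; thin plunger rod and black thumb disc to x = -76 mm
- start (a joint): green start button on the applicator's right front; travel 6 mm (value in m, 0 released), needs about 5 N, springs back
- start_top (a point): centre of the top of the start button, pressed downwards
- beaker: clear glass beaker, 70 mm wide, 85 mm tall: bystander, leave it where it is
- amber_bottle: brown reagent bottle, 80 mm wide, 170 mm tall: bystander, leave it where it is
- wash_bottle: white bottle with red cap, 68 mm wide, 150 mm tall: bystander, leave it where it is
- vial_tray: blue tray of small capped vials, 160 x 80 x 56 mm: bystander, leave it where it is
- calculator: black desk calculator, 140 x 75 x 14 mm: bystander, leave it where it is
- pencil: yellow pencil, 165 mm: bystander, leave it where it is

How it is judged (in metres and radians):
On the way, in this order (a step that is already met when the one before it is completed fails the run):
1. every plate lies in the row, square and flush in the fence corner, and the syringe lies in its cradle, all let go (x of plate1 in the frame of corner between -0.052 and -0.0485 m and z of plate1 in the frame of corner between -0.001 and 0.0045 m and angle between the x axis of each of plate1, plate2, plate3, plate4 and the x axis of applicator, either way round below 0.025 rad and angle between each of plate1, plate2, plate3, plate4's own z axis and vertical below 0.04 rad and x of plate2 in the frame of corner between -0.052 and -0.0485 m and z of plate2 in the frame of corner between -0.001 and 0.0045 m and x of plate3 in the frame of corner between -0.052 and -0.0485 m and z of plate3 in the frame of corner between -0.001 and 0.0045 m and x of plate4 in the frame of corner between -0.052 and -0.0485 m and z of plate4 in the frame of corner between -0.001 and 0.0045 m and (y of plate1 in the frame of corner between -0.027 and -0.023 m or (y of plate1 in the frame of corner between -0.078 and -0.072 m and (y of plate2 in the frame of corner between -0.027 and -0.023 m or y of plate3 in the frame of corner between -0.027 and -0.023 m or y of plate4 in the frame of corner between -0.027 and -0.023 m)) or (y of plate1 in the frame of corner between -0.129 and -0.121 m and (y of plate2 in the frame of corner between -0.078 and -0.072 m or y of plate3 in the frame of corner between -0.078 and -0.072 m or y of plate4 in the frame of corner between -0.078 and -0.072 m))) and (y of plate2 in the frame of corner between -0.027 and -0.023 m or (y of plate2 in the frame of corner between -0.078 and -0.072 m and (y of plate1 in the frame of corner between -0.027 and -0.023 m or y of plate3 in the frame of corner between -0.027 and -0.023 m or y of plate4 in the frame of corner between -0.027 and -0.023 m)) or (y of plate2 in the frame of corner between -0.129 and -0.121 m and (y of plate1 in the frame of corner between -0.078 and -0.072 m or y of plate3 in the frame of corner between -0.078 and -0.072 m or y of plate4 in the frame of corner between -0.078 and -0.072 m))) and (y of plate3 in the frame of corner between -0.027 and -0.023 m or (y of plate3 in the frame of corner between -0.078 and -0.072 m and (y of plate1 in the frame of corner between -0.027 and -0.023 m or y of plate2 in the frame of corner between -0.027 and -0.023 m or y of plate4 in the frame of corner between -0.027 and -0.023 m)) or (y of plate3 in the frame of corner between -0.129 and -0.121 m and (y of plate1 in the frame of corner between -0.078 and -0.072 m or y of plate2 in the frame of corner between -0.078 and -0.072 m or y of plate4 in the frame of corner between -0.078 and -0.072 m))) and (y of plate4 in the frame of corner between -0.027 and -0.023 m or (y of plate4 in the frame of corner between -0.078 and -0.072 m and (y of plate1 in the frame of corner between -0.027 and -0.023 m or y of plate2 in the frame of corner between -0.027 and -0.023 m or y of plate3 in the frame of corner between -0.027 and -0.023 m)) or (y of plate4 in the frame of corner between -0.129 and -0.121 m and (y of plate1 in the frame of corner between -0.078 and -0.072 m or y of plate2 in the frame of corner between -0.078 and -0.072 m or y of plate3 in the frame of corner between -0.078 and -0.072 m))) and x of syringe in the frame of cradle between -0.0045 and 0.0045 m and y of syringe in the frame of cradle between -0.003 and 0.003 m and z of syringe in the frame of cradle between -0.003 and 0.003 m and angle between the x axis of syringe and the x axis of applicator, either way round below 0.06 rad and x of applicator in the frame of syringe below -0.01 m and contact force between the fingers and plate1 below 0.05 N and contact force between the fingers and plate2 below 0.05 N and contact force between the fingers and plate3 below 0.05 N and contact force between the fingers and plate4 below 0.05 N and contact force between the fingers and syringe below 0.05 N), for 0.3 s.
2. the start button is pressed with everything loaded (value of joint start above 0.004 m and x of plate1 in the frame of corner between -0.052 and -0.0485 m and z of plate1 in the frame of corner between -0.001 and 0.0045 m and angle between the x axis of each of plate1, plate2, plate3, plate4 and the x axis of applicator, either way round below 0.025 rad and angle between each of plate1, plate2, plate3, plate4's own z axis and vertical below 0.04 rad and x of plate2 in the frame of corner between -0.052 and -0.0485 m and z of plate2 in the frame of corner between -0.001 and 0.0045 m and x of plate3 in the frame of corner between -0.052 and -0.0485 m and z of plate3 in the frame of corner between -0.001 and 0.0045 m and x of plate4 in the frame of corner between -0.052 and -0.0485 m and z of plate4 in the frame of corner between -0.001 and 0.0045 m and (y of plate1 in the frame of corner between -0.027 and -0.023 m or (y of plate1 in the frame of corner between -0.078 and -0.072 m and (y of plate2 in the frame of corner between -0.027 and -0.023 m or y of plate3 in the frame of corner between -0.027 and -0.023 m or y of plate4 in the frame of corner between -0.027 and -0.023 m)) or (y of plate1 in the frame of corner between -0.129 and -0.121 m and (y of plate2 in the frame of corner between -0.078 and -0.072 m or y of plate3 in the frame of corner between -0.078 and -0.072 m or y of plate4 in the frame of corner between -0.078 and -0.072 m))) and (y of plate2 in the frame of corner between -0.027 and -0.023 m or (y of plate2 in the frame of corner between -0.078 and -0.072 m and (y of plate1 in the frame of corner between -0.027 and -0.023 m or y of plate3 in the frame of corner between -0.027 and -0.023 m or y of plate4 in the frame of corner between -0.027 and -0.023 m)) or (y of plate2 in the frame of corner between -0.129 and -0.121 m and (y of plate1 in the frame of corner between -0.078 and -0.072 m or y of plate3 in the frame of corner between -0.078 and -0.072 m or y of plate4 in the frame of corner between -0.078 and -0.072 m))) and (y of plate3 in the frame of corner between -0.027 and -0.023 m or (y of plate3 in the frame of corner between -0.078 and -0.072 m and (y of plate1 in the frame of corner between -0.027 and -0.023 m or y of plate2 in the frame of corner between -0.027 and -0.023 m or y of plate4 in the frame of corner between -0.027 and -0.023 m)) or (y of plate3 in the frame of corner between -0.129 and -0.121 m and (y of plate1 in the frame of corner between -0.078 and -0.072 m or y of plate2 in the frame of corner between -0.078 and -0.072 m or y of plate4 in the frame of corner between -0.078 and -0.072 m))) and (y of plate4 in the frame of corner between -0.027 and -0.023 m or (y of plate4 in the frame of corner between -0.078 and -0.072 m and (y of plate1 in the frame of corner between -0.027 and -0.023 m or y of plate2 in the frame of corner between -0.027 and -0.023 m or y of plate3 in the frame of corner between -0.027 and -0.023 m)) or (y of plate4 in the frame of corner between -0.129 and -0.121 m and (y of plate1 in the frame of corner between -0.078 and -0.072 m or y of plate2 in the frame of corner between -0.078 and -0.072 m or y of plate3 in the frame of corner between -0.078 and -0.072 m))) and x of syringe in the frame of cradle between -0.0045 and 0.0045 m and y of syringe in the frame of cradle between -0.003 and 0.003 m and z of syringe in the frame of cradle between -0.003 and 0.003 m and angle between the x axis of syringe and the x axis of applicator, either way round below 0.06 rad and x of applicator in the frame of syringe below -0.01 m), for 0.05 s.
At the end, for the whole second after the job is handed in: Plates flat on the stage, coated side up, within 2 mm of the rear fence, square to 1.4 degrees, in a closed row from the left fence (places good to 2, 3, 4 mm), in any order; syringe in its cradle, 4.5 mm along, 3 mm across and in height, tip to the rear; button released, all at rest (x of plate1 in the frame of corner between -0.052 and -0.0485 m and z of plate1 in the frame of corner between -0.001 and 0.0045 m and angle between the x axis of each of plate1, plate2, plate3, plate4 and the x axis of applicator, either way round below 0.025 rad and angle between each of plate1, plate2, plate3, plate4's own z axis and vertical below 0.04 rad and x of plate2 in the frame of corner between -0.052 and -0.0485 m and z of plate2 in the frame of corner between -0.001 and 0.0045 m and x of plate3 in the frame of corner between -0.052 and -0.0485 m and z of plate3 in the frame of corner between -0.001 and 0.0045 m and x of plate4 in the frame of corner between -0.052 and -0.0485 m and z of plate4 in the frame of corner between -0.001 and 0.0045 m and (y of plate1 in the frame of corner between -0.027 and -0.023 m or (y of plate1 in the frame of corner between -0.078 and -0.072 m and (y of plate2 in the frame of corner between -0.027 and -0.023 m or y of plate3 in the frame of corner between -0.027 and -0.023 m or y of plate4 in the frame of corner between -0.027 and -0.023 m)) or (y of plate1 in the frame of corner between -0.129 and -0.121 m and (y of plate2 in the frame of corner between -0.078 and -0.072 m or y of plate3 in the frame of corner between -0.078 and -0.072 m or y of plate4 in the frame of corner between -0.078 and -0.072 m))) and (y of plate2 in the frame of corner between -0.027 and -0.023 m or (y of plate2 in the frame of corner between -0.078 and -0.072 m and (y of plate1 in the frame of corner between -0.027 and -0.023 m or y of plate3 in the frame of corner between -0.027 and -0.023 m or y of plate4 in the frame of corner between -0.027 and -0.023 m)) or (y of plate2 in the frame of corner between -0.129 and -0.121 m and (y of plate1 in the frame of corner between -0.078 and -0.072 m or y of plate3 in the frame of corner between -0.078 and -0.072 m or y of plate4 in the frame of corner between -0.078 and -0.072 m))) and (y of plate3 in the frame of corner between -0.027 and -0.023 m or (y of plate3 in the frame of corner between -0.078 and -0.072 m and (y of plate1 in the frame of corner between -0.027 and -0.023 m or y of plate2 in the frame of corner between -0.027 and -0.023 m or y of plate4 in the frame of corner between -0.027 and -0.023 m)) or (y of plate3 in the frame of corner between -0.129 and -0.121 m and (y of plate1 in the frame of corner between -0.078 and -0.072 m or y of plate2 in the frame of corner between -0.078 and -0.072 m or y of plate4 in the frame of corner between -0.078 and -0.072 m))) and (y of plate4 in the frame of corner between -0.027 and -0.023 m or (y of plate4 in the frame of corner between -0.078 and -0.072 m and (y of plate1 in the frame of corner between -0.027 and -0.023 m or y of plate2 in the frame of corner between -0.027 and -0.023 m or y of plate3 in the frame of corner between -0.027 and -0.023 m)) or (y of plate4 in the frame of corner between -0.129 and -0.121 m and (y of plate1 in the frame of corner between -0.078 and -0.072 m or y of plate2 in the frame of corner between -0.078 and -0.072 m or y of plate3 in the frame of corner between -0.078 and -0.072 m))) and x of syringe in the frame of cradle between -0.0045 and 0.0045 m and y of syringe in the frame of cradle between -0.003 and 0.003 m and z of syringe in the frame of cradle between -0.003 and 0.003 m and angle between the x axis of syringe and the x axis of applicator, either way round below 0.06 rad and x of applicator in the frame of syringe below -0.01 m and linear speed of each of plate1, plate2, plate3, plate4, syringe below 0.01 m/s and value of joint start below 0.002 m); the robot touches nothing.
It fails at once if a bystander on the bench is shifted more than 30 mm (distance of any of beaker, amber_bottle, wash_bottle, vial_tray, calculator, pencil from where it was at the start of the episode above 0.03 m).
Of plate1, plate2, plate3, plate4 only 2 to 3 are there at a start; the rules pass over those that are not, and their reading is None.
At some moment in a run one of syringe may be knocked a few centimetres aside while the robot is not near it.
Once in a run the grip may slacken for a moment while it holds something.
It also fails if it takes over 210 s, if anything falls off the work surface, if the arm or the gripper's body presses on something with over 40 N, if the wrist force passes 120 N, or if a joint passes its speed limit or range.

ROBOT

A 6-joint arm with a two-finger parallel gripper is mounted at the origin on the work surface. World frame = base frame: x ahead of the robot, y to its left, z up, the work surface at z = 0. Lengths are in mm, angles in rad, forces in N, time in s.
With the tool pointing down it reaches from about 275 to 1000 mm from the base axis. Payload 8.4 kg.
Tool frame: the origin (TCP) lies between the finger pads; the fingertips stand 25 mm ahead of it and the grasp point (between the pads) lies 6 mm ahead of it; z points along the fingers, y is the line along which they close (so a half turn about z gives the same grasp; the last joint's range is limited). The gripper opens to 85 mm and grips with 20 to 120 N. Pads are 22 mm wide; open, the fingers measure 114 mm over their backs; the gripper's body (76 mm by 85 mm) begins 54 mm behind the grasp point. The pads swing forward as they close: fully open they stand 13 mm farther back than shut.
Start: joints at [1.181, 0.353, 1.633, -0, 1.155, -0.002], TCP at [236.344, 578.592, 226.581] pointing down, gripper open.
Joint ranges: [-2.63, 2.63], [-0.92, 2.1], [0.06, 2.66], [-1.3, 4.44], [0, 2.69], [-3.02, 3.02]. Speed limits (rad/s): [2.22, 2.22, 2.79, 3.14, 3.14, 3.14].

INTERFACE

Orientations are given as [roll, pitch, yaw] about the fixed x, y, z axes, in that order (R = Rz(yaw) Ry(pitch) Rx(roll)).
In Python, from rig import r, eyes, workorder gives the robot as it stands. The module is installed in compiled form; this text tells all that it offers.
- The arm moves only by the tool step_arm, never from a script. Its argument "moves" is a list of rows, each an object of numbers: "tx", "ty", "tz": the shift along the tool's x, y, z scaled (see below); "ax", "ay", "az": the turn, a rotation vector about the tool's x, y, z scaled (see below). In form: [{"tx": .., "ty": .., "tz": .., "ax": .., "ay": .., "az": ..}, ...]. A call has 1 to 5 rows; each row shifts and turns the commanded pose from where the row before left it, along the tool's axes as they then stand; what a row does not reach is not made up. The controller multiplies each number of a shift by 25 mm and each number of a turn by 90 degrees. A row lasts 1/8 s, in which the tool goes at most 62.5 mm and 10.7 degrees, less where a joint would pass 70% of its speed; a pose out of reach is approached as far as the arm can. A call with a number of a shift or a turn outside -1 to 1 is refused whole. A call with a gripper value outside its range is refused whole. "gripper" is the opening, from 0 (shut) to 1 (fully open), set as the call begins (left out, the last holds). The fingers move at their own pace and stop on an object; "newtons" is the grip in N (left out, the last holds). Time passes only in rows, so rows that do not move let the fingers close. It gives the time, the measured TCP pose, the force, the opening and the grip force at its end, in the units of the state.
- r.sense(): the state, without advancing time (a new reading comes with each control period).
- eyes.grab_frame(name): name is "scene" or "top" or "wrist"; returns (picture, depth): 420x560x3 uint8, red, green, blue; 420x560 float32, mm along the optical axis (not along the pixel's ray), 0 where there is no reading.
- eyes.camera_info(name): a dict with "intrinsics" (3x3 intrinsics, pixels), "cam_to_world" (4x4, takes a point from camera to world coordinates). Camera axes: x right, y up, looking along -z (the intrinsics and any distortion apply to the point x, -y, -z); pixel columns grow to the right and rows downward; lengths in mm; the calibration is good to about 2 mm. A picture is of the moment at which its call begins: read the wrist's pose just before it. camera_info takes no time and is no camera call; for the wrist camera it gives the pose at the moment of the call.
- workorder.sign_off(): hands the job in; it is judged then, once.
The state is a dict: "clock": time; "qpos": joint angles; "qvel": joint speeds; "joint_efforts": joint torques, N m; "eef_pos": TCP position; "tcp_rot": TCP orientation; "contact_force": force on the tool from outside, world axes, zero at the start; "wrist_torque": the same for the moment, N m; "opening": opening from 0.0 (shut) to 1.0 (fully open); "grasp_force": force on a finger pad.
Only numpy, scipy, OpenCV 4.12 (cv2) and the standard library are available. Lean on these libraries where they do the work, as an engineer would, in place of code of your own. Each camera call takes 0.05 s, during which the arm holds its last target. There are 200 camera calls.

## Working session

There is one attempt and no reset: what is moved stays moved. The work goes in short steps, Python scripts to look and compute and a tool call to move; the robot and the scene stay as the last step left them, time stands still between calls to the robot, and variables do not carry over. Pictures are saved under pics/ and viewed, at most 14 in all, crops included, and the job is handed in when it is done.

Besides the shell and the picture viewer there is one more tool, called after "Call:" as name(argument=value, ...), one argument or row to a line, values as JSON. step_arm: Moves the arm, as the interface text tells. Its arguments: {"type":"object","properties":{"moves":{"type":"array","items":{"type":"object","properties":{"tx":{"type":"number"},"ty":{"type":"number"},"tz":{"type":"number"},"ax":{"type":"number"},"ay":{"type":"number"},"az":{"type":"number"}}}},"gripper":{"type":"number"},"newtons":{"type":"number"}},"required":["moves"]}

```bash
ls; mkdir -p pics; cat > h.py <<'E'
import numpy as np,cv2
from scipy.spatial.transform import Rotation as R
from rig import r,eyes,workorder
def grab(n,save=None):
    i=eyes.camera_info(n); p,d=eyes.grab_frame(n)
    if save: cv2.imwrite('pics/'+save,cv2.cvtColor(p,cv2.COLOR_RGB2BGR))
    np.savez('pics/'+n+'.npz',p=p,d=d,K=i['intrinsics'],T=i['cam_to_world'])
    return p,d,np.array(i['intrinsics']),np.array(i['cam_to_world'])
def load(n):
    z=np.load('pics/'+n+'.npz'); return z['p'],z['d'],z['K'],z['T']
def pts(d,K,T):
    v,u=np.indices(d.shape); x=(u-K[0,2])/K[0,0]*d; y=(v-K[1,2])/K[1,1]*d
    P=np.stack([x,-y,-d],-1); return P@T[:3,:3].T+T[:3,3]
def ray(u,v,K,T,z):
    D=T[:3,:3]@np.array([(u-K[0,2])/K[0,0],-(v-K[1,2])/K[1,1],-1.]); o=T[:3,3]
    return o+D*(z-o[2])/D[2]
E
python3 - <<'E'
from h import *
s=r.sense(); print({k:np.round(v,3) for k,v in s.items()})
for n in ['top','scene']:
    p,d,K,T=grab(n,n+'1.png'); print(n,K.round(1),T.round(3), eyes.camera_info(n).keys())
E
```

```text
pics
{'clock': np.float64(0.0), 'qpos': array([ 1.181,  0.354,  1.634, -0.   ,  1.155, -0.002]), 'qvel': array([ 0.002, -0.001,  0.   ,  0.   ,  0.   , -0.   ]), 'joint_efforts': array([-3.0000e-03, -6.0523e+01, -3.4207e+01,  0.0000e+00,  9.0000e-03,
        0.0000e+00]), 'eef_pos': array([236.155, 578.146, 225.869]), 'tcp_rot': array([-3.14 ,  0.   ,  2.754]), 'contact_force': array([ 0.018, -0.637,  0.087]), 'wrist_torque': array([-0.003, -0.075, -0.005]), 'grasp_force': np.float64(0.0), 'opening': np.float64(1.005)}
top [[468.2   0.  278.8]
 [  0.  468.2 208.6]
 [  0.    0.    1. ]] [[ 1.200000e-02  9.910000e-01 -1.360000e-01  3.782580e+02]
 [-1.000000e+00  1.500000e-02  2.000000e-02 -5.888200e+01]
 [ 2.200000e-02  1.360000e-01  9.900000e-01  1.222384e+03]
 [ 0.000000e+00  0.000000e+00  0.000000e+00  1.000000e+00]] dict_keys(['intrinsics', 'cam_to_world'])
scene [[545.    0.  283.9]
 [  0.  545.  207. ]
 [  0.    0.    1. ]] [[ 5.560000e-01 -6.750000e-01  4.850000e-01  1.308269e+03]
 [ 8.310000e-01  4.510000e-01 -3.260000e-01 -5.659490e+02]
 [ 1.000000e-03  5.840000e-01  8.120000e-01  1.344827e+03]
 [ 0.000000e+00  0.000000e+00  0.000000e+00  1.000000e+00]] dict_keys(['intrinsics', 'cam_to_world'])
```

View pics/top1.png

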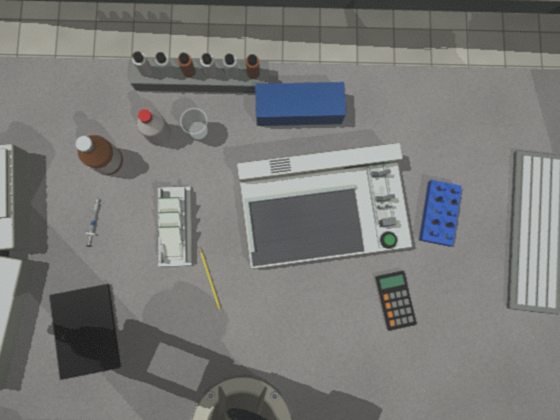

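View pics/scene1.png

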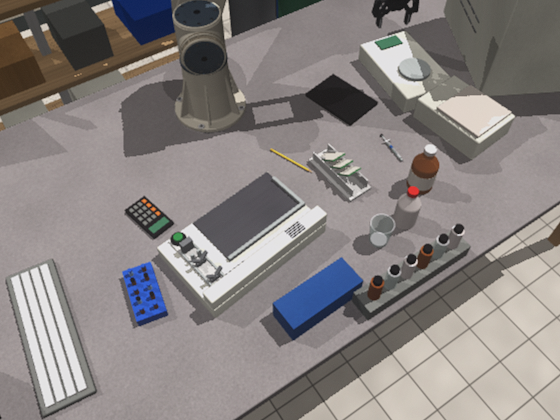

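Top view: applicator around px (325,208), turned a few degrees. Rack at (175,227) holds what looks like three plates, syringe is at (93,222), and the start button at (389,240). The scene view agrees. Next I get coarse positions.

```bash
python3 - <<'E'
from h import *
p,d,K,T=load('top'); P=pts(d,K,T); 
print('bench z', np.median(P[300:330,220:260,2]))
for nm,(u,v) in dict(syr=(93,222),syrtop=(98,202),syrbot=(90,243),button=(389,240),rackTL=(160,188),rackBR=(189,265),stage=(305,225),stTL=(250,193),stTR=(358,190),stBL=(256,264),stBR=(363,250),pl1=(170,203),pl2=(170,221),pl3=(173,245),pencilT=(202,250),beaker=(194,124),hump=(320,162),clampF=(385,222)).items(): print(nm,P[v,u].round(0))
# stage: dark pixels near z 54
m=(abs(P[...,2]-54)<6)&(p.max(2)<95)&(P[...,0]>250)&(P[...,1]<220)&(P[...,1]>-200)
m=cv2.morphologyEx(m.astype('uint8'),cv2.MORPH_OPEN,np.ones((5,5)))
n,l,s,c=cv2.connectedComponentsWithStats(m); i=1+s[1:,4].argmax(); q=P[l==i]
print(cv2.minAreaRect(q[:,:2].astype('float32')), q[:,2].mean())
big=cv2.resize(cv2.cvtColor(p,cv2.COLOR_RGB2BGR)[150:280,70:200],None,fx=4.6,fy=4.6,interpolation=cv2.INTER_CUBIC); cv2.imwrite('pics/c1.png',big)
E
```

```text
bench z 0.6638086648434864
syr [503. 396.   9.]
syrtop [557. 389.   1.]
syrbot [449. 405.  -3.]
button [ 462. -356.   71.]
rackTL [589. 220.  44.]
rackBR [396. 145.   6.]
stage [ 498. -149.   53.]
stTL [578. -10.  54.]
stTR [ 591. -285.   50.]
stBL [400. -28.  55.]
stBR [ 438. -294.   55.]
pl1 [547. 187.  69.]
pl2 [502. 186.  66.]
pl3 [445. 181.  43.]
pencilT [435. 114.  -0.]
beaker [772. 147.   3.]
hump [ 650. -182.   97.]
clampF [ 504. -341.   94.]
((487.297607421875, -110.74922943115234), (153.83070373535156, 178.443115234375), 0.3097537159919739) 54.43502798754682
```

View pics/c1.png

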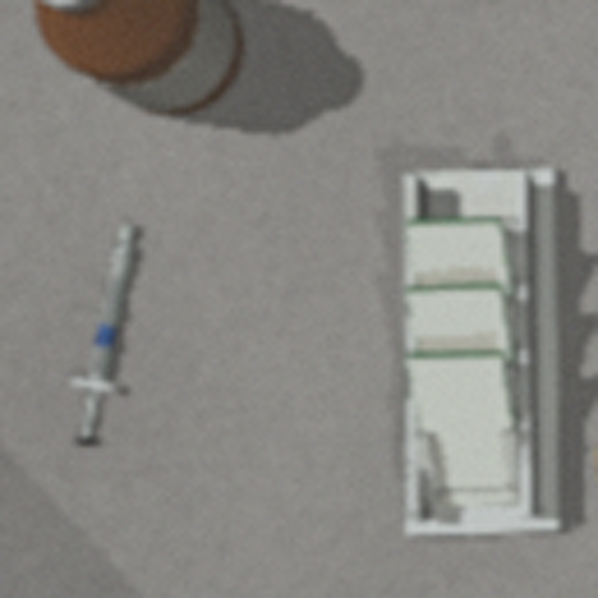

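Crop: the syringe at (105,335) lies tip up (to the rear), flange at (98,385). The rack holds three plates with top edges at rows 220, 288 and 353, roughly one slot pitch apart. Next is the wrist camera mount and the route there.

```bash
cat >> h.py <<'E'
def plan(target,yaw=None,Rt=None,quiet=False):
    """turn first (one rotvec), then shift along tool axes; in units"""
    s=r.sense(); R0=R.from_euler('xyz',s['tcp_rot']); p0=s['eef_pos']
    if Rt is None: Rt=R.from_euler('xyz',[np.pi,0,yaw])
    rv=(R0.inv()*Rt).as_rotvec()/(np.pi/2)
    t=Rt.inv().apply(np.array(target)-p0)/25
    print('at',p0.round(1),np.round(s['tcp_rot'],3),'t',round(float(s['clock']),1),'F',np.round(s['contact_force'],1),'open',round(float(s['opening']),3),'gf',round(float(s['grasp_force']),1))
    print('turn',rv.round(4),'then shift',t.round(3), '| shift first:',(R0.inv().apply(np.array(target)-p0)/25).round(3))
E
python3 - <<'E'
from h import *
s=r.sense(); i=eyes.camera_info('wrist'); T=np.array(i['cam_to_world']); Rt=R.from_euler('xyz',s['tcp_rot'])
print(np.array(i['intrinsics']).round(1)); print('cam in tool',Rt.inv().apply(T[:3,3]-s['eef_pos']).round(1)); print((Rt.inv().as_matrix()@T[:3,:3]).round(3))
plan([440,190,330],np.pi); plan([440,190,330],0)
E
```

```text
[[327.5   0.  288.2]
 [  0.  327.5 210.3]
 [  0.    0.    1. ]]
cam in tool [  72.6   -0.5 -146.8]
[[-0.     0.958  0.286]
 [ 1.     0.001 -0.001]
 [-0.001  0.286 -0.958]]
at [236.2 578.2 225.9] [-3.14   0.     2.754] t 0.1 F [ 1.2  0.  -0.5] open 0.997 gf 0.0
turn [-8.000e-04 -1.000e-04 -2.468e-01] then shift [ -8.152 -15.527  -4.162] | shift first: [-13.418 -11.298  -4.148]
at [236.2 578.2 225.9] [-3.14   0.     2.754] t 0.1 F [ 1.2  0.  -0.5] open 0.997 gf 0.0
turn [-2.0000e-04  1.1000e-03  1.7532e+00] then shift [ 8.152 15.527 -4.162] | shift first: [-13.418 -11.298  -4.148]
```

Call:
step_arm(
  moves=[
    {"az": -0.082,"tz": -0.3},
    {"az": -0.082,"tz": -0.3},
    {"az": -0.083,"tz": -0.36},
    {"tx": -0.53,"ty": -0.98},
    {"tx": -0.53,"ty": -0.98},
  ],
)

```text
schema error: expected keys tx, ty, tz, ax, ay, az
```

Call:
step_arm(
  moves=[
    {"tx": -0.53,"ty": -0.98},
    {"tx": -0.53,"ty": -0.98},
    {"tx": -0.53,"ty": -0.98},
    {"tx": -0.53,"ty": -0.98},
    {"tx": -0.53,"ty": -0.98},
  ],
)

```text
schema error: expected keys tx, ty, tz, ax, ay, az
```

Call:
step_arm(
  moves=[
    {"tx": -0.53,"ty": -0.98},
    {"tx": -0.53,"ty": -0.98},
    {"tx": -0.53,"ty": -0.98},
    {"tx": -0.53,"ty": -0.98},
    {"tx": -0.53,"ty": -0.98},
  ],
)

```text
schema error: expected keys tx, ty, tz, ax, ay, az
```

Call:
step_arm(
  moves=[
    {"tx": -0.53,"ty": -0.98},
    {"tx": -0.53,"ty": -0.98},
    {"tx": -0.53,"ty": -0.98},
    {"tx": -0.53,"ty": -0.98},
    {"tx": 0,"ty": 0},
  ],
)

```text
schema error: expected keys tx, ty, tz, ax, ay, az
```

```bash
python3 - <<'E'
from h import *
plan([450,186,250],np.pi)
p,d,K,T=grab('wrist','w1.png'); np.savez('pics/w1.npz',p=p,d=d,K=K,T=T)
E
```

```text
at [236.2 578.2 225.9] [-3.14   0.     2.754] t 0.1 F [ 1.2  0.  -0.5] open 0.997 gf 0.0
turn [-8.000e-04 -1.000e-04 -2.468e-01] then shift [ -8.552 -15.687  -0.962] | shift first: [-13.849 -11.29   -0.948]
```

View pics/w1.png

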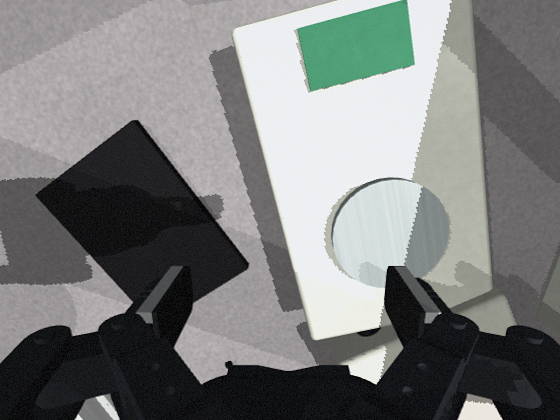

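Call:
step_arm(
  moves=[
    {"tx": 0,"ty": 0,"tz": -0.3,"ax": 0,"ay": 0,"az": -0.082},
    {"tx": 0,"ty": 0,"tz": -0.3,"ax": 0,"ay": 0,"az": -0.082},
    {"tx": 0,"ty": 0,"tz": -0.36,"ax": 0,"ay": 0,"az": -0.083},
    {"tx": -0.66,"ty": -0.98,"tz": 0,"ax": 0,"ay": 0,"az": 0},
    {"tx": -0.66,"ty": -0.98,"tz": 0,"ax": 0,"ay": 0,"az": 0},
  ],
)

```text
clock: 0.78
eef_pos: [269.5, 529.0, 250.3]
tcp_rot: [-3.141, -0.0, -3.141]
contact_force: [0.7, -0.3, -1.0]
opening: 1.006
grasp_force: 0.0
```

Call:
step_arm(
  moves=[
    {"tx": -0.66,"ty": -0.98,"tz": 0,"ax": 0,"ay": 0,"az": 0},
    {"tx": -0.66,"ty": -0.98,"tz": 0,"ax": 0,"ay": 0,"az": 0},
    {"tx": -0.66,"ty": -0.98,"tz": 0,"ax": 0,"ay": 0,"az": 0},
    {"tx": -0.66,"ty": -0.98,"tz": 0,"ax": 0,"ay": 0,"az": 0},
    {"tx": -0.66,"ty": -0.98,"tz": 0,"ax": 0,"ay": 0,"az": 0},
  ],
)

```text
clock: 1.4
eef_pos: [352.2, 406.1, 250.4]
tcp_rot: [-3.141, -0.0, -3.141]
contact_force: [-0.3, 0.8, -0.1]
opening: 0.997
grasp_force: 0.0
```

Call:
step_arm(
  moves=[
    {"tx": -0.66,"ty": -0.98,"tz": 0,"ax": 0,"ay": 0,"az": 0},
    {"tx": -0.66,"ty": -0.98,"tz": 0,"ax": 0,"ay": 0,"az": 0},
    {"tx": -0.66,"ty": -0.98,"tz": 0,"ax": 0,"ay": 0,"az": 0},
    {"tx": -0.66,"ty": -0.98,"tz": 0,"ax": 0,"ay": 0,"az": 0},
    {"tx": -0.66,"ty": -0.98,"tz": 0,"ax": 0,"ay": 0,"az": 0},
  ],
)

```text
clock: 2.02
eef_pos: [434.7, 283.7, 250.4]
tcp_rot: [-3.141, -0.0, -3.141]
contact_force: [-0.2, -0.5, 0.3]
opening: 1.0
grasp_force: 0.0
```

Call:
step_arm(
  moves=[
    {"tx": -0.66,"ty": -0.98,"tz": 0,"ax": 0,"ay": 0,"az": 0},
    {"tx": -0.66,"ty": -0.98,"tz": 0,"ax": 0,"ay": 0,"az": 0},
    {"tx": -0.66,"ty": -0.98,"tz": 0,"ax": 0,"ay": 0,"az": 0},
    {"tx": -0.66,"ty": -0.98,"tz": 0,"ax": 0,"ay": 0,"az": 0},
    {"tx": 0,"ty": 0,"tz": 0,"ax": 0,"ay": 0,"az": 0},
  ],
)

```text
clock: 2.65
eef_pos: [501.0, 185.3, 250.4]
tcp_rot: [-3.141, -0.0, 3.14]
contact_force: [-0.1, -0.3, 0.6]
opening: 0.996
grasp_force: 0.0
```

```bash
python3 - <<'E'
from h import *
plan([500,186,250],np.pi)
p,d,K,T=grab('wrist','w2.png'); np.savez('pics/w2.npz',p=p,d=d,K=K,T=T)
E
```

```text
at [501.  185.3 250.4] [-3.141 -0.     3.14 ] t 2.6 F [-0.1 -0.3  0.6] open 0.996 gf 0.0
turn [-0.0002 -0.0001 -0.0013] then shift [0.042 0.027 0.014] | shift first: [0.042 0.027 0.014]
```

View pics/w2.png

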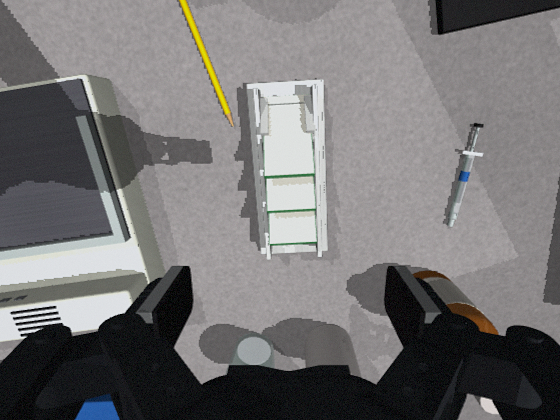

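Wrist view: rack seen from above, robot end at row ~85. Three plates have green top edges at rows ~177, 210 and 243 (columns 265–317). The syringe's flange is at (468,152), its band at (464,176) and tip at (450,225).

```bash
python3 - <<'E'
from h import *
z=np.load('pics/w2.npz'); p,d,K,T=[z[k] for k in 'pdKT']; P=pts(d,K,T)
print('bench',np.median(P[20:60,350:420,2]))
hsv=cv2.cvtColor(p,cv2.COLOR_RGB2HSV)
g=((hsv[...,0]>45)&(hsv[...,0]<95)&(hsv[...,1]>70)); g[:,:250]=0; g[:,330:]=0
n,l,s,c=cv2.connectedComponentsWithStats(g.astype('uint8'))
for i in range(1,n):
    if s[i,4]>25:
        q=P[l==i]; f=cv2.fitLine(q[:,:2].astype('float32'),cv2.DIST_HUBER,0,.01,.01).ravel()
        print('green',s[i],np.median(q,0).round(1),'y',q[:,1].min().round(1),q[:,1].max().round(1),'ang from y',np.degrees(np.arctan2(-f[0],f[1])).round(2))
# plate faces: white above each edge
for r0,r1 in [(125,172),(182,206),(215,238)]:
    q=P[r0:r1,275:308].reshape(-1,3); w=np.c_[q[:,:2],np.ones(len(q))]; 
    a,res,_,_=np.linalg.lstsq(w,q[:,2],rcond=None); e=q[:,2]-w@a; k=abs(e)<3; a=np.linalg.lstsq(w[k],q[k,2],rcond=None)[0]
    print('plane slope',a.round(3),'deg',np.degrees(np.arctan(np.hypot(*a[:2]))).round(1),'yaw',np.degrees(np.arctan2(a[1],a[0])).round(1),np.std((q[:,2]-w@a)[k]).round(2),'z at x=500,y=184', (a@[500,184,1]).round(1))
# rack cheek tops z~45
m=(abs(P[...,2]-45)<2.5)&(P[...,1]>120)&(P[...,1]<250)&(p.min(2)>150)
m[:, :245]=0;m[:,330:]=0
q=P[m]; L=q[q[:,1]>q[:,1].mean()]; Rr=q[q[:,1]<q[:,1].mean()]
for a in (L,Rr): 
    f=cv2.fitLine(a[:,:2].astype('float32'),cv2.DIST_HUBER,0,.01,.01).ravel(); print('cheek',len(a),np.median(a,0).round(1),a.min(0).round(1),a.max(0).round(1),np.degrees(np.arctan2(f[1],f[0])).round(2))
# rack base outline z~12
m=(P[...,2]>7)&(P[...,1]>110)&(P[...,1]<260); m[:,:240]=0; m[:,335:]=0; m[:75]=0; m[262:]=0
print('rack rect',cv2.minAreaRect(P[m][:,:2].astype('float32')))
# syringe
for nm,(u,v) in dict(disc=(476,126),flange=(468,152),band=(464,176),tip=(450,225)).items(): print(nm,P[v,u].round(1),ray(u,v,K,T,7).round(1))
E
```

```text
bench -0.32870965987459044
green [264 174  51   5 105] [487.7 184.8  78.4] y 161.1 211.2 ang from y -176.89
green [267 209  49   4  77] [523.5 187.8  78.4] y 163.3 212.2 ang from y -177.72
green [270 242  47   4  64] [559.4 194.6  78.8] y 165.6 214.1 ang from y -178.96
plane slope [ 6.68000e-01  3.70000e-02 -2.54995e+02] deg 33.8 yaw 3.1 1.0 z at x=500,y=184 85.7
plane slope [ 6.61000e-01  4.50000e-02 -2.76159e+02] deg 33.5 yaw 3.9 0.78 z at x=500,y=184 62.6
plane slope [ 4.33000e-01  4.30000e-02 -1.76022e+02] deg 23.5 yaw 5.7 0.71 z at x=500,y=184 48.6
cheek 877 [468.6 215.2  44.6] [401.6 191.1  42.6] [590.1 223.4  47.5] 3.48
cheek 651 [445.7 157.   44.7] [404.3 128.5  42.5] [732.9 191.1  47.5] -0.06
rack rect ((497.16925048828125, 186.65341186523438), (205.59890747070312, 86.06844329833984), 3.058239459991455)
disc [443.6 401.7   7.4] [443.7 402.    7. ]
flange [473.1 395.9   9.5] [473.4 397.3   7. ]
band [501.7 396.    8.8] [502.1 396.9   7. ]
tip [563.7 387.4   9.5] [564.5 388.7   7. ]
```

```bash
python3 - <<'E'
from h import *
z=np.load('pics/w2.npz'); p,d,K,T=[z[k] for k in 'pdKT']; P=pts(d,K,T)
for v in range(96,256,3): 
    q=np.median(P[v,280:304],0); print(v,q.round(1),p[v,290],end=' ; ')
E
```

```text
96 [410.9 188.8  17.4] [222 225 223] ; 99 [414.1 188.8  19.6] [222 223 222] ; 102 [417.3 187.7  22.5] [215 216 216] ; 105 [420.4 188.7  24.8] [222 227 225] ; 108 [423.6 188.7  27.9] [221 224 222] ; 111 [426.7 188.7  29.9] [221 223 223] ; 114 [429.7 188.7  32.8] [222 226 223] ; 117 [432.8 188.6  35.1] [222 225 222] ; 120 [435.8 188.6  38. ] [222 225 223] ; 123 [438.8 188.6  40.4] [221 223 222] ; 126 [441.8 188.6  42.9] [221 224 224] ; 129 [444.7 188.5  45.4] [222 225 224] ; 132 [447.6 188.5  47.6] [221 225 223] ; 135 [450.5 188.5  50.5] [223 227 224] ; 138 [453.4 188.5  52.4] [224 226 224] ; 141 [456.3 187.4  54.6] [222 225 222] ; 144 [459.1 188.4  57.2] [223 227 225] ; 147 [461.8 188.4  59.7] [225 228 226] ; 150 [464.6 188.4  61.8] [221 223 222] ; 153 [467.4 187.4  64.1] [223 224 224] ; 156 [470.1 188.3  66.2] [221 223 222] ; 159 [472.8 188.3  68.3] [222 225 222] ; 162 [475.5 188.3  70.7] [222 226 224] ; 165 [478.2 188.3  72.8] [221 225 224] ; 168 [480.8 188.3  75.3] [221 224 222] ; 171 [483.4 188.2  77.3] [220 224 222] ; 174 [486.  188.2  79.5] [161 181 162] ; 177 [489.6 188.3  75.8
[... 372 characters left out ...]
22] ; 207 [520.1 188.3  77.9] [223 226 224] ; 210 [522.9 188.2  79.1] [ 45 115  61] ; 213 [532.3 188.5  58.7] [212 208 196] ; 216 [535.1 188.4  60.7] [203 201 189] ; 219 [537.9 188.4  62.7] [222 225 223] ; 222 [540.5 188.4  64.9] [221 225 223] ; 225 [543.1 188.4  67.1] [219 223 221] ; 228 [545.8 188.4  69.2] [222 224 224] ; 231 [548.4 188.3  71.4] [223 226 225] ; 234 [551.  187.3  73.5] [221 224 221] ; 237 [553.4 188.3  76. ] [223 225 224] ; 240 [555.9 188.3  78. ] [222 225 224] ; 243 [558.8 188.3  79.1] [ 63 121  75] ; 246 [590.8 188.9  11.1] [226 226 225] ; 249 [594.8 188.9  11.6] [222 225 224] ; 252 [599.  188.9  11.4] [206 210 207] ; 255 [ 6.084e+02  1.891e+02 -2.000e-01] [153 151 151] ;
```

Call:
step_arm(
  moves=[
    {"tx": 0,"ty": -0.95,"tz": 0,"ax": 0,"ay": 0,"az": 0},
    {"tx": 0,"ty": -0.95,"tz": 0,"ax": 0,"ay": 0,"az": 0},
    {"tx": 0,"ty": -0.95,"tz": 0,"ax": 0,"ay": 0,"az": 0},
    {"tx": 0,"ty": -0.95,"tz": 0,"ax": 0,"ay": 0,"az": 0},
    {"tx": 0,"ty": -0.95,"tz": 0,"ax": 0,"ay": 0,"az": 0},
  ],
)

```text
clock: 3.32
eef_pos: [499.9, 68.1, 250.5]
tcp_rot: [3.141, -0.0, -3.14]
contact_force: [-0.1, 0.2, 0.1]
opening: 1.0
grasp_force: 0.0
```

Call:
step_arm(
  moves=[
    {"tx": 0,"ty": -0.95,"tz": 0,"ax": 0,"ay": 0,"az": 0},
    {"tx": 0,"ty": -0.95,"tz": 0,"ax": 0,"ay": 0,"az": 0},
    {"tx": 0,"ty": -0.95,"tz": 0,"ax": 0,"ay": 0,"az": 0},
    {"tx": 0,"ty": -0.95,"tz": 0,"ax": 0,"ay": 0,"az": 0},
    {"tx": 0,"ty": -0.95,"tz": 0,"ax": 0,"ay": 0,"az": 0},
  ],
)

```text
clock: 3.95
eef_pos: [500.2, -50.5, 250.5]
tcp_rot: [3.141, -0.0, -3.14]
contact_force: [0.7, -0.3, -0.3]
opening: 1.0
grasp_force: 0.0
```

Call:
step_arm(
  moves=[
    {"tx": 0,"ty": -0.95,"tz": 0,"ax": 0,"ay": 0,"az": 0},
    {"tx": 0,"ty": -0.95,"tz": 0,"ax": 0,"ay": 0,"az": 0},
    {"tx": 0,"ty": -0.95,"tz": 0,"ax": 0,"ay": 0,"az": 0},
    {"tx": 0,"ty": -0.95,"tz": 0,"ax": 0,"ay": 0,"az": 0},
    {"tx": 0,"ty": -0.95,"tz": 0,"ax": 0,"ay": 0,"az": 0},
  ],
)

```text
clock: 4.58
eef_pos: [500.5, -169.2, 250.5]
tcp_rot: [3.141, -0.0, -3.141]
contact_force: [0.1, -0.4, 0.5]
opening: 1.001
grasp_force: 0.0
```

```bash
python3 - <<'E'
from h import *
z=np.load('pics/w2.npz'); p,d,K,T=[z[k] for k in 'pdKT']; P=pts(d,K,T)
Q=(P-[501,185.3,250.4])*[-1,1,-1]  # tool frame
m=(Q[...,2]>-60)&(d>0)&(Q[...,2]<60); m[300:]=0
q=Q[m]; print('finger tip region max z',np.percentile(q[:,2],[50,95,99,100]).round(1), 'inner y', q[q[:,1]>0][:,1].min().round(1), q[q[:,1]<0][:,1].max().round(1)); t=q[q[:,2]>np.percentile(q[:,2],90)]; print(t.min(0).round(1),t.max(0).round(1))
plan([500,-170,250],np.pi)
p,d,K,T=grab('wrist','w3.png'); np.savez('pics/w3.npz',p=p,d=d,K=K,T=T)
E
```

```text
finger tip region max z [-32.7 -20.2 -18.  -16.8] inner y 41.7 -42.2
[ -7.2 -49.2 -22. ] [ 11.1  48.7 -16.8]
at [ 500.5 -169.2  250.5] [ 3.141 -0.    -3.141] t 4.6 F [ 0.1 -0.4  0.5] open 1.001 gf 0.0
turn [ 0.0003 -0.0001  0.0006] then shift [ 0.019 -0.031  0.02 ] | shift first: [ 0.019 -0.031  0.02 ]
```

View pics/w3.png

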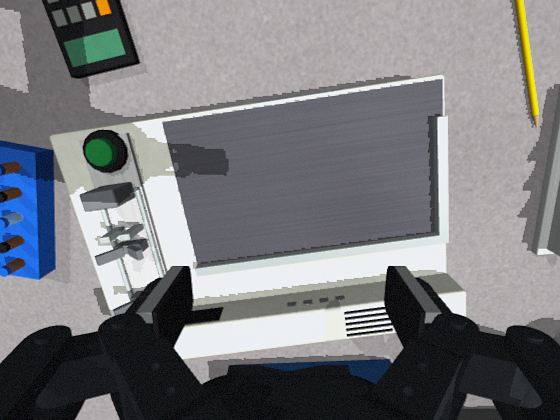

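View: stage dark region spans corners (163,122), (443,80), (435,235) and (197,265), with the fence along its lower (rear) and right (left-fence) edges. The button is at (103,150), the cradle's V rests near (120,233) and (135,250), and the pusher at (108,197).

```bash
python3 - <<'E'
from h import *
z=np.load('pics/w3.npz'); p,d,K,T=[z[k] for k in 'pdKT']; P=pts(d,K,T)
def fit(q):
    f=cv2.fitLine(q[:,:2].astype('float32'),cv2.DIST_HUBER,0,.01,.01).ravel(); return f
# stage mask
m=((abs(P[...,2]-54)<3)&(p.max(2)<150)); m[:, :150]=0; m[:,450:]=0; m[262:]=0
m=cv2.morphologyEx(m.astype('uint8'),cv2.MORPH_OPEN,np.ones((3,3)))
n,l,s,c=cv2.connectedComponentsWithStats(m); i=1+s[1:,4].argmax(); q=P[l==i]; print('stage',s[i],q[:,2].mean().round(2),cv2.minAreaRect(q[:,:2].astype('float32')))
mm=l==i
# edges: rear: for each col the last row in mask; front: first row
rear=[];front=[]
for u in range(215,425,3):
    v=np.where(mm[:,u])[0]; rear.append(ray(u,v.max()+.5,K,T,54)); front.append(ray(u,v.min()-.5,K,T,54))
left=[];right=[]
for v in range(130,225,3):
    u=np.where(mm[v])[0]; left.append(ray(u.max()+.5,v,K,T,54)); right.append(ray(u.min()-.5,v,K,T,54))
for nm,a in zip(['rear','front','left','right'],map(np.array,[rear,front,left,right])):
    f=fit(a); dev=abs((a[:,:2]-f[2:])@[-f[1],f[0]]); print(nm,f.round(4),'ang',np.degrees(np.arctan2(f[1],f[0])).round(2),'dev',np.median(dev).round(2))
# depth profile across fences
for u in (260,330,400): print('col',u,[tuple(P[v,u].round(1)) for v in range(238-(u-400)//8-8,238-(u-400)//8+34,4)])
print('row180',[tuple(P[180,u].round(1)) for u in range(424,452,3)])
# button
hsv=cv2.cvtColor(p,cv2.COLOR_RGB2HSV); g=(hsv[...,0]>45)&(hsv[...,0]<85)&(hsv[...,1]>120); g[:125]=0; g[:,140:]=0
print('button',np.median(P[g],0).round(1), np.argwhere(g).mean(0), P[g][:,2].max())
# finger
Q=(P-[500.5,-169.2,250.5])*[-1,1,-1]
for v in (262,266,270,275,280,290): print(v,[tuple(Q[v,u].round(0)) for u in (165,175,182,188)], p[v,175])
E
```

```text
stage [  163    80   279   182 38577] 53.66 ((495.92236328125, -147.35626220703125), (161.12498474121094, 281.9124450683594), 8.308262825012207)
rear [ 1.456000e-01 -9.893000e-01  5.759052e+02 -1.357033e+02] ang -81.63 dev 0.34
front [ 1.467000e-01 -9.892000e-01  4.137258e+02 -1.398745e+02] ang -81.56 dev 0.23
left [ 9.894000e-01  1.455000e-01  4.930533e+02 -1.328840e+01] ang 8.37 dev 0.29
right [ 9.894000e-01  1.455000e-01  4.806688e+02 -2.909913e+02] ang 8.37 dev 0.27
col 260 [(np.float64(574.7), np.float64(-201.3), np.float64(54.1)), (np.float64(579.8), np.float64(-201.5), np.float64(53.5)), (np.float64(584.3), np.float64(-201.5), np.float64(54.5)), (np.float64(585.2), np.float64(-200.8), np.float64(63.4)), (np.float64(590.6), np.float64(-201.0), np.float64(62.2)), (np.float64(601.5), np.float64(-202.3), np.float64(50.3)), (np.float64(606.4), np.float64(-202.3), np.float64(50.9)), (np.float64(612.3), np.float64(-202.6), np.float64(49.6)), (np.float64(617.0), np.float64(-202.6), np.float64(50.5)), (np.float64(622.6), np.float64(-202.8), np.float64(50.0)), (np.float64(628.3), np.flo
[... 2801 characters left out ...]
0), np.float64(-29.0)), (np.float64(11.0), np.float64(-45.0), np.float64(-30.0)), (np.float64(11.0), np.float64(-43.0), np.float64(-29.0)), (np.float64(7.0), np.float64(-43.0), np.float64(-21.0))] [84 87 83]
280 [(np.float64(11.0), np.float64(-48.0), np.float64(-34.0)), (np.float64(10.0), np.float64(-44.0), np.float64(-33.0)), (np.float64(9.0), np.float64(-43.0), np.float64(-29.0)), (np.float64(5.0), np.float64(-43.0), np.float64(-22.0))] [21 21 19]
290 [(np.float64(11.0), np.float64(-45.0), np.float64(-42.0)), (np.float64(10.0), np.float64(-42.0), np.float64(-39.0)), (np.float64(4.0), np.float64(-43.0), np.float64(-30.0)), (np.float64(-0.0), np.float64(-43.0), np.float64(-22.0))] [16  6 14]
```

Call:
step_arm(
  moves=[
    {"tx": 0,"ty": 0,"tz": 0,"ax": 0,"ay": 0,"az": 0},
    {"tx": 0,"ty": 0,"tz": 0,"ax": 0,"ay": 0,"az": 0},
    {"tx": 0,"ty": 0,"tz": 0,"ax": 0,"ay": 0,"az": 0},
    {"tx": 0,"ty": 0,"tz": 0,"ax": 0,"ay": 0,"az": 0},
    {"tx": 0,"ty": 0,"tz": 0,"ax": 0,"ay": 0,"az": 0},
  ],
  gripper=0.62,
)

```text
clock: 5.25
eef_pos: [500.5, -169.4, 250.6]
tcp_rot: [-3.142, 0.0, -3.141]
contact_force: [0.3, -0.3, 0.0]
opening: 0.618
grasp_force: 0.0
```

```bash
cat > tip.py <<'E'
from h import *
s=r.sense(); p,d,K,T=grab('wrist','tip.png'); P=pts(d,K,T)
Q=R.from_euler('xyz',s['tcp_rot']).inv().apply((P-s['eef_pos']).reshape(-1,3)).reshape(P.shape)
m=(d>0)&(Q[...,2]>-60)&(Q[...,2]<40)&(abs(Q[...,1])<60)&(abs(Q[...,0])<14); q=Q[m]
print('open',s['opening'],'tip z pct',np.percentile(q[:,2],[98,99.5,100]).round(1),'n',len(q)); t=q[q[:,2]>np.percentile(q[:,2],97)]; print(t.min(0).round(1),t.max(0).round(1), 'inner gap',t[t[:,1]>0][:,1].min().round(1),t[t[:,1]<0][:,1].max().round(1))
E
python3 tip.py
```

```text
open 0.618177659447911 tip z pct [-12.5  -9.5  -7.3] n 7814
[-11.4 -36.9 -13.8] [11.3 33.  -7.3] inner gap 26.0 -26.5
```

Call:
step_arm(
  moves=[
    {"tx": 0,"ty": 0,"tz": 0,"ax": 0,"ay": 0,"az": 0},
    {"tx": 0,"ty": 0,"tz": 0,"ax": 0,"ay": 0,"az": 0},
    {"tx": 0,"ty": 0,"tz": 0,"ax": 0,"ay": 0,"az": 0},
    {"tx": 0,"ty": 0,"tz": 0,"ax": 0,"ay": 0,"az": 0},
    {"tx": 0,"ty": 0,"tz": 0,"ax": 0,"ay": 0,"az": 0},
  ],
  gripper=0,
)

```text
clock: 5.92
eef_pos: [500.5, -169.6, 250.6]
tcp_rot: [-3.142, 0.0, -3.141]
contact_force: [0.3, -0.2, -0.6]
opening: 0.0
grasp_force: 0.0
```

```bash
python3 tip.py
```

```text
open 3.757851563535015e-05 tip z pct [-12.7  -9.5  -6.9] n 8287
[  6.4 -12.5 -14.5] [11.5 12.  -6.9] inner gap 0.4 -0.0
```

View pics/tip.png

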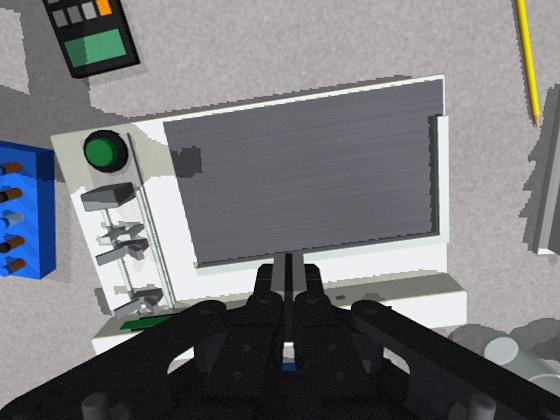

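Fingers shut, tips at row ~252. The depth reading puts the tips some 30 mm behind where the text says, so I'll touch the stage gently to settle it.

Call:
step_arm(
  moves=[
    {"tx": 0,"ty": 0,"tz": 1,"ax": 0,"ay": 0,"az": 0},
    {"tx": 0,"ty": 0,"tz": 1,"ax": 0,"ay": 0,"az": 0},
    {"tx": 0,"ty": 0,"tz": 1,"ax": 0,"ay": 0,"az": 0},
    {"tx": 0,"ty": 0,"tz": 1,"ax": 0,"ay": 0,"az": 0},
    {"tx": 0,"ty": 0,"tz": 1,"ax": 0,"ay": 0,"az": 0},
  ],
)

```text
clock: 6.6
eef_pos: [500.6, -169.6, 124.9]
tcp_rot: [-3.141, 0.0, -3.141]
contact_force: [-0.5, -0.5, 0.6]
opening: -0.001
grasp_force: 0.0
```

Call:
step_arm(
  moves=[
    {"tx": 0,"ty": 0,"tz": 0.8,"ax": 0,"ay": 0,"az": 0},
    {"tx": 0,"ty": 0,"tz": 0.3,"ax": 0,"ay": 0,"az": 0},
    {"tx": 0,"ty": 0,"tz": 0.3,"ax": 0,"ay": 0,"az": 0},
    {"tx": 0,"ty": 0,"tz": 0.1,"ax": 0,"ay": 0,"az": 0},
    {"tx": 0,"ty": 0,"tz": 0,"ax": 0,"ay": 0,"az": 0},
  ],
)

```text
clock: 7.22
eef_pos: [500.7, -169.7, 88.4]
tcp_rot: [-3.141, 0.0, -3.141]
contact_force: [-0.2, 0.1, 0.9]
opening: 0.008
grasp_force: 0.0
```

Call:
step_arm(
  moves=[
    {"tx": 0,"ty": 0,"tz": 0.1,"ax": 0,"ay": 0,"az": 0},
    {"tx": 0,"ty": 0,"tz": 0,"ax": 0,"ay": 0,"az": 0},
  ],
)

```text
clock: 7.48
eef_pos: [500.5, -169.6, 85.7]
tcp_rot: [-3.142, 0.0, -3.141]
contact_force: [0.1, -0.3, -0.2]
opening: 0.001
grasp_force: 0.0
```

Call:
step_arm(
  moves=[
    {"tx": 0,"ty": 0,"tz": 0.1,"ax": 0,"ay": 0,"az": 0},
    {"tx": 0,"ty": 0,"tz": 0,"ax": 0,"ay": 0,"az": 0},
  ],
)

```text
clock: 7.72
eef_pos: [500.3, -169.6, 82.9]
tcp_rot: [3.141, -0.0, -3.141]
contact_force: [-1.0, -0.5, -0.1]
opening: -0.0
grasp_force: 0.0
```

Call:
step_arm(
  moves=[
    {"tx": 0,"ty": 0,"tz": 0.08,"ax": 0,"ay": 0,"az": 0},
    {"tx": 0,"ty": 0,"tz": 0,"ax": 0,"ay": 0,"az": 0},
  ],
)

```text
clock: 7.98
eef_pos: [500.4, -169.6, 80.9]
tcp_rot: [3.141, -0.0, -3.141]
contact_force: [0.7, 0.2, -1.2]
opening: -0.002
grasp_force: 0.0
```

Call:
step_arm(
  moves=[
    {"tx": 0,"ty": 0,"tz": 0.08,"ax": 0,"ay": 0,"az": 0},
    {"tx": 0,"ty": 0,"tz": 0,"ax": 0,"ay": 0,"az": 0},
  ],
)

```text
clock: 8.22
eef_pos: [500.4, -169.6, 78.9]
tcp_rot: [3.142, -0.0, -3.141]
contact_force: [0.9, -0.6, -0.5]
opening: 0.0
grasp_force: 0.0
```

Call:
step_arm(
  moves=[
    {"tx": 0,"ty": 0,"tz": 0.06,"ax": 0,"ay": 0,"az": 0},
    {"tx": 0,"ty": 0,"tz": 0,"ax": 0,"ay": 0,"az": 0},
  ],
)

```text
clock: 8.48
eef_pos: [500.4, -169.6, 77.5]
tcp_rot: [3.142, -0.0, -3.141]
contact_force: [0.6, 0.6, -0.3]
opening: -0.001
grasp_force: 0.0
```

```bash
python3 tip.py
```

```text
open -0.000702636506494613 tip z pct [24.9 25.3 26.3] n 17363
[-13.9 -59.9  24.8] [14.  59.6 26.3] inner gap 0.1 -0.5
```

Call:
step_arm(
  moves=[
    {"tx": 0,"ty": 0,"tz": 0.08,"ax": 0,"ay": 0,"az": 0},
    {"tx": 0,"ty": 0,"tz": 0,"ax": 0,"ay": 0,"az": 0},
  ],
)

```text
clock: 8.78
eef_pos: [500.4, -169.6, 75.4]
tcp_rot: [3.142, -0.0, -3.141]
contact_force: [-0.2, 0.4, 0.8]
opening: -0.003
grasp_force: 0.0
```

Call:
step_arm(
  moves=[
    {"tx": 0,"ty": 0,"tz": 0.08,"ax": 0,"ay": 0,"az": 0},
    {"tx": 0,"ty": 0,"tz": 0,"ax": 0,"ay": 0,"az": 0},
  ],
)

```text
clock: 9.02
eef_pos: [500.4, -169.6, 73.4]
tcp_rot: [3.142, -0.0, -3.141]
contact_force: [0.3, 0.8, 0.3]
opening: 0.001
grasp_force: 0.0
```

```bash
cp pics/tip.png pics/tipb.png; python3 - <<'E'
from h import *
p,d,K,T=load('wrist'); P=pts(d,K,T); 
print([ (v,tuple(P[v,288].round(0))) for v in range(200,300,6)])
E
```

```text
[(200, (np.float64(473.0), np.float64(-170.0), np.float64(55.0))), (206, (np.float64(476.0), np.float64(-170.0), np.float64(53.0))), (212, (np.float64(480.0), np.float64(-170.0), np.float64(53.0))), (218, (np.float64(483.0), np.float64(-170.0), np.float64(52.0))), (224, (np.float64(487.0), np.float64(-170.0), np.float64(53.0))), (230, (np.float64(490.0), np.float64(-170.0), np.float64(54.0))), (236, (np.float64(494.0), np.float64(-170.0), np.float64(54.0))), (242, (np.float64(497.0), np.float64(-170.0), np.float64(53.0))), (248, (np.float64(501.0), np.float64(-170.0), np.float64(53.0))), (254, (np.float64(489.0), np.float64(-170.0), np.float64(88.0))), (260, (np.float64(489.0), np.float64(-170.0), np.float64(94.0))), (266, (np.float64(489.0), np.float64(-170.0), np.float64(99.0))), (272, (np.float64(490.0), np.float64(-170.0), np.float64(104.0))), (278, (np.float64(489.0), np.float64(-170.0), np.float64(110.0))), (284, (np.float64(490.0), np.float64(-170.0), np.float64(113.0))), (290, (np.float64(489.0), np.float64(-170.0), np.float64(119.0))), (296, (np.float64(492.0), np.float64(-170.0), np.float64(119.0)))]
```

View pics/tipb.png

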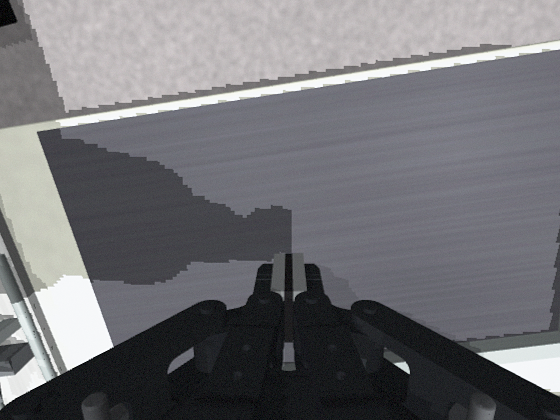

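Picture: shut fingertips at (288,253) still stand well above the stage, so I keep lowering.

Call:
step_arm(
  moves=[
    {"tx": 0,"ty": 0,"tz": 0.12,"ax": 0,"ay": 0,"az": 0},
    {"tx": 0,"ty": 0,"tz": 0.12,"ax": 0,"ay": 0,"az": 0},
    {"tx": 0,"ty": 0,"tz": 0,"ax": 0,"ay": 0,"az": 0},
  ],
)

```text
clock: 9.4
eef_pos: [500.2, -169.5, 67.2]
tcp_rot: [3.141, -0.001, -3.141]
contact_force: [-1.0, 0.6, 0.5]
opening: 0.004
grasp_force: 0.0
```

Call:
step_arm(
  moves=[
    {"tx": 0,"ty": 0,"tz": 0.12,"ax": 0,"ay": 0,"az": 0},
    {"tx": 0,"ty": 0,"tz": 0.12,"ax": 0,"ay": 0,"az": 0},
    {"tx": 0,"ty": 0,"tz": 0,"ax": 0,"ay": 0,"az": 0},
  ],
)

```text
clock: 9.78
eef_pos: [500.3, -169.5, 61.3]
tcp_rot: [3.141, -0.0, -3.141]
contact_force: [-1.2, 0.0, 0.6]
opening: 0.003
grasp_force: 0.0
```

Call:
step_arm(
  moves=[
    {"tx": 0,"ty": 0,"tz": 0.12,"ax": 0,"ay": 0,"az": 0},
    {"tx": 0,"ty": 0,"tz": 0.1,"ax": 0,"ay": 0,"az": 0},
    {"tx": 0,"ty": 0,"tz": 0,"ax": 0,"ay": 0,"az": 0},
  ],
)

```text
clock: 10.15
eef_pos: [500.3, -169.6, 55.8]
tcp_rot: [3.141, -0.0, -3.141]
contact_force: [0.4, 0.2, -0.0]
opening: 0.002
grasp_force: 0.0
```

Call:
step_arm(
  moves=[
    {"tx": 0,"ty": 0,"tz": 0.12,"ax": 0,"ay": 0,"az": 0},
    {"tx": 0,"ty": 0,"tz": 0.1,"ax": 0,"ay": 0,"az": 0},
    {"tx": 0,"ty": 0,"tz": 0,"ax": 0,"ay": 0,"az": 0},
  ],
)

```text
clock: 10.52
eef_pos: [500.3, -169.5, 50.3]
tcp_rot: [3.141, -0.0, -3.141]
contact_force: [-0.4, -0.0, -0.2]
opening: 0.0
grasp_force: 0.0
```

Call:
step_arm(
  moves=[
    {"tx": 0,"ty": 0,"tz": 0.04,"ax": 0,"ay": 0,"az": 0},
    {"tx": 0,"ty": 0,"tz": 0.04,"ax": 0,"ay": 0,"az": 0},
    {"tx": 0,"ty": 0,"tz": 0,"ax": 0,"ay": 0,"az": 0},
  ],
)

```text
clock: 10.9
eef_pos: [500.6, -169.6, 49.3]
tcp_rot: [-3.142, 0.0, -3.141]
contact_force: [-1.8, 2.0, 10.4]
opening: 0.004
grasp_force: 5.2
```

Call:
step_arm(
  moves=[
    {"tx": 0,"ty": 0,"tz": 0.04,"ax": 0,"ay": 0,"az": 0},
    {"tx": 0,"ty": 0,"tz": 0,"ax": 0,"ay": 0,"az": 0},
  ],
)

```text
clock: 11.15
eef_pos: [500.6, -169.7, 49.3]
tcp_rot: [-3.141, 0.0, -3.141]
contact_force: [-7.4, 2.7, 23.5]
opening: 0.001
grasp_force: 11.8
```

Call:
step_arm(
  moves=[
    {"tx": 0,"ty": 0,"tz": 0.04,"ax": 0,"ay": 0,"az": 0},
    {"tx": 0,"ty": 0,"tz": 0,"ax": 0,"ay": 0,"az": 0},
  ],
)

```text
clock: 11.4
eef_pos: [500.6, -169.7, 49.2]
tcp_rot: [-3.141, 0.0, -3.141]
contact_force: [-11.1, 3.3, 37.4]
opening: -0.002
grasp_force: 18.5
```

```bash
python3 - <<'E'
from h import *
p,d,K,T=grab('wrist','tc.png'); P=pts(d,K,T); plan([0,0,0],np.pi)
print([ (v,tuple(P[v,283].round(0))) for v in range(230,280,4)])
E
```

```text
at [ 500.6 -169.7   49.2] [-3.141  0.    -3.141] t 11.4 F [-11.9   2.2  36.9] open 0.001 gf 18.4
turn [-0.0001  0.0003  0.0001] then shift [20.026  6.788  1.969] | shift first: [20.026  6.792  1.959]
[(230, (np.float64(480.0), np.float64(-172.0), np.float64(54.0))), (234, (np.float64(482.0), np.float64(-172.0), np.float64(53.0))), (238, (np.float64(484.0), np.float64(-172.0), np.float64(53.0))), (242, (np.float64(486.0), np.float64(-172.0), np.float64(54.0))), (246, (np.float64(488.0), np.float64(-173.0), np.float64(54.0))), (250, (np.float64(490.0), np.float64(-173.0), np.float64(54.0))), (254, (np.float64(490.0), np.float64(-172.0), np.float64(59.0))), (258, (np.float64(489.0), np.float64(-172.0), np.float64(64.0))), (262, (np.float64(489.0), np.float64(-172.0), np.float64(68.0))), (266, (np.float64(490.0), np.float64(-172.0), np.float64(71.0))), (270, (np.float64(490.0), np.float64(-172.0), np.float64(74.0))), (274, (np.float64(490.0), np.float64(-172.0), np.float64(77.0))), (278, (np.float64(490.0), np.float64(-172.0), np.float64(81.0)))]
```

Contact at TCP z 49.3 on the 54 mm stage: the tips are ~5 mm *behind* the TCP when shut, so the stated offset is about 30 mm off. I use the measured value from here. Next: raise and plan the first plate.

```bash
cat >> h.py <<'E'
RY=0.0534; AY=0.1461
ex=np.array([np.cos(RY),np.sin(RY),0]); zz=np.array([0,0,1.]); c4,s4=np.cos(np.radians(40)),np.sin(np.radians(40))
U=c4*ex+s4*zz; N=-s4*ex+c4*zz
RT=R.from_matrix(np.c_[-U,np.cross(N,U),-N])
TOP=np.array([[486.3,186.1,79.6],[522.3,188.0,79.6],[558.3,189.9,79.6]])
TIP=-6.0  # tool z of tips near 50 mm opening
def gpos(i,beyond=4.0,back=12): return TOP[i]-back*U-(2.5+beyond-(-TIP)*-1)*N
AX=np.array([np.cos(AY),np.sin(AY),0]); AYV=np.array([-np.sin(AY),np.cos(AY),0]); COR=np.array([556.2,-4.4,54.])
RA=R.from_euler('xyz',[np.pi,0,np.pi+AY])
def app(x,y,z): return COR+x*AX+y*AYV+z*zz   # corner frame
def st():
    s=r.sense(); p=s['eef_pos']-COR; print('corner-frame TCP',np.round([p@AX,p@AYV,p[2]],1))
E
python3 - <<'E'
from h import *
print(gpos(0), (gpos(0)-TOP[0]+12*U)@N)
plan(gpos(0)+60*N,Rt=RT)
E
```

```text
[485.14396202 186.03820883  62.31099314] -12.50000000000001
at [ 500.6 -169.7   49.2] [-3.141  0.    -3.141] t 11.4 F [-11.9   2.2  36.9] open 0.001 gf 18.4
turn [-0.012  -0.4441 -0.0325] then shift [-0.444 14.242 -2.711] | shift first: [ 2.157 14.147 -2.366]
```

Call:
step_arm(
  moves=[
    {"tx": 0,"ty": 0,"tz": -0.8,"ax": 0,"ay": 0,"az": 0},
    {"tx": 0,"ty": 0,"tz": -1,"ax": 0,"ay": 0,"az": 0},
    {"tx": 0,"ty": 0,"tz": -1,"ax": 0,"ay": 0,"az": 0},
    {"tx": 0,"ty": 0,"tz": -1,"ax": 0,"ay": 0,"az": 0},
    {"tx": 0,"ty": 0,"tz": -1,"ax": 0,"ay": 0,"az": 0},
  ],
  gripper=1,
)

```text
clock: 12.08
eef_pos: [500.4, -169.6, 167.4]
tcp_rot: [-3.142, 0.0, -3.141]
contact_force: [-1.1, 0.2, -0.5]
opening: 0.998
grasp_force: 0.0
```

```bash
python3 - <<'E'
from h import *
plan(gpos(0)+60*N,Rt=RT)
E
```

```text
at [ 500.4 -169.6  167.4] [-3.142  0.    -3.141] t 12.1 F [-1.1  0.2 -0.5] open 0.998 gf 0.0
turn [-0.0118 -0.4443 -0.0325] then shift [ 2.588 14.237  0.918] | shift first: [ 2.148 14.143  2.366]
```

Call:
step_arm(
  moves=[
    {"tx": 0,"ty": 0.9,"tz": 0,"ax": -0.003,"ay": -0.111,"az": -0.008},
    {"tx": 0,"ty": 0.9,"tz": 0,"ax": -0.003,"ay": -0.111,"az": -0.008},
    {"tx": 0,"ty": 0.9,"tz": 0,"ax": -0.003,"ay": -0.111,"az": -0.008},
    {"tx": 0,"ty": 0.9,"tz": 0,"ax": -0.003,"ay": -0.111,"az": -0.008},
    {"tx": 0.25,"ty": 0.95,"tz": 0,"ax": 0,"ay": 0,"az": 0},
  ],
)

```text
clock: 12.7
eef_pos: [497.8, -60.8, 168.7]
tcp_rot: [3.107, 0.573, -3.097]
contact_force: [-0.5, -0.1, 0.4]
opening: 1.0
grasp_force: 0.0
```

Call:
step_arm(
  moves=[
    {"tx": 0.25,"ty": 0.95,"tz": 0,"ax": 0,"ay": 0,"az": 0},
    {"tx": 0.25,"ty": 0.95,"tz": 0,"ax": 0,"ay": 0,"az": 0},
    {"tx": 0.25,"ty": 0.95,"tz": 0.1,"ax": 0,"ay": 0,"az": 0},
    {"tx": 0.25,"ty": 0.95,"tz": 0.1,"ax": 0,"ay": 0,"az": 0},
    {"tx": 0.25,"ty": 0.95,"tz": 0.1,"ax": 0,"ay": 0,"az": 0},
  ],
)

```text
clock: 13.32
eef_pos: [469.8, 48.4, 150.1]
tcp_rot: [3.109, 0.569, -3.095]
contact_force: [-0.3, -0.8, 0.3]
opening: 1.001
grasp_force: 0.0
```

Call:
step_arm(
  moves=[
    {"tx": 0.25,"ty": 0.95,"tz": 0.1,"ax": 0,"ay": 0,"az": 0},
    {"tx": 0.25,"ty": 0.95,"tz": 0.1,"ax": 0,"ay": 0,"az": 0},
    {"tx": 0.25,"ty": 0.95,"tz": 0.1,"ax": 0,"ay": 0,"az": 0},
    {"tx": 0.25,"ty": 0.95,"tz": 0.1,"ax": 0,"ay": 0,"az": 0},
    {"tx": 0,"ty": 0,"tz": 0,"ax": 0,"ay": 0,"az": 0},
  ],
)

```text
clock: 13.95
eef_pos: [454.6, 106.0, 136.1]
tcp_rot: [3.113, 0.559, -3.092]
contact_force: [-0.7, 0.3, -1.0]
opening: 1.002
grasp_force: 0.0
```

```bash
python3 - <<'E'
from h import *
plan(gpos(0),Rt=RT)
E
```

```text
at [454.6 106.  136.1] [ 3.113  0.559 -3.092] t 13.9 F [-0.7  0.3 -1. ] open 1.002 gf 0.0
turn [ 0.0165 -0.0885 -0.0034] then shift [0.83  3.131 3.156] | shift first: [0.396 3.043 3.322]
```

```bash
python3 - <<'E'
from h import *
s=r.sense(); print(s['qpos'].round(3), s['tcp_rot'].round(3))
E
```

```text
[ 0.306  0.062  2.437 -0.858  0.142 -0.5  ] [ 3.113  0.559 -3.092]
```

```bash
cat >> h.py <<'E'
def tool(th,yaw=RY):   # tool tilted th deg outward, azimuth yaw
    e=np.array([np.cos(yaw),np.sin(yaw),0]); c,s=np.cos(np.radians(th)),np.sin(np.radians(th))
    u=c*e+s*zz; n=-s*e+c*zz; return R.from_matrix(np.c_[-u,np.cross(n,u),-n])
def gp(i,th,beyond=4.0,back=12): return TOP[i]-back*U-(2.5+beyond)*N-TIP*tool(th).as_matrix()[:,2]
E
python3 - <<'E'
from h import *
plan(gp(0,25)+50*N,Rt=tool(25)); print(gp(0,25))
E
```

```text
at [454.6 106.  136.1] [ 3.113  0.559 -3.092] t 13.9 F [-0.7  0.3 -1. ] open 1.002 gf 0.0
turn [ 0.0168  0.0782 -0.0012] then shift [0.565 3.131 1.34 ] | shift first: [0.736 3.094 1.343]
[483.82482896 185.96770009  61.46941308]
```

Call:
step_arm(
  moves=[
    {"tx": 0,"ty": 0,"tz": 0,"ax": 0.017,"ay": 0.078,"az": 0},
    {"tx": 0.14,"ty": 0.78,"tz": 0,"ax": 0,"ay": 0,"az": 0},
    {"tx": 0.14,"ty": 0.78,"tz": 0.4,"ax": 0,"ay": 0,"az": 0},
    {"tx": 0.14,"ty": 0.78,"tz": 0.47,"ax": 0,"ay": 0,"az": 0},
    {"tx": 0.14,"ty": 0.78,"tz": 0.47,"ax": 0,"ay": 0,"az": 0},
  ],
)

```text
clock: 14.58
eef_pos: [459.5, 176.4, 100.3]
tcp_rot: [-3.136, 0.503, -3.096]
contact_force: [0.6, -0.3, -0.4]
opening: 1.002
grasp_force: 0.0
```

```bash
python3 - <<'E'
from h import *
print(r.sense()['qpos'].round(2)); plan(gp(0,25),Rt=tool(25))
E
```

```text
[ 0.52  0.21  2.36 -1.07  0.26 -0.09]
at [459.5 176.4 100.3] [-3.136  0.503 -3.096] t 14.6 F [ 0.6 -0.3 -0.4] open 1.002 gf 0.0
turn [-0.0056  0.0426 -0.0044] then shift [-0.242  0.33   1.827] | shift first: [-0.117  0.347  1.836]
```

Call:
step_arm(
  moves=[
    {"tx": 0,"ty": 0.1,"tz": 0,"ax": -0.006,"ay": 0.043,"az": -0.004},
    {"tx": 0,"ty": 0.23,"tz": 0,"ax": 0,"ay": 0,"az": 0},
    {"tx": 0,"ty": 0,"tz": 0,"ax": 0,"ay": 0,"az": 0},
  ],
)

```text
clock: 14.95
eef_pos: [459.7, 181.8, 100.6]
tcp_rot: [-3.136, 0.461, -3.094]
contact_force: [0.3, -0.4, 0.1]
opening: 1.003
grasp_force: 0.0
```

```bash
python3 - <<'E'
from h import *
print(r.sense()['qpos'].round(2)); plan(gp(0,25),Rt=tool(25))
E
```

```text
[ 0.52  0.21  2.32 -0.82  0.29 -0.34]
at [459.7 181.8 100.6] [-3.136  0.461 -3.094] t 14.9 F [ 0.3 -0.4  0.1] open 1.003 gf 0.0
turn [-0.0052  0.0155 -0.0033] then shift [-0.219  0.115  1.828] | shift first: [-0.174  0.131  1.832]
```

Call:
step_arm(
  moves=[
    {"tx": 0,"ty": 0.12,"tz": 0,"ax": -0.005,"ay": 0.016,"az": -0.003},
    {"tx": -0.05,"ty": 0,"tz": 0.4,"ax": 0,"ay": 0,"az": 0},
    {"tx": -0.05,"ty": 0,"tz": 0.4,"ax": 0,"ay": 0,"az": 0},
    {"tx": -0.05,"ty": 0,"tz": 0.4,"ax": 0,"ay": 0,"az": 0},
    {"tx": -0.04,"ty": 0,"tz": 0.2,"ax": 0,"ay": 0,"az": 0},
  ],
)

```text
clock: 15.58
eef_pos: [478.2, 185.5, 70.3]
tcp_rot: [-3.141, 0.434, -3.088]
contact_force: [-0.7, -0.0, -0.7]
opening: 0.998
grasp_force: 0.0
```

```bash
python3 - <<'E'
from h import *
print(r.sense()['qpos'].round(2)); plan(gp(0,25),Rt=tool(25))
E
```

```text
[ 0.49  0.3   2.29 -0.87  0.24 -0.32]
at [478.2 185.5  70.3] [-3.141  0.434 -3.088] t 15.6 F [-0.7 -0.  -0.7] open 0.998 gf 0.0
turn [-0.0004 -0.0013  0.0002] then shift [-0.054  0.005  0.414] | shift first: [-0.055  0.005  0.414]
```

Call:
step_arm(
  moves=[
    {"tx": -0.05,"ty": 0,"tz": 0.21,"ax": 0,"ay": 0,"az": 0},
    {"tx": 0,"ty": 0,"tz": 0.2,"ax": 0,"ay": 0,"az": 0},
    {"tx": 0,"ty": 0,"tz": 0,"ax": 0,"ay": 0,"az": 0},
  ],
)

```text
clock: 15.95
eef_pos: [483.7, 186.2, 61.6]
tcp_rot: [-3.141, 0.434, -3.087]
contact_force: [0.6, 0.2, 0.1]
opening: 1.007
grasp_force: 0.0
```

Call:
step_arm(
  moves=[
    {"tx": 0,"ty": 0,"tz": 0,"ax": 0,"ay": 0,"az": 0},
    {"tx": 0,"ty": 0,"tz": 0,"ax": 0,"ay": 0,"az": 0},
    {"tx": 0,"ty": 0,"tz": 0,"ax": 0,"ay": 0,"az": 0},
    {"tx": 0,"ty": 0,"tz": 0,"ax": 0,"ay": 0,"az": 0},
    {"tx": 0,"ty": 0,"tz": 0,"ax": 0,"ay": 0,"az": 0},
  ],
  gripper=0.4,
  newtons=50,
)

```text
clock: 16.58
eef_pos: [483.8, 186.4, 61.9]
tcp_rot: [-3.141, 0.435, -3.088]
contact_force: [-0.7, -0.3, 2.3]
opening: 0.568
grasp_force: 51.1
```

```bash
python3 - <<'E'
from h import *
print(r.sense()['qpos'].round(2)); plan(gp(0,25)+75*U,Rt=tool(25)); grab('wrist','w5.png')
E
```

```text
[ 0.48  0.32  2.28 -0.93  0.22 -0.26]
at [483.8 186.4  61.9] [-3.141  0.435 -3.088] t 16.6 F [-0.7 -0.3  2.3] open 0.568 gf 51.1
turn [ 0.     -0.0011  0.0004] then shift [-2.889 -0.015 -0.76 ] | shift first: [-2.887 -0.017 -0.766]
```

View pics/w5.png

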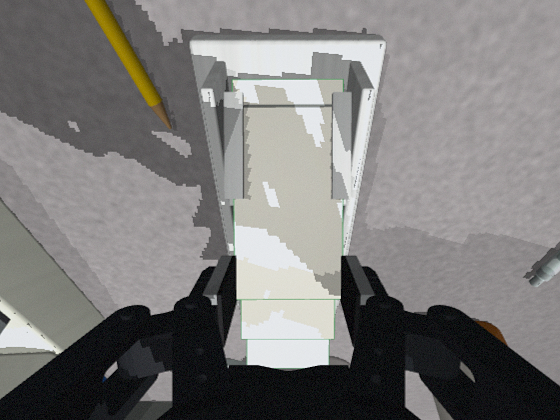

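Picture: the fingers hold the nearest plate's upper edges at (235,270) and (343,270), straddling it squarely. Opening 0.568 means a firm grip, so I slide it out.

Call:
step_arm(
  moves=[
    {"tx": -0.24,"ty": 0,"tz": -0.064,"ax": 0,"ay": 0,"az": 0},
    {"tx": -0.5,"ty": 0,"tz": -0.133,"ax": 0,"ay": 0,"az": 0},
    {"tx": -0.7,"ty": 0,"tz": -0.186,"ax": 0,"ay": 0,"az": 0},
    {"tx": -0.72,"ty": 0,"tz": -0.19,"ax": 0,"ay": 0,"az": 0},
    {"tx": -0.72,"ty": 0,"tz": -0.19,"ax": 0,"ay": 0,"az": 0},
  ],
)

```text
clock: 17.25
eef_pos: [541.2, 189.3, 109.6]
tcp_rot: [-3.141, 0.434, -3.088]
contact_force: [0.8, 0.2, -1.1]
opening: 0.56
grasp_force: 51.4
```

```bash
python3 - <<'E'
from h import *
print(r.sense()['qpos'].round(2)); plan(gp(0,25)+110*U,Rt=tool(25)); plan([520,140,190],Rt=tool(-15,AY))
E
```

```text
[ 0.43  0.28  2.15 -0.49  0.33 -0.77]
at [541.2 189.3 109.6] [-3.141  0.434 -3.088] t 17.2 F [ 0.8  0.2 -1.1] open 0.56 gf 51.4
turn [-0.0001 -0.0016  0.0004] then shift [-1.353 -0.012 -0.366] | shift first: [-1.352 -0.013 -0.369]
at [541.2 189.3 109.6] [-3.141  0.434 -3.088] t 17.2 F [ 0.8  0.2 -1.1] open 0.56 gf 51.4
turn [-0.0054  0.4425 -0.0597] then shift [ 1.921 -1.829 -2.815] | shift first: [-0.486 -1.926 -3.318]
```

Call:
step_arm(
  moves=[
    {"tx": -0.72,"ty": 0,"tz": -0.19,"ax": 0,"ay": 0,"az": 0},
    {"tx": -0.42,"ty": 0,"tz": -0.9,"ax": 0,"ay": 0,"az": 0},
    {"tx": -0.42,"ty": 0,"tz": -0.9,"ax": 0,"ay": 0,"az": 0},
    {"tx": -0.2,"ty": 0,"tz": -0.45,"ax": 0,"ay": 0.11,"az": -0.015},
    {"tx": 0,"ty": 0,"tz": 0,"ax": 0,"ay": 0.111,"az": -0.015},
  ],
)

```text
clock: 17.88
eef_pos: [555.3, 191.1, 185.6]
tcp_rot: [-3.132, 0.084, -3.039]
contact_force: [0.3, -0.8, -1.1]
opening: 0.562
grasp_force: 51.6
```

Call:
step_arm(
  moves=[
    {"tx": 0,"ty": 0,"tz": 0,"ax": 0,"ay": 0.111,"az": -0.015},
    {"tx": 0,"ty": 0,"tz": 0,"ax": 0,"ay": 0.111,"az": -0.015},
    {"tx": 0,"ty": 0,"tz": 0,"ax": 0,"ay": 0,"az": 0},
  ],
)

```text
clock: 18.25
eef_pos: [556.5, 190.0, 181.1]
tcp_rot: [-3.133, -0.265, -2.999]
contact_force: [0.3, -0.1, -0.3]
opening: 0.557
grasp_force: 51.6
```

```bash
python3 - <<'E'
from h import *
print(r.sense()['qpos'].round(2)); plan(app(-33.6,-47,40),Rt=tool(-15,AY))
E
```

```text
[ 0.31  0.49  1.56  0.03  1.36 -1.42]
at [556.5 190.  181.1] [-3.133 -0.265 -2.999] t 18.2 F [ 0.3 -0.1 -0.3] open 0.557 gf 51.6
turn [-0.0052 -0.002  -0.0022] then shift [ 1.504 -9.571  4.008] | shift first: [ 1.458 -9.543  4.091]
```

Call:
step_arm(
  moves=[
    {"tx": 0.15,"ty": -0.957,"tz": 0,"ax": -0.005,"ay": -0.002,"az": -0.002},
    {"tx": 0.15,"ty": -0.957,"tz": 0,"ax": 0,"ay": 0,"az": 0},
    {"tx": 0.15,"ty": -0.957,"tz": 0,"ax": 0,"ay": 0,"az": 0},
    {"tx": 0.15,"ty": -0.957,"tz": 0,"ax": 0,"ay": 0,"az": 0},
    {"tx": 0.15,"ty": -0.957,"tz": 0,"ax": 0,"ay": 0,"az": 0},
  ],
)

```text
clock: 18.88
eef_pos: [554.8, 67.5, 188.6]
tcp_rot: [-3.142, -0.258, -2.995]
contact_force: [0.5, -0.6, -0.5]
opening: 0.562
grasp_force: 51.6
```

Call:
step_arm(
  moves=[
    {"tx": 0.15,"ty": -0.957,"tz": 0,"ax": 0,"ay": 0,"az": 0},
    {"tx": 0.15,"ty": -0.957,"tz": 0,"ax": 0,"ay": 0,"az": 0},
    {"tx": 0.15,"ty": -0.957,"tz": 0,"ax": 0,"ay": 0,"az": 0},
    {"tx": 0.15,"ty": -0.957,"tz": 0,"ax": 0,"ay": 0,"az": 0},
    {"tx": 0.15,"ty": -0.957,"tz": 0,"ax": 0,"ay": 0,"az": 0},
  ],
)

```text
clock: 19.5
eef_pos: [554.3, -53.5, 193.1]
tcp_rot: [3.141, -0.259, -2.995]
contact_force: [-0.3, 1.1, -0.1]
opening: 0.561
grasp_force: 51.6
```

Call:
step_arm(
  moves=[
    {"tx": 0,"ty": 0,"tz": 1,"ax": 0,"ay": 0,"az": 0},
    {"tx": 0,"ty": 0,"tz": 1,"ax": 0,"ay": 0,"az": 0},
    {"tx": 0,"ty": 0,"tz": 1,"ax": 0,"ay": 0,"az": 0},
    {"tx": 0,"ty": 0,"tz": 1,"ax": 0,"ay": 0,"az": 0},
    {"tx": 0,"ty": 0,"tz": 0,"ax": 0,"ay": 0,"az": 0},
  ],
)

```text
clock: 20.12
eef_pos: [527.4, -56.1, 95.1]
tcp_rot: [3.141, -0.263, -2.995]
contact_force: [-0.5, -0.5, 0.2]
opening: 0.56
grasp_force: 51.6
```

```bash
python3 - <<'E'
from h import *
s=r.sense(); p,d,K,T=grab('wrist','w6.png'); P=pts(d,K,T)
plan(app(-33.6,-47,-2.3),Rt=tool(-15,AY)); st()
# plate plane in view
hsv=cv2.cvtColor(p,cv2.COLOR_RGB2HSV); Q=P-COR; X=Q@AX;Y=Q@AYV;Z=Q[...,2]
m=(Z>15)&(Z<70)&(X<-30)&(X>-140)&(abs(Y+47)<40)&(hsv[...,1]<40)&(p.max(2)>110)
q=np.c_[X[m],Y[m],np.ones(m.sum())]; a=np.linalg.lstsq(q,Z[m],rcond=None)[0]
print(m.sum(),'slopes deg',np.degrees(np.arctan(a[:2])).round(2),'X',np.percentile(X[m],[1,50,99]).round(1),'Y',np.percentile(Y[m],[1,50,99]).round(1),'Z',np.percentile(Z[m],[1,50,99]).round(1))
E
```

```text
at [528.6 -56.1  96.3] [ 3.141 -0.261 -2.995] t 20.2 F [-0.2 -0.5  0.2] open 0.56 gf 51.6
turn [0.0002 0.0008 0.0003] then shift [-0.508  0.006  1.71 ] | shift first: [-0.506  0.005  1.71 ]
corner-frame TCP [-34.8 -47.1  42.3]
21759 slopes deg [-0.18  0.13] X [-121.5  -76.9  -31. ] Y [-71.5 -47.5 -23.7] Z [51.1 52.5 54.1]
```

View pics/w6.png

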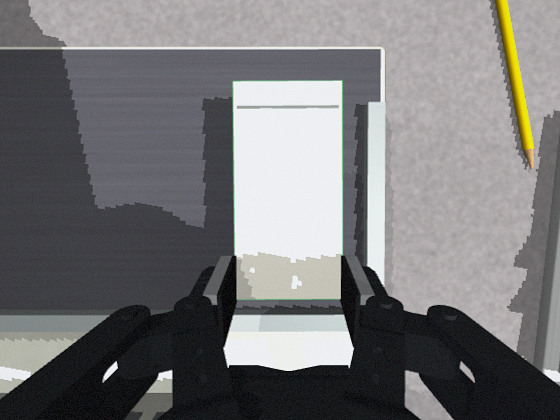

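Picture: plate level over the stage at columns 233–343, clear of the left fence (368), coating up. Lowering now.

Call:
step_arm(
  moves=[
    {"tx": -0.18,"ty": 0,"tz": 0.6,"ax": 0,"ay": 0,"az": 0},
    {"tx": -0.18,"ty": 0,"tz": 0.6,"ax": 0,"ay": 0,"az": 0},
    {"tx": -0.1,"ty": 0,"tz": 0.3,"ax": 0,"ay": 0,"az": 0},
    {"tx": -0.05,"ty": 0,"tz": 0.2,"ax": 0,"ay": 0,"az": 0},
    {"tx": 0,"ty": 0,"tz": 0,"ax": 0,"ay": 0,"az": 0},
  ],
)

```text
clock: 20.8
eef_pos: [530.2, -55.3, 51.8]
tcp_rot: [3.141, -0.26, -2.995]
contact_force: [-0.2, 0.7, 0.4]
opening: 0.559
grasp_force: 51.6
```

Call:
step_arm(
  moves=[
    {"tx": 0,"ty": 0,"tz": 0,"ax": 0,"ay": 0,"az": 0},
    {"tx": 0,"ty": 0,"tz": 0,"ax": 0,"ay": 0,"az": 0},
    {"tx": 0,"ty": 0,"tz": 0,"ax": 0,"ay": 0,"az": 0},
  ],
  gripper=0.7,
)

```text
clock: 21.18
eef_pos: [530.6, -55.3, 52.4]
tcp_rot: [-3.142, -0.259, -2.995]
contact_force: [1.0, -0.8, -0.6]
opening: 0.696
grasp_force: 0.0
```

```bash
python3 - <<'E'
from h import *
plan(app(-33.6,-47,-2.3),Rt=tool(-15,AY)); st()
E
```

```text
at [530.6 -55.3  52.4] [-3.142 -0.259 -2.995] t 21.2 F [ 1.  -0.8 -0.6] open 0.696 gf 0.0
turn [-0.0001  0.002   0.0004] then shift [ 0.026 -0.014  0.035] | shift first: [ 0.026 -0.014  0.035]
corner-frame TCP [-32.7 -46.7  -1.6]
```

Call:
step_arm(
  moves=[
    {"tx": 0,"ty": 0,"tz": -0.5,"ax": 0,"ay": 0,"az": 0},
    {"tx": 0.25,"ty": 0,"tz": -0.95,"ax": 0,"ay": 0,"az": 0},
    {"tx": 0.25,"ty": 0,"tz": -0.95,"ax": 0,"ay": 0,"az": 0},
    {"tx": 0.25,"ty": 0,"tz": -0.95,"ax": 0,"ay": 0,"az": 0},
    {"tx": 0.25,"ty": 0,"tz": -0.95,"ax": 0,"ay": 0,"az": 0},
  ],
  gripper=1,
)

```text
clock: 21.8
eef_pos: [534.1, -54.8, 164.2]
tcp_rot: [-3.142, -0.258, -2.995]
contact_force: [1.3, -0.6, 0.8]
opening: 0.997
grasp_force: 0.0
```

Call:
step_arm(
  moves=[
    {"tx": 0,"ty": 0.8,"tz": 0,"ax": 0,"ay": -0.111,"az": 0.015},
    {"tx": 0,"ty": 0.8,"tz": 0,"ax": 0,"ay": -0.111,"az": 0.015},
    {"tx": 0,"ty": 0.8,"tz": 0,"ax": 0,"ay": -0.111,"az": 0.015},
    {"tx": 0,"ty": 0.8,"tz": 0,"ax": 0,"ay": -0.111,"az": 0.015},
    {"tx": 0,"ty": 0,"tz": 0,"ax": 0,"ay": 0,"az": 0},
  ],
)

```text
clock: 22.42
eef_pos: [521.1, 25.4, 161.4]
tcp_rot: [3.132, 0.437, -3.09]
contact_force: [0.6, 0.2, -0.0]
opening: 1.002
grasp_force: 0.0
```

```bash
python3 - <<'E'
from h import *
print(r.sense()['qpos'].round(2)); plan(gp(1,25)+50*N,Rt=tool(25))
E
```

```text
[ 0.03  0.1   2.23  0.05  0.37 -1.63]
at [521.1  25.4 161.4] [ 3.132  0.437 -3.09 ] t 22.4 F [ 0.6  0.2 -0. ] open 1.002 gf 0.0
turn [ 0.0057  0.0002 -0.0008] then shift [1.938 6.494 1.817] | shift first: [1.946 6.475 1.875]
```

Call:
step_arm(
  moves=[
    {"tx": 0.28,"ty": 0.93,"tz": 0,"ax": 0.006,"ay": 0,"az": 0},
    {"tx": 0.28,"ty": 0.93,"tz": 0,"ax": 0,"ay": 0,"az": 0},
    {"tx": 0.28,"ty": 0.93,"tz": 0,"ax": 0,"ay": 0,"az": 0},
    {"tx": 0.28,"ty": 0.93,"tz": 0.4,"ax": 0,"ay": 0,"az": 0},
    {"tx": 0.28,"ty": 0.93,"tz": 0.4,"ax": 0,"ay": 0,"az": 0},
  ],
)

```text
clock: 23.05
eef_pos: [497.8, 140.2, 130.6]
tcp_rot: [-3.14, 0.439, -3.091]
contact_force: [1.0, -0.2, 0.3]
opening: 0.999
grasp_force: 0.0
```

Call:
step_arm(
  moves=[
    {"tx": 0.28,"ty": 0.93,"tz": 0.4,"ax": 0,"ay": 0,"az": 0},
    {"tx": 0.27,"ty": 0.92,"tz": 0.6,"ax": 0,"ay": 0,"az": 0},
    {"tx": 0,"ty": 0,"tz": 0,"ax": 0,"ay": 0,"az": 0},
  ],
)

```text
clock: 23.42
eef_pos: [493.0, 186.5, 101.0]
tcp_rot: [-3.139, 0.438, -3.088]
contact_force: [0.1, -0.7, 0.2]
opening: 1.001
grasp_force: 0.0
```

```bash
python3 - <<'E'
from h import *
print(r.sense()['qpos'].round(2)); plan(gp(1,25),Rt=tool(25))
p,d,K,T=grab('wrist','w7.png'); P=pts(d,K,T); hsv=cv2.cvtColor(p,cv2.COLOR_RGB2HSV)
g=((hsv[...,0]>45)&(hsv[...,0]<95)&(hsv[...,1]>70)&(P[...,2]>70)&(P[...,2]<90)&(P[...,0]<600)&(P[...,1]>150)&(P[...,1]<230))
n,l,s,c=cv2.connectedComponentsWithStats(g.astype('uint8'))
for i in range(1,n):
    if s[i,4]>15: q=P[l==i]; print(s[i],q.mean(0).round(1),q[:,1].min().round(1),q[:,1].max().round(1))
E
```

```text
[ 0.48  0.25  2.25 -0.64  0.3  -0.57]
at [493.  186.5 101. ] [-3.139  0.438 -3.088] t 23.4 F [ 0.1 -0.7  0.2] open 1.001 gf 0.0
turn [-0.0018  0.0011  0.    ] then shift [-0.306 -0.004  1.887] | shift first: [-0.303  0.002  1.887]
```

Call:
step_arm(
  moves=[
    {"tx": -0.07,"ty": 0,"tz": 0.5,"ax": -0.002,"ay": 0.001,"az": 0},
    {"tx": -0.08,"ty": 0,"tz": 0.5,"ax": 0,"ay": 0,"az": 0},
    {"tx": -0.08,"ty": 0,"tz": 0.5,"ax": 0,"ay": 0,"az": 0},
    {"tx": -0.08,"ty": 0,"tz": 0.4,"ax": 0,"ay": 0,"az": 0},
    {"tx": 0,"ty": 0,"tz": 0,"ax": 0,"ay": 0,"az": 0},
  ],
)

```text
clock: 24.1
eef_pos: [519.4, 186.1, 60.8]
tcp_rot: [3.139, 0.436, -3.092]
contact_force: [-0.1, -0.0, -0.2]
opening: 1.0
grasp_force: 0.0
```

Call:
step_arm(
  moves=[
    {"tx": 0,"ty": 0,"tz": 0,"ax": 0,"ay": 0,"az": 0},
    {"tx": 0,"ty": 0,"tz": 0,"ax": 0,"ay": 0,"az": 0},
    {"tx": 0,"ty": 0,"tz": 0,"ax": 0,"ay": 0,"az": 0},
    {"tx": 0,"ty": 0,"tz": 0,"ax": 0,"ay": 0,"az": 0},
    {"tx": 0,"ty": 0,"tz": 0,"ax": 0,"ay": 0,"az": 0},
  ],
  gripper=0.4,
  newtons=50,
)

```text
clock: 24.72
eef_pos: [518.6, 187.2, 61.4]
tcp_rot: [3.139, 0.437, -3.09]
contact_force: [-1.0, -1.3, 3.1]
opening: 0.561
grasp_force: 51.1
```

```bash
python3 - <<'E'
from h import *
print(r.sense()['qpos'].round(2)); plan(gp(1,25),Rt=tool(25))
E
```

```text
[ 0.44  0.36  2.22 -0.82  0.22 -0.41]
at [518.6 187.2  61.4] [ 3.139  0.437 -3.09 ] t 24.7 F [-1.  -1.3  3.1] open 0.561 gf 51.1
turn [ 0.0012  0.0004 -0.0013] then shift [-0.045  0.025  0.02 ] | shift first: [-0.045  0.025  0.02 ]
```

Gripped; pulling out, lifting and levelling the same way.

Call:
step_arm(
  moves=[
    {"tx": -0.24,"ty": 0,"tz": -0.064,"ax": 0,"ay": 0,"az": 0},
    {"tx": -0.5,"ty": 0,"tz": -0.133,"ax": 0,"ay": 0,"az": 0},
    {"tx": -0.7,"ty": 0,"tz": -0.186,"ax": 0,"ay": 0,"az": 0},
    {"tx": -0.72,"ty": 0,"tz": -0.19,"ax": 0,"ay": 0,"az": 0},
    {"tx": -0.72,"ty": 0,"tz": -0.19,"ax": 0,"ay": 0,"az": 0},
  ],
)

```text
clock: 25.35
eef_pos: [575.9, 190.1, 109.1]
tcp_rot: [3.139, 0.436, -3.09]
contact_force: [0.8, 0.3, -1.6]
opening: 0.562
grasp_force: 51.4
```

Call:
step_arm(
  moves=[
    {"tx": -0.72,"ty": 0,"tz": -0.19,"ax": 0,"ay": 0,"az": 0},
    {"tx": -0.42,"ty": 0,"tz": -0.9,"ax": 0,"ay": 0,"az": 0},
    {"tx": -0.42,"ty": 0,"tz": -0.9,"ax": 0,"ay": 0,"az": 0},
    {"tx": -0.2,"ty": 0,"tz": -0.45,"ax": 0,"ay": 0.11,"az": -0.015},
    {"tx": 0,"ty": 0,"tz": 0,"ax": 0,"ay": 0.111,"az": -0.015},
  ],
)

```text
clock: 25.98
eef_pos: [589.8, 191.5, 185.1]
tcp_rot: [-3.135, 0.087, -3.041]
contact_force: [1.4, 0.3, -1.3]
opening: 0.558
grasp_force: 51.7
```

Call:
step_arm(
  moves=[
    {"tx": 0,"ty": 0,"tz": 0,"ax": 0,"ay": 0.111,"az": -0.015},
    {"tx": 0,"ty": 0,"tz": 0,"ax": 0,"ay": 0.111,"az": -0.015},
    {"tx": 0,"ty": 0,"tz": 0,"ax": 0,"ay": 0,"az": 0},
  ],
)

```text
clock: 26.35
eef_pos: [591.0, 190.5, 180.4]
tcp_rot: [-3.135, -0.262, -3.0]
contact_force: [0.5, 0.6, -0.0]
opening: 0.557
grasp_force: 51.6
```

```bash
python3 - <<'E'
from h import *
print(r.sense()['qpos'].round(2)); plan(app(-33.6,-121,40),Rt=tool(-15,AY))
E
```

```text
[ 0.29  0.54  1.48  0.03  1.38 -1.43]
at [591.  190.5 180.4] [-3.135 -0.262 -3.   ] t 26.4 F [ 0.5  0.6 -0. ] open 0.557 gf 51.6
turn [-0.0032 -0.0003 -0.0025] then shift [  2.83  -12.349   4.335] | shift first: [  2.778 -12.338   4.398]
```

Call:
step_arm(
  moves=[
    {"tx": 0.218,"ty": -0.95,"tz": 0,"ax": -0.003,"ay": 0,"az": -0.002},
    {"tx": 0.218,"ty": -0.95,"tz": 0,"ax": 0,"ay": 0,"az": 0},
    {"tx": 0.218,"ty": -0.95,"tz": 0,"ax": 0,"ay": 0,"az": 0},
    {"tx": 0.218,"ty": -0.95,"tz": 0,"ax": 0,"ay": 0,"az": 0},
    {"tx": 0.218,"ty": -0.95,"tz": 0,"ax": 0,"ay": 0,"az": 0},
  ],
)

```text
clock: 26.98
eef_pos: [580.7, 67.3, 190.5]
tcp_rot: [-3.141, -0.259, -2.996]
contact_force: [0.9, -0.4, -1.2]
opening: 0.556
grasp_force: 51.6
```

Call:
step_arm(
  moves=[
    {"tx": 0.218,"ty": -0.95,"tz": 0,"ax": 0,"ay": 0,"az": 0},
    {"tx": 0.218,"ty": -0.95,"tz": 0,"ax": 0,"ay": 0,"az": 0},
    {"tx": 0.218,"ty": -0.95,"tz": 0,"ax": 0,"ay": 0,"az": 0},
    {"tx": 0.218,"ty": -0.95,"tz": 0,"ax": 0,"ay": 0,"az": 0},
    {"tx": 0.218,"ty": -0.95,"tz": 0,"ax": 0,"ay": 0,"az": 0},
  ],
)

```text
clock: 27.6
eef_pos: [572.0, -53.7, 197.1]
tcp_rot: [-3.141, -0.26, -2.996]
contact_force: [-0.3, 0.7, -1.3]
opening: 0.561
grasp_force: 51.6
```

Call:
step_arm(
  moves=[
    {"tx": 0.218,"ty": -0.95,"tz": 0,"ax": 0,"ay": 0,"az": 0},
    {"tx": 0.218,"ty": -0.95,"tz": 0,"ax": 0,"ay": 0,"az": 0},
    {"tx": 0.218,"ty": -0.95,"tz": 0,"ax": 0,"ay": 0,"az": 0},
    {"tx": 0,"ty": 0,"tz": 1,"ax": 0,"ay": 0,"az": 0},
    {"tx": 0,"ty": 0,"tz": 1,"ax": 0,"ay": 0,"az": 0},
  ],
)

```text
clock: 28.22
eef_pos: [554.2, -128.1, 152.6]
tcp_rot: [-3.141, -0.259, -2.996]
contact_force: [0.2, 0.4, -0.5]
opening: 0.557
grasp_force: 51.6
```

Call:
step_arm(
  moves=[
    {"tx": 0,"ty": 0,"tz": 1,"ax": 0,"ay": 0,"az": 0},
    {"tx": 0,"ty": 0,"tz": 1,"ax": 0,"ay": 0,"az": 0},
    {"tx": 0,"ty": 0,"tz": 0,"ax": 0,"ay": 0,"az": 0},
  ],
)

```text
clock: 28.6
eef_pos: [539.9, -129.1, 103.2]
tcp_rot: [3.141, -0.263, -2.996]
contact_force: [0.7, 0.2, -0.9]
opening: 0.556
grasp_force: 51.7
```

```bash
cat > pl.py <<'E'
from h import *
import sys
yc=float(sys.argv[1])
s=r.sense(); p,d,K,T=grab('wrist','pl.png'); P=pts(d,K,T)
plan(app(-33.6,yc,-2.3),Rt=tool(-15,AY)); st()
hsv=cv2.cvtColor(p,cv2.COLOR_RGB2HSV); Q=P-COR; X=Q@AX;Y=Q@AYV;Z=Q[...,2]
m=(Z>15)&(Z<100)&(X<-30)&(X>-150)&(abs(Y-yc)<40)&(hsv[...,1]<40)&(p.max(2)>110)
q=np.c_[X[m],Y[m],np.ones(m.sum())]; a=np.linalg.lstsq(q,Z[m],rcond=None)[0]
print(m.sum(),'slopes deg',np.degrees(np.arctan(a[:2])).round(2),'X',np.percentile(X[m],[1,50,99]).round(1),'Y',np.percentile(Y[m],[1,50,99]).round(1),'Z',np.percentile(Z[m],[1,50,99]).round(1))
# plates lying on the stage
m=((Z>2)&(Z<8.5)&(X<-5)&(X>-150)&(Y<-3)&(Y>-262)&(hsv[...,1]<40)&(p.max(2)>110)).astype('uint8')
m=cv2.morphologyEx(m,cv2.MORPH_OPEN,np.ones((3,3))); n,l,s,c=cv2.connectedComponentsWithStats(m)
for i in range(1,n):
    if s[i,4]>1500: print('lying',s[i,4],cv2.minAreaRect(np.c_[X[l==i],Y[l==i]].astype('float32')),Z[l==i].mean().round(1))
E
python3 pl.py -121
```

```text
at [ 541.1 -129.1  104.4] [ 3.141 -0.261 -2.996] t 28.6 F [ 0.9  0.3 -1.2] open 0.56 gf 51.7
turn [ 0.0002  0.0005 -0.0002] then shift [-0.527  0.009  2.043] | shift first: [-0.525  0.008  2.043]
corner-frame TCP [ -33.1 -121.2   50.4]
21140 slopes deg [0.32 0.08] X [-118.8  -75.2  -30.9] Y [-144.9 -121.   -96.7] Z [58.7 60.2 61.9]
lying 12329 ((-69.29855346679688, -46.663169860839844), (99.49028015136719, 50.174930572509766), 0.477037638425827) 5.1
```

Plate 1 lies flat (mid −69, −47; 99.5 × 50.2 mm). Lowering plate 2, releasing, and going back for plate 3.

Call:
step_arm(
  moves=[
    {"tx": -0.18,"ty": 0,"tz": 0.75,"ax": 0,"ay": 0,"az": 0},
    {"tx": -0.18,"ty": 0,"tz": 0.75,"ax": 0,"ay": 0,"az": 0},
    {"tx": -0.1,"ty": 0,"tz": 0.35,"ax": 0,"ay": 0,"az": 0},
    {"tx": -0.07,"ty": 0,"tz": 0.18,"ax": 0,"ay": 0,"az": 0},
    {"tx": 0,"ty": 0,"tz": 0,"ax": 0,"ay": 0,"az": 0},
  ],
)

```text
clock: 29.28
eef_pos: [541.2, -128.7, 51.9]
tcp_rot: [-3.141, -0.26, -2.995]
contact_force: [-0.0, -1.0, -1.0]
opening: 0.557
grasp_force: 51.7
```

Call:
step_arm(
  moves=[
    {"tx": 0,"ty": 0,"tz": 0,"ax": 0,"ay": 0,"az": 0},
    {"tx": 0,"ty": 0,"tz": 0,"ax": 0,"ay": 0,"az": 0},
    {"tx": 0,"ty": 0,"tz": 0,"ax": 0,"ay": 0,"az": 0},
  ],
  gripper=0.7,
)

```text
clock: 29.65
eef_pos: [541.4, -128.7, 52.5]
tcp_rot: [-3.141, -0.259, -2.996]
contact_force: [-0.7, -0.5, -0.3]
opening: 0.702
grasp_force: 0.0
```

Call:
step_arm(
  moves=[
    {"tx": 0,"ty": 0,"tz": -0.5,"ax": 0,"ay": 0,"az": 0},
    {"tx": 0.25,"ty": 0,"tz": -0.95,"ax": 0,"ay": 0,"az": 0},
    {"tx": 0.25,"ty": 0,"tz": -0.95,"ax": 0,"ay": 0,"az": 0},
    {"tx": 0.25,"ty": 0,"tz": -0.95,"ax": 0,"ay": 0,"az": 0},
    {"tx": 0.25,"ty": 0,"tz": -0.95,"ax": 0,"ay": 0,"az": 0},
  ],
  gripper=1,
)

```text
clock: 30.28
eef_pos: [545.0, -128.2, 164.3]
tcp_rot: [-3.141, -0.259, -2.996]
contact_force: [-0.5, 0.1, 0.1]
opening: 1.002
grasp_force: 0.0
```

Call:
step_arm(
  moves=[
    {"tx": 0,"ty": 0.9,"tz": 0,"ax": 0,"ay": -0.111,"az": 0.015},
    {"tx": 0,"ty": 0.9,"tz": 0,"ax": 0,"ay": -0.111,"az": 0.015},
    {"tx": 0,"ty": 0.9,"tz": 0,"ax": 0,"ay": -0.111,"az": 0.015},
    {"tx": 0,"ty": 0.9,"tz": 0,"ax": 0,"ay": -0.111,"az": 0.015},
    {"tx": 0,"ty": 0,"tz": 0,"ax": 0,"ay": 0,"az": 0},
  ],
)

```text
clock: 30.9
eef_pos: [530.5, -37.5, 161.2]
tcp_rot: [3.132, 0.436, -3.091]
contact_force: [-1.3, -0.8, 0.2]
opening: 1.0
grasp_force: 0.0
```

```bash
python3 - <<'E'
from h import *
print(r.sense()['qpos'].round(2)); plan(gp(2,25)+50*N,Rt=tool(25))
E
```

```text
[-0.13  0.12  2.21  0.22  0.4  -1.94]
at [530.5 -37.5 161.2] [ 3.132  0.436 -3.091] t 30.9 F [-1.3 -0.8  0.2] open 1.0 gf 0.0
turn [ 0.0055 -0.0004 -0.0017] then shift [0.846 9.025 2.316] | shift first: [0.869 9.002 2.395]
```

Call:
step_arm(
  moves=[
    {"tx": 0.085,"ty": 0.9,"tz": 0,"ax": 0.006,"ay": 0,"az": 0},
    {"tx": 0.085,"ty": 0.9,"tz": 0,"ax": 0,"ay": 0,"az": 0},
    {"tx": 0.085,"ty": 0.9,"tz": 0,"ax": 0,"ay": 0,"az": 0},
    {"tx": 0.085,"ty": 0.9,"tz": 0,"ax": 0,"ay": 0,"az": 0},
    {"tx": 0.085,"ty": 0.9,"tz": 0,"ax": 0,"ay": 0,"az": 0},
  ],
)

```text
clock: 31.52
eef_pos: [521.1, 73.6, 159.2]
tcp_rot: [-3.14, 0.438, -3.091]
contact_force: [0.3, -0.4, 0.4]
opening: 1.002
grasp_force: 0.0
```

Call:
step_arm(
  moves=[
    {"tx": 0.085,"ty": 0.9,"tz": 0.2,"ax": 0,"ay": 0,"az": 0},
    {"tx": 0.085,"ty": 0.9,"tz": 0.4,"ax": 0,"ay": 0,"az": 0},
    {"tx": 0.085,"ty": 0.9,"tz": 0.5,"ax": 0,"ay": 0,"az": 0},
    {"tx": 0.085,"ty": 0.9,"tz": 0.6,"ax": 0,"ay": 0,"az": 0},
    {"tx": 0.08,"ty": 0.92,"tz": 0.6,"ax": 0,"ay": 0,"az": 0},
  ],
)

```text
clock: 32.15
eef_pos: [531.0, 187.6, 102.2]
tcp_rot: [-3.139, 0.44, -3.092]
contact_force: [-0.4, -0.8, -0.3]
opening: 1.002
grasp_force: 0.0
```

```bash
python3 - <<'E'
from h import *
print(r.sense()['qpos'].round(2)); plan(gp(2,25),Rt=tool(25))
E
```

```text
[ 0.44  0.29  2.18 -0.56  0.31 -0.68]
at [531.  187.6 102.2] [-3.139  0.44  -3.092] t 32.1 F [-0.4 -0.8 -0.3] open 1.002 gf 0.0
turn [-0.0023  0.0021 -0.002 ] then shift [-0.216  0.033  1.896] | shift first: [-0.21   0.041  1.897]
```

Call:
step_arm(
  moves=[
    {"tx": -0.05,"ty": 0.03,"tz": 0.5,"ax": -0.002,"ay": 0.002,"az": -0.002},
    {"tx": -0.06,"ty": 0,"tz": 0.5,"ax": 0,"ay": 0,"az": 0},
    {"tx": -0.06,"ty": 0,"tz": 0.5,"ax": 0,"ay": 0,"az": 0},
    {"tx": -0.05,"ty": 0,"tz": 0.4,"ax": 0,"ay": 0,"az": 0},
    {"tx": 0,"ty": 0,"tz": 0,"ax": 0,"ay": 0,"az": 0},
  ],
)

```text
clock: 32.78
eef_pos: [554.2, 188.1, 60.2]
tcp_rot: [3.141, 0.434, -3.088]
contact_force: [-0.3, 0.6, -0.0]
opening: 1.003
grasp_force: 0.0
```

Call:
step_arm(
  moves=[
    {"tx": 0,"ty": 0,"tz": 0,"ax": 0,"ay": 0,"az": 0},
    {"tx": 0,"ty": 0,"tz": 0,"ax": 0,"ay": 0,"az": 0},
    {"tx": 0,"ty": 0,"tz": 0,"ax": 0,"ay": 0,"az": 0},
    {"tx": 0,"ty": 0,"tz": 0,"ax": 0,"ay": 0,"az": 0},
    {"tx": 0,"ty": 0,"tz": 0,"ax": 0,"ay": 0,"az": 0},
  ],
  gripper=0.4,
  newtons=50,
)

```text
clock: 33.4
eef_pos: [553.6, 188.8, 60.8]
tcp_rot: [3.14, 0.435, -3.088]
contact_force: [0.2, 0.1, 2.5]
opening: 0.557
grasp_force: 51.1
```

Call:
step_arm(
  moves=[
    {"tx": -0.24,"ty": 0,"tz": -0.064,"ax": 0,"ay": 0,"az": 0},
    {"tx": -0.5,"ty": 0,"tz": -0.133,"ax": 0,"ay": 0,"az": 0},
    {"tx": -0.7,"ty": 0,"tz": -0.186,"ax": 0,"ay": 0,"az": 0},
    {"tx": -0.72,"ty": 0,"tz": -0.19,"ax": 0,"ay": 0,"az": 0},
    {"tx": -0.72,"ty": 0,"tz": -0.19,"ax": 0,"ay": 0,"az": 0},
  ],
)

```text
clock: 34.02
eef_pos: [610.8, 191.9, 108.3]
tcp_rot: [3.14, 0.434, -3.088]
contact_force: [1.0, 0.0, -1.1]
opening: 0.561
grasp_force: 51.4
```

```bash
python3 - <<'E'
from h import *
print(r.sense()['qpos'].round(2)); plan(gp(2,25)+90*U,Rt=tool(25))
E
```

```text
[ 0.37  0.37  2.02 -0.38  0.36 -0.92]
at [610.8 191.9 108.3] [ 3.14   0.434 -3.088] t 34.0 F [ 1.   0.  -1.1] open 0.561 gf 51.4
turn [ 0.0009 -0.0015  0.0003] then shift [-0.693  0.032 -0.165] | shift first: [-0.693  0.032 -0.167]
```

Call:
step_arm(
  moves=[
    {"tx": -0.72,"ty": 0,"tz": -0.19,"ax": 0,"ay": 0,"az": 0},
    {"tx": -0.42,"ty": 0,"tz": -0.9,"ax": 0,"ay": 0,"az": 0},
    {"tx": -0.42,"ty": 0,"tz": -0.9,"ax": 0,"ay": 0,"az": 0},
    {"tx": -0.2,"ty": 0,"tz": -0.45,"ax": 0,"ay": 0.11,"az": -0.015},
    {"tx": 0,"ty": 0,"tz": 0,"ax": 0,"ay": 0.111,"az": -0.015},
  ],
)

```text
clock: 34.65
eef_pos: [624.9, 193.4, 184.4]
tcp_rot: [-3.133, 0.085, -3.039]
contact_force: [1.0, -0.6, -1.7]
opening: 0.558
grasp_force: 51.6
```

Call:
step_arm(
  moves=[
    {"tx": 0,"ty": 0,"tz": 0,"ax": 0,"ay": 0.111,"az": -0.015},
    {"tx": 0,"ty": 0,"tz": 0,"ax": 0,"ay": 0.111,"az": -0.015},
    {"tx": 0,"ty": 0,"tz": 0,"ax": 0,"ay": 0,"az": 0},
  ],
)

```text
clock: 35.02
eef_pos: [626.0, 192.4, 179.2]
tcp_rot: [-3.134, -0.265, -2.998]
contact_force: [1.1, 0.3, -1.6]
opening: 0.56
grasp_force: 51.6
```

```bash
python3 - <<'E'
from h import *
print(r.sense()['qpos'].round(2)); plan(app(-33.6,-195,48),Rt=tool(-15,AY))
E
```

```text
[ 0.28  0.59  1.39  0.03  1.42 -1.44]
at [626.  192.4 179.2] [-3.134 -0.265 -2.998] t 35.0 F [ 1.1  0.3 -1.6] open 0.56 gf 51.6
turn [-0.0045 -0.0021 -0.0016] then shift [  4.273 -15.182   4.341] | shift first: [  4.221 -15.161   4.461]
```

Call:
step_arm(
  moves=[
    {"tx": 0.267,"ty": -0.949,"tz": 0,"ax": -0.0045,"ay": -0.002,"az": -0.0016},
    {"tx": 0.267,"ty": -0.949,"tz": 0,"ax": 0,"ay": 0,"az": 0},
    {"tx": 0.267,"ty": -0.949,"tz": 0,"ax": 0,"ay": 0,"az": 0},
    {"tx": 0.267,"ty": -0.949,"tz": 0,"ax": 0,"ay": 0,"az": 0},
    {"tx": 0.267,"ty": -0.949,"tz": 0,"ax": 0,"ay": 0,"az": 0},
  ],
)

```text
clock: 35.65
eef_pos: [610.0, 68.6, 191.3]
tcp_rot: [3.141, -0.258, -2.995]
contact_force: [0.3, 0.9, -0.3]
opening: 0.558
grasp_force: 51.6
```

Call:
step_arm(
  moves=[
    {"tx": 0.267,"ty": -0.949,"tz": 0,"ax": 0,"ay": 0,"az": 0},
    {"tx": 0.267,"ty": -0.949,"tz": 0,"ax": 0,"ay": 0,"az": 0},
    {"tx": 0.267,"ty": -0.949,"tz": 0,"ax": 0,"ay": 0,"az": 0},
    {"tx": 0.267,"ty": -0.949,"tz": 0,"ax": 0,"ay": 0,"az": 0},
    {"tx": 0.267,"ty": -0.949,"tz": 0,"ax": 0,"ay": 0,"az": 0},
  ],
)

```text
clock: 36.28
eef_pos: [595.5, -53.2, 199.3]
tcp_rot: [3.141, -0.259, -2.995]
contact_force: [0.3, 0.2, -0.5]
opening: 0.558
grasp_force: 51.6
```

Call:
step_arm(
  moves=[
    {"tx": 0.267,"ty": -0.949,"tz": 0,"ax": 0,"ay": 0,"az": 0},
    {"tx": 0.267,"ty": -0.949,"tz": 0,"ax": 0,"ay": 0,"az": 0},
    {"tx": 0.267,"ty": -0.949,"tz": 0,"ax": 0,"ay": 0,"az": 0},
    {"tx": 0.267,"ty": -0.949,"tz": 0,"ax": 0,"ay": 0,"az": 0},
    {"tx": 0.267,"ty": -0.949,"tz": 0,"ax": 0,"ay": 0,"az": 0},
  ],
)

```text
clock: 36.9
eef_pos: [581.0, -175.3, 207.8]
tcp_rot: [3.141, -0.259, -2.995]
contact_force: [0.1, 0.9, -0.4]
opening: 0.556
grasp_force: 51.6
```

Call:
step_arm(
  moves=[
    {"tx": 0.267,"ty": -0.949,"tz": 0,"ax": 0,"ay": 0,"az": 0},
    {"tx": 0,"ty": 0,"tz": 1,"ax": 0,"ay": 0,"az": 0},
    {"tx": 0,"ty": 0,"tz": 1,"ax": 0,"ay": 0,"az": 0},
    {"tx": 0,"ty": 0,"tz": 1,"ax": 0,"ay": 0,"az": 0},
    {"tx": 0,"ty": 0,"tz": 1,"ax": 0,"ay": 0,"az": 0},
  ],
)

```text
clock: 37.52
eef_pos: [552.7, -202.6, 112.0]
tcp_rot: [3.141, -0.259, -2.995]
contact_force: [0.6, 0.4, -0.9]
opening: 0.557
grasp_force: 51.6
```

```bash
python3 pl.py -195
```

```text
at [ 550.3 -202.1  109. ] [ 3.139 -0.263 -2.994] t 37.6 F [-2.2  0.5 -2.4] open 0.557 gf 51.6
turn [ 0.0014 -0.0007  0.0007] then shift [-0.634 -0.01   2.203] | shift first: [-0.636 -0.016  2.202]
corner-frame TCP [ -34.6 -194.8   55. ]
20236 slopes deg [-0.11 -0.02] X [-115.7  -73.8  -30.9] Y [-219.4 -195.6 -171.5] Z [67.1 68.6 70. ]
lying 11369 ((-68.00452423095703, -120.39533233642578), (50.07948684692383, 99.20005798339844), 89.48289489746094) 5.1
lying 11449 ((-69.0806884765625, -46.75042724609375), (99.23860168457031, 50.99015426635742), 0.7235705256462097) 5.1
```

Call:
step_arm(
  moves=[
    {"tx": -0.18,"ty": 0,"tz": 0.6,"ax": 0,"ay": 0,"az": 0},
    {"tx": -0.18,"ty": 0,"tz": 0.6,"ax": 0,"ay": 0,"az": 0},
    {"tx": 0,"ty": 0,"tz": 0,"ax": 0,"ay": 0,"az": 0},
    {"tx": 0,"ty": 0,"tz": 0,"ax": 0,"ay": 0,"az": 0},
  ],
)

```text
clock: 38.08
eef_pos: [554.4, -201.7, 81.8]
tcp_rot: [3.141, -0.258, -2.994]
contact_force: [-0.4, -0.0, -0.8]
opening: 0.562
grasp_force: 51.6
```

```bash
python3 pl.py -195
```

```text
at [ 554.5 -201.7   82. ] [ 3.142 -0.258 -2.995] t 38.1 F [-0.4 -0.6 -0.2] open 0.559 gf 51.6
turn [-0.0001  0.0024  0.0006] then shift [-0.191 -0.002  1.202] | shift first: [-0.186 -0.002  1.202]
corner-frame TCP [ -30.4 -195.    28. ]
19830 slopes deg [-0.07 -0.01] X [-113.9  -72.9  -30.9] Y [-218.7 -194.9 -170.8] Z [36.8 38.3 39.7]
lying 8905 ((-68.99238586425781, -57.52201461791992), (98.97234344482422, 30.560321807861328), 0.9044807553291321) 5.1
lying 15548 ((-68.04351043701172, -120.41844177246094), (50.33797836303711, 99.51863861083984), 89.64949798583984) 5.1
```

Call:
step_arm(
  moves=[
    {"tx": -0.08,"ty": 0,"tz": 0.6,"ax": 0,"ay": 0,"az": 0},
    {"tx": -0.06,"ty": 0,"tz": 0.4,"ax": 0,"ay": 0,"az": 0},
    {"tx": -0.05,"ty": 0,"tz": 0.19,"ax": 0,"ay": 0,"az": 0},
    {"tx": 0,"ty": 0,"tz": 0,"ax": 0,"ay": 0,"az": 0},
  ],
)

```text
clock: 38.62
eef_pos: [550.6, -202.0, 50.8]
tcp_rot: [3.141, -0.26, -2.995]
contact_force: [-0.2, -0.1, -0.3]
opening: 0.564
grasp_force: 51.6
```

Call:
step_arm(
  moves=[
    {"tx": 0,"ty": 0,"tz": 0,"ax": 0,"ay": 0,"az": 0},
    {"tx": 0,"ty": 0,"tz": 0,"ax": 0,"ay": 0,"az": 0},
    {"tx": 0,"ty": 0,"tz": 0,"ax": 0,"ay": 0,"az": 0},
  ],
  gripper=0.7,
)

```text
clock: 39.0
eef_pos: [551.2, -202.1, 51.7]
tcp_rot: [3.141, -0.258, -2.995]
contact_force: [0.4, -0.2, -0.4]
opening: 0.7
grasp_force: 0.0
```

Call:
step_arm(
  moves=[
    {"tx": 0,"ty": 0,"tz": -0.5,"ax": 0,"ay": 0,"az": 0},
    {"tx": 0,"ty": 0,"tz": -1,"ax": 0,"ay": 0,"az": 0},
    {"tx": 0.5,"ty": 0,"tz": -0.5,"ax": 0,"ay": -0.083,"az": 0},
    {"tx": 0.5,"ty": 0,"tz": 0,"ax": 0,"ay": -0.083,"az": 0},
    {"tx": 0,"ty": 0,"tz": 0,"ax": 0,"ay": 0,"az": 0},
  ],
)

```text
clock: 39.62
eef_pos: [537.1, -203.9, 105.8]
tcp_rot: [3.141, 0.002, -2.996]
contact_force: [-0.3, 0.1, 0.0]
opening: 0.701
grasp_force: 0.0
```

```bash
python3 - <<'E'
from h import *
plan(app(-65,-250,30),Rt=RA); st()
E
```

```text
at [ 537.1 -203.9  105.8] [ 3.141e+00  2.000e-03 -2.996e+00] t 39.6 F [-0.3  0.1  0. ] open 0.701 gf 0.0
turn [ 0.0004  0.0015 -0.0005] then shift [ 0.684 -2.216  0.873] | shift first: [ 0.684 -2.217  0.87 ]
corner-frame TCP [ -47.9 -194.6   51.8]
```

Call:
step_arm(
  moves=[
    {"tx": 0.24,"ty": -0.65,"tz": 0,"ax": 0,"ay": 0.0015,"az": 0},
    {"tx": 0.24,"ty": -0.65,"tz": 0,"ax": 0,"ay": 0,"az": 0},
    {"tx": 0.24,"ty": -0.65,"tz": 0,"ax": 0,"ay": 0,"az": 0},
    {"tx": 0,"ty": 0,"tz": 0,"ax": 0,"ay": 0,"az": 0},
    {"tx": 0,"ty": 0,"tz": 0,"ax": 0,"ay": 0,"az": 0},
  ],
  gripper=0,
)

```text
clock: 40.25
eef_pos: [528.6, -254.7, 104.2]
tcp_rot: [3.141, -0.001, -2.995]
contact_force: [0.4, 0.4, 0.3]
opening: 0.001
grasp_force: 0.0
```

Call:
step_arm(
  moves=[
    {"tx": 0,"ty": 0,"tz": 0.8,"ax": 0,"ay": 0,"az": 0},
    {"tx": 0,"ty": 0,"tz": 0.8,"ax": 0,"ay": 0,"az": 0},
    {"tx": 0,"ty": 0,"tz": 0.4,"ax": 0,"ay": 0,"az": 0},
    {"tx": 0,"ty": 0,"tz": 0,"ax": 0,"ay": 0,"az": 0},
  ],
)

```text
clock: 40.75
eef_pos: [528.4, -254.1, 54.0]
tcp_rot: [3.14, -0.002, -2.994]
contact_force: [0.8, -0.3, 0.3]
opening: -0.001
grasp_force: 0.0
```

```bash
python3 - <<'E'
from h import *
plan(app(-66,-243,-3),Rt=RA); st(); p,d,K,T=grab('wrist')
Q=pts(d,K,T)-COR; X=Q@AX;Y=Q@AYV;Z=Q[...,2]; m=((Z>2)&(Z<8.5)&(X<-5)&(X>-150)&(Y<-3)&(Y>-222)&(p.max(2)>110)).astype('uint8')
n,l,s,c=cv2.connectedComponentsWithStats(cv2.morphologyEx(m,cv2.MORPH_OPEN,np.ones((3,3))))
for i in range(1,n):
    if s[i,4]>1000: print('lying',s[i,4],cv2.minAreaRect(np.c_[X[l==i],Y[l==i]].astype('float32')),Z[l==i].mean().round(1))
E
```

```text
at [ 528.4 -254.1   54. ] [ 3.140e+00 -2.000e-03 -2.994e+00] t 40.8 F [ 0.8 -0.3  0.3] open -0.001 gf 0.0
turn [ 0.0008 -0.0011  0.0007] then shift [ 0.085 -0.     0.12 ] | shift first: [ 0.084 -0.001  0.12 ]
corner-frame TCP [ -63.9 -243.    -0. ]
lying 16617 ((-75.29008483886719, -194.2384033203125), (50.90839767456055, 86.40474700927734), 89.39209747314453) 5.1
lying 12557 ((-67.80442810058594, -124.20037841796875), (45.32182693481445, 101.09315490722656), 89.87528991699219) 5.1
```

Call:
step_arm(
  moves=[
    {"tx": 0.08,"ty": 0,"tz": 0.12,"ax": 0,"ay": 0,"az": 0},
    {"tx": 0,"ty": 0.3,"tz": 0,"ax": 0,"ay": 0,"az": 0},
    {"tx": 0,"ty": 0.3,"tz": 0,"ax": 0,"ay": 0,"az": 0},
    {"tx": 0,"ty": 0.3,"tz": 0,"ax": 0,"ay": 0,"az": 0},
    {"tx": 0,"ty": 0.3,"tz": 0,"ax": 0,"ay": 0,"az": 0},
  ],
)

```text
clock: 41.42
eef_pos: [522.4, -224.7, 51.7]
tcp_rot: [3.141, -0.0, -2.994]
contact_force: [-1.0, -0.6, 0.1]
opening: -0.001
grasp_force: 0.3
```

Call:
step_arm(
  moves=[
    {"tx": 0,"ty": 0.3,"tz": 0,"ax": 0,"ay": 0,"az": 0},
    {"tx": 0,"ty": 0.3,"tz": 0,"ax": 0,"ay": 0,"az": 0},
    {"tx": 0,"ty": 0.3,"tz": 0,"ax": 0,"ay": 0,"az": 0},
    {"tx": 0,"ty": 0.3,"tz": 0,"ax": 0,"ay": 0,"az": 0},
  ],
)

```text
clock: 41.92
eef_pos: [517.9, -195.1, 51.6]
tcp_rot: [3.141, -0.0, -2.995]
contact_force: [0.9, -1.0, 1.3]
opening: 0.004
grasp_force: 0.6
```

```bash
python3 - <<'E'
from h import *
plan(app(-66,-162,-3),Rt=RA); st()
E
```

```text
at [ 517.9 -195.1   51.6] [ 3.141 -0.    -2.995] t 41.9 F [ 0.9 -1.   1.3] open 0.004 gf 0.6
turn [ 0.0002 -0.0002  0.0005] then shift [0.015 0.845 0.025] | shift first: [0.014 0.845 0.025]
corner-frame TCP [ -65.6 -183.1   -2.4]
```

Call:
step_arm(
  moves=[
    {"tx": 0,"ty": 0.25,"tz": 0,"ax": 0,"ay": 0,"az": 0},
    {"tx": 0,"ty": 0.25,"tz": 0,"ax": 0,"ay": 0,"az": 0},
    {"tx": 0,"ty": 0.2,"tz": 0,"ax": 0,"ay": 0,"az": 0},
    {"tx": 0,"ty": 0,"tz": 0,"ax": 0,"ay": 0,"az": 0},
  ],
)

```text
clock: 42.42
eef_pos: [515.1, -177.7, 51.5]
tcp_rot: [3.141, -0.001, -2.994]
contact_force: [0.1, -0.2, -0.3]
opening: 0.003
grasp_force: 0.0
```

Call:
step_arm(
  moves=[
    {"tx": 0,"ty": 0.08,"tz": 0,"ax": 0,"ay": 0,"az": 0},
    {"tx": 0,"ty": 0.08,"tz": 0,"ax": 0,"ay": 0,"az": 0},
    {"tx": 0,"ty": 0,"tz": 0,"ax": 0,"ay": 0,"az": 0},
  ],
)

```text
clock: 42.8
eef_pos: [514.7, -174.1, 51.5]
tcp_rot: [3.141, -0.001, -2.995]
contact_force: [-0.8, -0.9, -0.2]
opening: -0.003
grasp_force: 0.0
```

```bash
python3 - <<'E'
from h import *
plan(app(-66,-162,-3),Rt=RA); st()
E
```

```text
at [ 514.7 -174.1   51.5] [ 3.141e+00 -1.000e-03 -2.995e+00] t 42.8 F [-0.8 -0.9 -0.2] open -0.003 gf 0.0
turn [ 0.0004 -0.0005  0.0005] then shift [ 0.008 -0.005  0.021] | shift first: [ 0.008 -0.005  0.021]
corner-frame TCP [ -65.8 -161.9   -2.5]
```

Call:
step_arm(
  moves=[
    {"tx": 0,"ty": 0.05,"tz": 0,"ax": 0,"ay": 0,"az": 0},
    {"tx": 0,"ty": 0.05,"tz": 0,"ax": 0,"ay": 0,"az": 0},
    {"tx": 0,"ty": 0,"tz": 0,"ax": 0,"ay": 0,"az": 0},
  ],
)

```text
clock: 43.18
eef_pos: [514.4, -171.7, 51.6]
tcp_rot: [3.141, -0.001, -2.995]
contact_force: [-0.4, -0.3, -1.0]
opening: -0.001
grasp_force: 0.0
```

Call:
step_arm(
  moves=[
    {"tx": 0,"ty": 0.05,"tz": 0,"ax": 0,"ay": 0,"az": 0},
    {"tx": 0,"ty": 0,"tz": 0,"ax": 0,"ay": 0,"az": 0},
  ],
)

```text
clock: 43.42
eef_pos: [514.2, -170.5, 51.6]
tcp_rot: [3.141, -0.001, -2.995]
contact_force: [0.6, -0.8, 0.2]
opening: 0.001
grasp_force: 0.0
```

```bash
cat > ly.py <<'E'
from h import *
import sys
plan(app(-66,-162,-3),Rt=RA); st(); p,d,K,T=grab('wrist','ly.png')
Q=pts(d,K,T)-COR; X=Q@AX;Y=Q@AYV;Z=Q[...,2]; m=((Z>2.5)&(Z<8)&(X<-1)&(X>-155)&(Y<-1)&(Y>-260)&(p.max(2)>100)).astype('uint8')
n,l,s,c=cv2.connectedComponentsWithStats(cv2.morphologyEx(m,cv2.MORPH_OPEN,np.ones((3,3))))
for i in range(1,n):
    if s[i,4]>1000:
        k=l==i; print('lying',s[i,4],cv2.minAreaRect(np.c_[X[k],Y[k]].astype('float32')),Z[k].mean().round(1),'X',X[k].min().round(1),X[k].max().round(1),'Y',Y[k].min().round(1),Y[k].max().round(1))
E
python3 ly.py
```

```text
at [ 514.2 -170.5   51.6] [ 3.141e+00 -1.000e-03 -2.995e+00] t 43.4 F [ 0.6 -0.8  0.2] open 0.001 gf 0.0
turn [ 0.0004 -0.0003  0.0005] then shift [ 0.011 -0.152  0.023] | shift first: [ 0.011 -0.152  0.023]
corner-frame TCP [ -65.7 -158.2   -2.4]
lying 42294 ((-68.5881576538086, -85.80522155761719), (101.00123596191406, 132.00543212890625), 0.24278667569160461) 5.1 X -119.3 -18.2 Y -151.9 -19.6
```

View pics/ly.png

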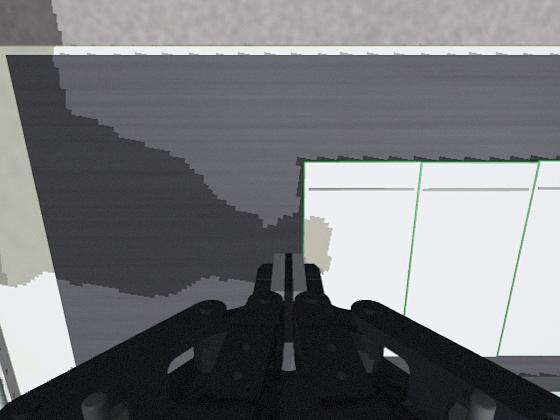

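Picture: the three plates lie side by side, their green seams at columns 418 and 538, with the right edge at 304. About 2 mm more to push until the left fence takes the load.

Call:
step_arm(
  moves=[
    {"tx": 0,"ty": 0.05,"tz": 0,"ax": 0,"ay": 0,"az": 0},
    {"tx": 0,"ty": 0,"tz": 0,"ax": 0,"ay": 0,"az": 0},
  ],
)

```text
clock: 43.72
eef_pos: [514.1, -169.5, 51.6]
tcp_rot: [3.141, -0.0, -2.995]
contact_force: [0.1, -2.4, 0.0]
opening: 0.002
grasp_force: 1.0
```

Call:
step_arm(
  moves=[
    {"tx": 0,"ty": 0.04,"tz": 0,"ax": 0,"ay": 0,"az": 0},
    {"tx": 0,"ty": 0,"tz": 0,"ax": 0,"ay": 0,"az": 0},
  ],
)

```text
clock: 43.98
eef_pos: [514.2, -169.3, 51.8]
tcp_rot: [-3.141, -0.0, -2.994]
contact_force: [-1.2, -7.7, -0.2]
opening: -0.002
grasp_force: 3.5
```

Call:
step_arm(
  moves=[
    {"tx": 0,"ty": 0.03,"tz": 0,"ax": 0,"ay": 0,"az": 0},
    {"tx": 0,"ty": 0,"tz": 0,"ax": 0,"ay": 0,"az": 0},
  ],
)

```text
clock: 44.22
eef_pos: [514.3, -169.1, 51.9]
tcp_rot: [-3.14, 0.0, -2.994]
contact_force: [-0.4, -10.5, 0.1]
opening: 0.002
grasp_force: 5.2
```

Call:
step_arm(
  moves=[
    {"tx": 0,"ty": -0.4,"tz": 0,"ax": 0,"ay": 0,"az": 0},
    {"tx": 0,"ty": 0,"tz": -0.9,"ax": 0,"ay": 0,"az": 0},
    {"tx": 1,"ty": 0.5,"tz": 0,"ax": 0,"ay": 0,"az": 0},
    {"tx": 1,"ty": 0.6,"tz": 0,"ax": 0,"ay": 0,"az": 0},
    {"tx": 0.96,"ty": 0.6,"tz": 0,"ax": 0,"ay": 0,"az": 0},
  ],
)

```text
clock: 44.85
eef_pos: [435.0, -145.9, 74.1]
tcp_rot: [3.141, -0.001, -2.995]
contact_force: [0.0, -0.0, -0.2]
opening: -0.003
grasp_force: 0.0
```

Call:
step_arm(
  moves=[
    {"tx": 0,"ty": 0,"tz": 0.88,"ax": 0,"ay": 0,"az": 0},
    {"tx": 0,"ty": 0,"tz": 0,"ax": 0,"ay": 0,"az": 0},
  ],
)

```text
clock: 45.1
eef_pos: [434.9, -145.9, 51.4]
tcp_rot: [3.14, -0.002, -2.995]
contact_force: [0.8, 0.1, 0.7]
opening: 0.001
grasp_force: 0.0
```

```bash
python3 - <<'E'
from h import *
plan(app(-111,-125,-3),Rt=RA); st()
E
```

```text
at [ 434.9 -145.9   51.4] [ 3.140e+00 -2.000e-03 -2.995e+00] t 45.1 F [0.8 0.1 0.7] open 0.001 gf 0.0
turn [ 0.0011 -0.0016  0.0003] then shift [-1.184 -0.105  0.017] | shift first: [-1.184 -0.106  0.014]
corner-frame TCP [-140.6 -122.4   -2.6]
```

Call:
step_arm(
  moves=[
    {"tx": -0.3,"ty": -0.1,"tz": 0,"ax": 0.001,"ay": -0.0016,"az": 0},
    {"tx": -0.3,"ty": 0,"tz": 0,"ax": 0,"ay": 0,"az": 0},
    {"tx": -0.25,"ty": 0,"tz": 0,"ax": 0,"ay": 0,"az": 0},
    {"tx": -0.2,"ty": 0,"tz": 0,"ax": 0,"ay": 0,"az": 0},
    {"tx": 0,"ty": 0,"tz": 0,"ax": 0,"ay": 0,"az": 0},
  ],
)

```text
clock: 45.72
eef_pos: [461.7, -145.5, 52.4]
tcp_rot: [-3.14, 0.0, -2.994]
contact_force: [-6.9, -7.0, 6.3]
opening: -0.001
grasp_force: 4.9
```

Call:
step_arm(
  moves=[
    {"tx": -0.06,"ty": 0,"tz": 0,"ax": 0,"ay": 0,"az": 0},
    {"tx": 0,"ty": 0,"tz": 0,"ax": 0,"ay": 0,"az": 0},
  ],
)

```text
clock: 45.98
eef_pos: [461.9, -145.4, 52.3]
tcp_rot: [-3.14, -0.002, -2.994]
contact_force: [-10.2, -9.2, 10.5]
opening: 0.003
grasp_force: 7.7
```

Call:
step_arm(
  moves=[
    {"tx": -0.05,"ty": 0,"tz": 0,"ax": 0,"ay": 0,"az": 0},
    {"tx": 0,"ty": 0,"tz": 0,"ax": 0,"ay": 0,"az": 0},
  ],
)

```text
clock: 46.22
eef_pos: [462.1, -145.4, 52.2]
tcp_rot: [-3.14, -0.004, -2.993]
contact_force: [-14.0, -12.0, 12.8]
opening: -0.002
grasp_force: 10.2
```

Call:
step_arm(
  moves=[
    {"tx": -0.04,"ty": 0,"tz": 0,"ax": 0,"ay": 0,"az": 0},
    {"tx": 0,"ty": 0,"tz": 0,"ax": 0,"ay": 0,"az": 0},
  ],
)

```text
clock: 46.48
eef_pos: [462.6, -145.4, 52.2]
tcp_rot: [-3.14, -0.005, -2.993]
contact_force: [-16.9, -14.7, 14.0]
opening: -0.003
grasp_force: 11.6
```

```bash
python3 - <<'E'
from h import *
plan(app(-111,-125,-3),Rt=RA); st()
E
```

```text
at [ 462.6 -145.4   52.2] [-3.14  -0.005 -2.993] t 46.5 F [-16.9 -14.7  14. ] open -0.003 gf 11.6
turn [-0.0008 -0.003   0.0015] then shift [-0.087  0.036  0.048] | shift first: [-0.088  0.036  0.047]
corner-frame TCP [-113.2 -125.9   -1.8]
```

```bash
python3 ly.py
```

```text
at [ 462.6 -145.4   52.2] [-3.14  -0.005 -2.993] t 46.5 F [-16.9 -14.7  14. ] open -0.003 gf 11.6
turn [-0.0008 -0.003   0.0015] then shift [-1.887 -1.444  0.048] | shift first: [-1.884 -1.448  0.041]
corner-frame TCP [-113.2 -125.9   -1.8]
lying 14732 ((-86.2430191040039, -54.813236236572266), (66.21195983886719, 107.53235626220703), 0.0427408292889595) 5.1 X -119.4 -53.2 Y -108.6 -1.0
```

View pics/ly.png

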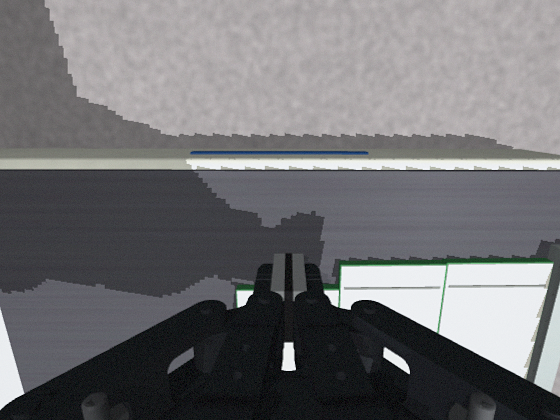

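```bash
python3 - <<'E'
from h import *
p,d,K,T=load('wrist')
for u in (238,244,250,326,334): 
    col=p[:,u].astype(int)
    v=[v for v in range(255,330) if col[v,1]-col[v,0]>25]; print(u,v[:4],v[-2:])
for u,v in [(238,287),(250,288),(330,290),(345,265),(440,264),(450,264),(540,260)]:
    q=ray(u,v,K,T,59)-COR; print((u,v),(q@AX).round(1),(q@AYV).round(1),p[v,u])
E
```

```text
238 [285, 286, 287, 288] [289, 290]
244 [285, 286, 287, 288] [289, 290]
250 [285, 286, 287, 288] [289, 290]
326 [284, 285, 286, 287] [288, 289]
334 [284, 285, 286, 287] [288, 289]
(238, 287) -105.7 -150.3 [25 66 36]
(250, 288) -105.2 -144.6 [28 70 38]
(330, 290) -104.2 -106.2 [168 182 174]
(345, 265) -117.4 -99.6 [ 89 151 103]
(440, 264) -118.0 -55.1 [ 65 126  81]
(450, 264) -118.1 -50.4 [180 193 186]
(540, 260) -120.2 -8.7 [29 62 37]
```

Call:
step_arm(
  moves=[
    {"tx": 0.6,"ty": 0,"tz": 0,"ax": 0,"ay": 0,"az": 0},
    {"tx": 0,"ty": 0,"tz": -1,"ax": 0,"ay": 0,"az": 0},
    {"tx": 0,"ty": -0.6,"tz": -1,"ax": 0,"ay": 0,"az": 0},
    {"tx": -1,"ty": -0.9,"tz": -1,"ax": 0,"ay": 0,"az": 0},
    {"tx": -1,"ty": -0.9,"tz": -1,"ax": 0,"ay": 0,"az": 0},
  ],
)

```text
clock: 47.15
eef_pos: [509.8, -198.8, 153.4]
tcp_rot: [-3.141, 0.003, -2.995]
contact_force: [0.2, 0.2, -0.3]
opening: -0.0
grasp_force: 0.0
```

Call:
step_arm(
  moves=[
    {"tx": -0.8,"ty": 0,"tz": 0,"ax": 0,"ay": 0,"az": 0},
    {"tx": 0,"ty": 0,"tz": 0,"ax": 0,"ay": 0,"az": 0},
    {"tx": 0,"ty": 0,"tz": 0,"ax": 0,"ay": 0,"az": 0},
  ],
)

```text
clock: 47.52
eef_pos: [527.2, -194.4, 150.9]
tcp_rot: [3.141, -0.001, -2.994]
contact_force: [0.9, 0.2, -0.6]
opening: -0.002
grasp_force: 0.0
```

```bash
cat > seg.py <<'E'
from h import *
plan(app(-66,-162,-3),Rt=RA); st(); p,d,K,T=grab('wrist','seg.png')
v,u=np.indices(d.shape); D=np.stack([(u-K[0,2])/K[0,0],-(v-K[1,2])/K[1,1],-np.ones(d.shape)],-1)@T[:3,:3].T
Pz=T[:3,3]+D*((59-T[2,3])/D[...,2])[...,None]   # everything projected on plate-top plane
Q=Pz-COR; X=Q@AX;Y=Q@AYV; Z=(pts(d,K,T)-COR)[...,2]
pi=p.astype(int); gr=(pi[...,1]-pi[...,0]>14)
m=((Z>2.5)&(Z<8)&(X<3)&(X>-155)&(Y<3)&(Y>-260)&(p.min(2)>120)&~gr).astype('uint8')
n,l,s,c=cv2.connectedComponentsWithStats(m,connectivity=4)
for i in range(1,n):
    if s[i,4]>800:
        (cx,cy),(w,h),a=cv2.minAreaRect(np.c_[X[l==i],Y[l==i]].astype('float32')); print(s[i,4],'mid',round(cx,1),round(cy,1),'size',round(w,1),round(h,1),'ang',round(a,2),'X',X[l==i].min().round(1),X[l==i].max().round(1))
E
python3 seg.py
```

```text
at [ 527.2 -194.4  150.9] [ 3.141e+00 -1.000e-03 -2.994e+00] t 47.5 F [ 0.9  0.2 -0.6] open -0.002 gf 0.0
turn [ 0.0003 -0.0005  0.001 ] then shift [0.387 0.872 3.997] | shift first: [0.383 0.871 3.998]
corner-frame TCP [ -56.3 -183.8   96.9]
8316 mid -68.7 -26.2 size 98.7 49.2 ang 0.69 X -118.2 -19.3
8269 mid -67.6 -76.3 size 98.7 48.8 ang 0.63 X -116.8 -18.4
7867 mid -54.3 -126.1 size 98.6 48.7 ang 0.65 X -103.4 -5.2
```

View pics/seg.png

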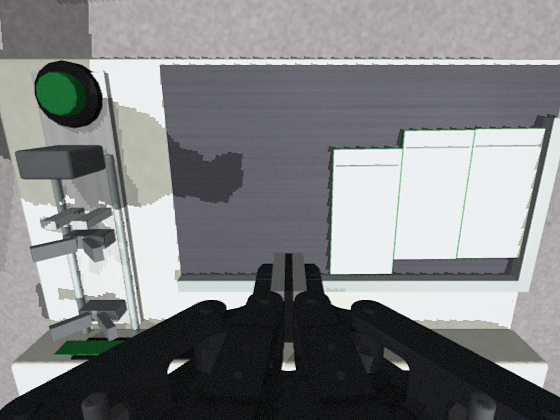

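```bash
python3 - <<'E'
from h import *
p,d,K,T=load('wrist'); P=pts(d,K,T)-COR; X=P@AX;Y=P@AYV;Z=P[...,2]
def rz(u,v,z):
    q=ray(u,v,K,T,z)-COR; return (q@AX).round(1),(q@AYV).round(1)
for u in (200,225,330,365,385,420,480,500):
    print('col',u)
    for v in range(252,298,2 if u in(200,365,480) else 46): print('  ',v,p[v,u],X[v,u].round(1),Y[v,u].round(1),Z[v,u].round(1),'z54',rz(u,v,54)[0],'z64',rz(u,v,64)[0])
E
```

```text
col 200
   252 [100 100 110] -21.4 -255.2 0.2 z54 -21.3 z64 -25.7
   254 [100 100 105] -19.1 -255.7 -1.0 z54 -19.5 z64 -24.0
   256 [ 97  92 101] -17.4 -255.8 -0.9 z54 -17.8 z64 -22.3
   258 [100  99 109] -15.7 -255.9 -0.7 z54 -16.0 z64 -20.6
   260 [ 96  95 103] -14.3 -255.8 0.1 z54 -14.2 z64 -18.9
   262 [100 101 105] -12.3 -256.0 -0.3 z54 -12.5 z64 -17.2
   264 [ 97  98 106] -10.9 -255.9 0.4 z54 -10.7 z64 -15.5
   266 [ 99  98 105] -8.6 -256.3 -0.5 z54 -8.9 z64 -13.8
   268 [ 96  94 103] -6.4 -256.7 -1.4 z54 -7.1 z64 -12.1
   270 [ 96  98 105] -5.4 -256.4 0.2 z54 -5.3 z64 -10.3
   272 [65 67 70] -3.1 -256.8 -0.7 z54 -3.5 z64 -8.6
   274 [64 64 70] -1.3 -256.9 -0.6 z54 -1.6 z64 -6.9
   276 [79 87 84] -1.1 -256.2 2.4 z54 0.2 z64 -5.1
   278 [81 84 85] -0.5 -255.6 4.8 z54 2.0 z64 -3.3
   280 [106 113 114] -0.8 -254.6 8.7 z54 3.9 z64 -1.6
   282 [211 223 224] 0.3 -254.3 9.9 z54 5.7 z64 0.2
   284 [203 218 216] 1.9 -254.4 10.1 z54 7.6 z64 2.0
   286 [205 217 215] 3.9 -254.6 9.8 z54 9.4 z64 3.8
   288 [208 219 219] 6.4 -255.1 8.6 z54 11.3 z64 5.6
   290 [208 218 218] 7.7 -255.0 9.4 z54 
[... 2349 characters left out ...]
z64 -8.7
   274 [60 63 70] -1.9 -26.0 0.3 z54 -1.8 z64 -7.0
   276 [86 90 89] -0.8 -26.7 1.7 z54 0.1 z64 -5.2
   278 [85 88 89] -1.1 -28.9 5.6 z54 1.9 z64 -3.5
   280 [114 119 117] -1.0 -30.6 8.7 z54 3.8 z64 -1.7
   282 [224 231 230] 0.5 -30.6 9.2 z54 5.6 z64 0.1
   284 [219 227 227] 1.8 -30.9 10.1 z54 7.5 z64 1.9
   286 [219 225 225] 3.5 -30.8 10.4 z54 9.3 z64 3.7
   288 [218 226 226] 5.8 -29.9 9.4 z54 11.2 z64 5.5
   290 [218 226 224] 7.4 -29.8 9.7 z54 13.1 z64 7.3
   292 [233 235 234] 17.3 -20.5 -3.9 z54 15.0 z64 9.1
   294 [235 239 238] 19.5 -19.8 -4.4 z54 16.9 z64 10.9
   296 [236 239 242] 21.5 -19.4 -4.4 z54 18.8 z64 12.7
col 500
   252 [238 239 242] -23.4 -16.1 4.5 z54 -21.4 z64 -25.9
```

Picture: plate 3 (columns 333–400) stops ~3.5 mm short of the rear fence. The finger edge rode up on the plate (upward force), so I push again with the tips lower.

Call:
step_arm(
  moves=[
    {"tx": 0.9,"ty": 0.78,"tz": 0,"ax": 0,"ay": 0,"az": 0},
    {"tx": 0.9,"ty": 0.78,"tz": 0,"ax": 0,"ay": 0,"az": 0},
    {"tx": 0.95,"ty": 0.78,"tz": 0.5,"ax": 0,"ay": 0,"az": 0},
    {"tx": 0,"ty": 0,"tz": 1,"ax": 0,"ay": 0,"az": 0},
    {"tx": 0,"ty": 0,"tz": 1,"ax": 0,"ay": 0,"az": 0},
  ],
)

```text
clock: 48.2
eef_pos: [451.2, -147.2, 88.9]
tcp_rot: [-3.141, 0.002, -2.994]
contact_force: [-0.1, -0.3, 0.2]
opening: 0.002
grasp_force: 0.0
```

Call:
step_arm(
  moves=[
    {"tx": 0,"ty": 0,"tz": 1,"ax": 0,"ay": 0,"az": 0},
    {"tx": 0,"ty": 0,"tz": 0.4,"ax": 0,"ay": 0,"az": 0},
    {"tx": 0,"ty": 0,"tz": 0,"ax": 0,"ay": 0,"az": 0},
    {"tx": 0,"ty": 0,"tz": 0,"ax": 0,"ay": 0,"az": 0},
  ],
)

```text
clock: 48.7
eef_pos: [452.8, -148.0, 55.3]
tcp_rot: [-3.14, 0.003, -2.995]
contact_force: [1.2, 0.6, 0.1]
opening: -0.005
grasp_force: 0.0
```

```bash
python3 - <<'E'
from h import *
plan(app(-115,-127,-4.2),Rt=RA); st()
E
```

```text
at [ 452.8 -148.    55.3] [-3.140e+00  3.000e-03 -2.995e+00] t 48.7 F [1.2 0.6 0.1] open -0.005 gf 0.0
turn [-0.0009  0.0018  0.0005] then shift [-0.326  0.     0.22 ] | shift first: [-0.326  0.     0.221]
corner-frame TCP [-123.2 -127.     1.3]
```

Call:
step_arm(
  moves=[
    {"tx": 0,"ty": 0,"tz": 0.22,"ax": 0,"ay": 0.0018,"az": 0},
    {"tx": 0,"ty": 0,"tz": 0,"ax": 0,"ay": 0,"az": 0},
    {"tx": 0,"ty": 0,"tz": 0,"ax": 0,"ay": 0,"az": 0},
  ],
)

```text
clock: 49.08
eef_pos: [452.9, -148.0, 49.4]
tcp_rot: [-3.14, -0.0, -2.995]
contact_force: [1.0, -1.0, 1.7]
opening: 0.0
grasp_force: 0.7
```

Call:
step_arm(
  moves=[
    {"tx": -0.15,"ty": 0,"tz": 0,"ax": 0,"ay": 0,"az": 0},
    {"tx": -0.15,"ty": 0,"tz": 0,"ax": 0,"ay": 0,"az": 0},
    {"tx": 0,"ty": 0,"tz": 0,"ax": 0,"ay": 0,"az": 0},
  ],
)

```text
clock: 49.45
eef_pos: [457.7, -146.6, 49.3]
tcp_rot: [3.141, -0.005, -2.994]
contact_force: [-9.1, -1.4, 13.3]
opening: -0.001
grasp_force: 7.1
```

Call:
step_arm(
  moves=[
    {"tx": -0.08,"ty": 0,"tz": 0,"ax": 0,"ay": 0,"az": 0},
    {"tx": -0.08,"ty": 0,"tz": 0,"ax": 0,"ay": 0,"az": 0},
    {"tx": 0,"ty": 0,"tz": 0,"ax": 0,"ay": 0,"az": 0},
  ],
)

```text
clock: 49.82
eef_pos: [461.3, -145.9, 49.3]
tcp_rot: [3.141, -0.006, -2.994]
contact_force: [-10.2, -1.9, 14.2]
opening: -0.0
grasp_force: 7.7
```

```bash
python3 - <<'E'
from h import *
plan(app(-110,-127,-4.2),Rt=RA); st()
E
```

```text
at [ 461.3 -145.9   49.3] [ 3.141 -0.006 -2.994] t 49.8 F [-10.2  -1.9  14.2] open -0.0 gf 7.7
turn [ 0.0002 -0.0036  0.0008] then shift [-0.178 -0.033 -0.02 ] | shift first: [-0.178 -0.033 -0.021]
corner-frame TCP [-114.5 -126.2   -4.7]
```

Call:
step_arm(
  moves=[
    {"tx": 0,"ty": 0,"tz": -0.08,"ax": 0,"ay": -0.003,"az": 0},
    {"tx": 0,"ty": 0,"tz": 0,"ax": 0,"ay": 0,"az": 0},
  ],
)

```text
clock: 50.08
eef_pos: [463.8, -146.1, 51.2]
tcp_rot: [-3.141, 0.004, -2.995]
contact_force: [-1.5, -0.4, 0.8]
opening: -0.003
grasp_force: 0.6
```

Call:
step_arm(
  moves=[
    {"tx": -0.08,"ty": 0,"tz": 0,"ax": 0,"ay": 0,"az": 0},
    {"tx": 0,"ty": 0,"tz": 0,"ax": 0,"ay": 0,"az": 0},
  ],
)

```text
clock: 50.32
eef_pos: [464.2, -145.7, 50.8]
tcp_rot: [-3.141, 0.0, -2.994]
contact_force: [-7.9, -2.6, 6.2]
opening: -0.001
grasp_force: 3.9
```

Call:
step_arm(
  moves=[
    {"tx": -0.06,"ty": 0,"tz": 0,"ax": 0,"ay": 0,"az": 0},
    {"tx": 0,"ty": 0,"tz": 0,"ax": 0,"ay": 0,"az": 0},
  ],
)

```text
clock: 50.58
eef_pos: [464.3, -145.6, 50.7]
tcp_rot: [3.141, -0.002, -2.994]
contact_force: [-13.3, -4.4, 9.0]
opening: 0.002
grasp_force: 6.4
```

Call:
step_arm(
  moves=[
    {"tx": -0.04,"ty": 0,"tz": 0,"ax": 0,"ay": 0,"az": 0},
    {"tx": 0,"ty": 0,"tz": 0,"ax": 0,"ay": 0,"az": 0},
  ],
)

```text
clock: 50.82
eef_pos: [464.4, -145.5, 50.6]
tcp_rot: [3.141, -0.004, -2.994]
contact_force: [-16.0, -6.8, 13.5]
opening: 0.002
grasp_force: 8.2
```

```bash
python3 - <<'E'
from h import *
plan(app(-110,-127,-4.2),Rt=RA); st()
E
```

```text
at [ 464.4 -145.5   50.6] [ 3.141 -0.004 -2.994] t 50.8 F [-16.   -6.8  13.5] open 0.002 gf 8.2
turn [ 0.0004 -0.0024  0.0011] then shift [-0.056 -0.031  0.033] | shift first: [-0.056 -0.031  0.032]
corner-frame TCP [-111.4 -126.2   -3.4]
```

Call:
step_arm(
  moves=[
    {"tx": 0.5,"ty": 0,"tz": -0.03,"ax": 0,"ay": -0.002,"az": 0.001},
    {"tx": 0.56,"ty": 0,"tz": 0,"ax": 0,"ay": 0,"az": 0},
    {"tx": 0,"ty": 0.68,"tz": 0,"ax": 0,"ay": 0,"az": 0},
    {"tx": 0,"ty": 0.68,"tz": 0,"ax": 0,"ay": 0,"az": 0},
    {"tx": 0,"ty": 0.68,"tz": 0,"ax": 0,"ay": 0,"az": 0},
  ],
)

```text
clock: 51.45
eef_pos: [434.8, -97.5, 51.8]
tcp_rot: [-3.14, 0.007, -2.996]
contact_force: [0.4, -0.0, -1.1]
opening: 0.0
grasp_force: 0.0
```

Call:
step_arm(
  moves=[
    {"tx": 0,"ty": 0,"tz": 0,"ax": 0,"ay": 0,"az": 0},
  ],
)

```text
clock: 51.58
eef_pos: [434.6, -97.3, 51.7]
tcp_rot: [-3.141, 0.007, -2.994]
contact_force: [0.7, -1.1, 0.2]
opening: -0.001
grasp_force: 0.0
```

```bash
python3 - <<'E'
from h import *
plan(app(-113,-76,-3.4),Rt=RA); st()
E
```

```text
at [434.6 -97.3  51.7] [-3.141  0.007 -2.994] t 51.6 F [ 0.7 -1.1  0.2] open -0.001 gf 0.0
turn [-0.0006  0.0044  0.001 ] then shift [-0.833 -0.07   0.044] | shift first: [-0.833 -0.071  0.05 ]
corner-frame TCP [-133.8  -74.3   -2.3]
```

Call:
step_arm(
  moves=[
    {"tx": -0.2,"ty": -0.07,"tz": 0.036,"ax": 0,"ay": 0.0044,"az": 0.001},
    {"tx": -0.22,"ty": 0,"tz": 0,"ax": 0,"ay": 0,"az": 0},
    {"tx": -0.22,"ty": 0,"tz": 0,"ax": 0,"ay": 0,"az": 0},
    {"tx": -0.2,"ty": 0,"tz": 0,"ax": 0,"ay": 0,"az": 0},
    {"tx": 0,"ty": 0,"tz": 0,"ax": 0,"ay": 0,"az": 0},
  ],
)

```text
clock: 52.2
eef_pos: [456.2, -97.7, 50.8]
tcp_rot: [-3.14, 0.0, -2.998]
contact_force: [0.5, 0.2, 0.9]
opening: 0.001
grasp_force: 0.0
```

Call:
step_arm(
  moves=[
    {"tx": -0.06,"ty": 0,"tz": 0,"ax": 0,"ay": 0,"az": 0},
    {"tx": 0,"ty": 0,"tz": 0,"ax": 0,"ay": 0,"az": 0},
  ],
)

```text
clock: 52.45
eef_pos: [456.6, -97.4, 50.7]
tcp_rot: [-3.141, -0.001, -2.998]
contact_force: [-3.1, 0.4, 0.8]
opening: 0.004
grasp_force: 1.5
```

Call:
step_arm(
  moves=[
    {"tx": -0.05,"ty": 0,"tz": 0,"ax": 0,"ay": 0,"az": 0},
    {"tx": 0,"ty": 0,"tz": 0,"ax": 0,"ay": 0,"az": 0},
  ],
)

```text
clock: 52.7
eef_pos: [456.8, -97.2, 50.6]
tcp_rot: [-3.141, -0.003, -2.998]
contact_force: [-6.8, -1.2, 3.8]
opening: 0.003
grasp_force: 3.6
```

```bash
python3 - <<'E'
from h import *
plan(app(-111.4,-76,-3.4),Rt=RA); st()
E
```

```text
at [456.8 -97.2  50.6] [-3.141e+00 -3.000e-03 -2.998e+00] t 52.7 F [-6.8 -1.2  3.8] open 0.003 gf 3.6
turn [-0.0002 -0.0019 -0.0014] then shift [-0.018  0.052 -0.001] | shift first: [-0.018  0.052 -0.002]
corner-frame TCP [-111.8  -77.3   -3.4]
```

Call:
step_arm(
  moves=[
    {"tx": -0.04,"ty": 0,"tz": 0,"ax": 0,"ay": 0,"az": 0},
    {"tx": 0.5,"ty": 0,"tz": -0.03,"ax": 0,"ay": 0,"az": 0},
    {"tx": 0.46,"ty": 0.3,"tz": 0,"ax": 0,"ay": 0,"az": 0},
    {"tx": 0,"ty": 0.85,"tz": 0,"ax": 0,"ay": 0,"az": 0},
    {"tx": 0,"ty": 0.85,"tz": 0,"ax": 0,"ay": 0,"az": 0},
  ],
)

```text
clock: 53.32
eef_pos: [428.2, -50.4, 51.7]
tcp_rot: [-3.14, 0.001, -2.999]
contact_force: [0.1, -0.2, 0.7]
opening: -0.0
grasp_force: 0.0
```

Call:
step_arm(
  moves=[
    {"tx": 0,"ty": 0,"tz": 0,"ax": 0,"ay": 0,"az": 0},
  ],
)

```text
clock: 53.45
eef_pos: [428.0, -50.0, 51.7]
tcp_rot: [-3.141, 0.0, -2.996]
contact_force: [0.2, 0.1, 0.0]
opening: -0.0
grasp_force: 0.0
```

```bash
python3 - <<'E'
from h import *
plan(app(-113,-27,-3.4),Rt=RA); st()
E
```

```text
at [428.  -50.   51.7] [-3.141  0.    -2.996] t 53.5 F [0.2 0.1 0. ] open -0.0 gf 0.0
turn [-0.0006  0.0003 -0.0006] then shift [-0.82  -0.021  0.042] | shift first: [-0.82  -0.02   0.042]
corner-frame TCP [-133.5  -26.5   -2.3]
```

Call:
step_arm(
  moves=[
    {"tx": -0.2,"ty": 0,"tz": 0.036,"ax": 0,"ay": 0,"az": 0},
    {"tx": -0.22,"ty": 0,"tz": 0,"ax": 0,"ay": 0,"az": 0},
    {"tx": -0.22,"ty": 0,"tz": 0,"ax": 0,"ay": 0,"az": 0},
    {"tx": -0.2,"ty": 0,"tz": 0,"ax": 0,"ay": 0,"az": 0},
    {"tx": 0,"ty": 0,"tz": 0,"ax": 0,"ay": 0,"az": 0},
  ],
)

```text
clock: 54.08
eef_pos: [449.2, -48.1, 50.4]
tcp_rot: [-3.141, -0.001, -2.998]
contact_force: [-1.1, -0.4, 0.3]
opening: -0.001
grasp_force: 0.9
```

Call:
step_arm(
  moves=[
    {"tx": -0.06,"ty": 0,"tz": 0,"ax": 0,"ay": 0,"az": 0},
    {"tx": 0,"ty": 0,"tz": 0,"ax": 0,"ay": 0,"az": 0},
  ],
)

```text
clock: 54.32
eef_pos: [449.4, -47.8, 50.3]
tcp_rot: [-3.141, -0.003, -2.998]
contact_force: [-5.7, -1.1, 3.2]
opening: -0.003
grasp_force: 2.8
```

Call:
step_arm(
  moves=[
    {"tx": -0.05,"ty": 0,"tz": 0,"ax": 0,"ay": 0,"az": 0},
    {"tx": 0,"ty": 0,"tz": 0,"ax": 0,"ay": 0,"az": 0},
  ],
)

```text
clock: 54.58
eef_pos: [449.5, -47.7, 50.2]
tcp_rot: [-3.141, -0.005, -2.998]
contact_force: [-8.4, -2.7, 6.3]
opening: -0.001
grasp_force: 4.7
```

```bash
python3 - <<'E'
from h import *
plan(app(-111.4,-27,-3.4),Rt=RA); st()
E
```

```text
at [449.5 -47.7  50.2] [-3.141 -0.005 -2.998] t 54.6 F [-8.4 -2.7  6.3] open -0.001 gf 4.7
turn [-0.0003 -0.0029 -0.0013] then shift [-0.017  0.014 -0.014] | shift first: [-0.017  0.014 -0.014]
corner-frame TCP [-111.8  -27.3   -3.8]
```

Call:
step_arm(
  moves=[
    {"tx": 0.5,"ty": 0,"tz": 0,"ax": 0,"ay": -0.003,"az": -0.001},
    {"tx": 0,"ty": 0,"tz": -1,"ax": 0,"ay": 0,"az": 0},
    {"tx": 0,"ty": -0.9,"tz": -1,"ax": 0,"ay": 0,"az": 0},
    {"tx": -0.5,"ty": -0.9,"tz": -1,"ax": 0,"ay": 0,"az": 0},
    {"tx": -0.5,"ty": -0.9,"tz": -1,"ax": 0,"ay": 0,"az": 0},
  ],
)

```text
clock: 55.2
eef_pos: [474.2, -113.3, 152.0]
tcp_rot: [-3.14, 0.007, -2.996]
contact_force: [0.2, 0.2, -0.0]
opening: -0.002
grasp_force: 0.0
```

Call:
step_arm(
  moves=[
    {"tx": -0.5,"ty": -0.9,"tz": 0,"ax": 0,"ay": 0,"az": 0},
    {"tx": -0.5,"ty": -0.9,"tz": 0,"ax": 0,"ay": 0,"az": 0},
    {"tx": -0.5,"ty": -0.9,"tz": 0,"ax": 0,"ay": 0,"az": 0},
    {"tx": -0.5,"ty": -0.9,"tz": 0,"ax": 0,"ay": 0,"az": 0},
    {"tx": 0,"ty": 0,"tz": 0,"ax": 0,"ay": 0,"az": 0},
  ],
)

```text
clock: 55.82
eef_pos: [537.1, -195.5, 151.2]
tcp_rot: [-3.14, 0.007, -2.997]
contact_force: [-0.2, 0.1, -0.2]
opening: -0.008
grasp_force: 0.0
```

```bash
sed -i "s/seg.png/seg2.png/" seg.py; python3 seg.py; python3 - <<'E'
from h import *
p,d,K,T=load('wrist')
def rz(u,v,z): q=ray(u,v,K,T,z)-COR; return (q@AX)
g=p.astype(int).sum(2)
for u in (355,380,430,450,500,520):
    print(u,[(v,int(g[v,u]),int(p[v,u,1])-int(p[v,u,0]),rz(u,v,59).round(1)) for v in range(262,284,2)])
np.savez('pics/seg2.npz',p=p,d=d,K=K,T=T)
E
```

```text
at [ 537.1 -195.5  151.2] [-3.14   0.007 -2.997] t 55.8 F [-0.2  0.1 -0.2] open -0.008 gf 0.0
turn [-0.0013  0.0042 -0.0013] then shift [0.772 0.973 4.009] | shift first: [0.8   0.979 4.002]
corner-frame TCP [ -46.7 -186.3   97.2]
8058 mid -51.2 -126.6 size 98.6 48.7 ang 0.81 X -100.7 -1.6
8077 mid -51.3 -76.6 size 98.5 48.8 ang 0.69 X -100.6 -2.3
8153 mid -51.3 -26.2 size 98.4 49.2 ang 0.42 X -100.5 -2.2
355 [(262, 717, 3, np.float64(-4.2)), (264, 714, 5, np.float64(-2.5)), (266, 246, 0, np.float64(-0.7)), (268, 392, 6, np.float64(1.1)), (270, 667, 9, np.float64(2.9)), (272, 663, 8, np.float64(4.7)), (274, 653, 12, np.float64(6.5)), (276, 653, 8, np.float64(8.3)), (278, 656, 9, np.float64(10.1)), (280, 701, 3, np.float64(11.9)), (282, 715, 2, np.float64(13.7))]
380 [(262, 719, 3, np.float64(-4.2)), (264, 707, 2, np.float64(-2.4)), (266, 255, 2, np.float64(-0.7)), (268, 387, 8, np.float64(1.1)), (270, 670, 10, np.float64(2.9)), (272, 665, 9, np.float64(4.7)), (274, 661, 10, np.float64(6.5)), (276, 664, 8, np.float64(8.3)), (278, 665, 9, np.float64(10.1)), (280, 705, 4, np.float64(11.
[... 789 characters left out ...]
at64(-4.0)), (264, 593, 2, np.float64(-2.3)), (266, 240, 3, np.float64(-0.5)), (268, 472, 9, np.float64(1.3)), (270, 679, 6, np.float64(3.1)), (272, 676, 8, np.float64(4.9)), (274, 676, 9, np.float64(6.6)), (276, 674, 9, np.float64(8.5)), (278, 677, 7, np.float64(10.3)), (280, 713, 1, np.float64(12.1)), (282, 713, 3, np.float64(13.9))]
520 [(262, 495, 6, np.float64(-4.0)), (264, 408, 4, np.float64(-2.2)), (266, 243, 3, np.float64(-0.5)), (268, 469, 8, np.float64(1.3)), (270, 676, 8, np.float64(3.1)), (272, 682, 7, np.float64(4.9)), (274, 668, 8, np.float64(6.7)), (276, 676, 8, np.float64(8.5)), (278, 672, 8, np.float64(10.3)), (280, 708, 1, np.float64(12.1)), (282, 717, 3, np.float64(13.9))]
```

All three plates read flush (X −51.2 against a fence face at −0.8). Now the cradle from the same data.

```bash
python3 - <<'E'
from h import *
for f in ('seg2','w3'):
    z=np.load(f'pics/{f}.npz'); p,d,K,T=[z[k] for k in 'pdKT']; P=pts(d,K,T)-COR; X=P@AX;Y=P@AYV;Z=P[...,2]
    m=(d>0)&(abs(Y+335)<24)&(Z>4)&(Z<60)
    print(f,m.sum())
    for x in range(-165,60,4):
        k=m&(X>=x)&(X<x+4)
        if k.sum()>3: print((x+2,k.sum(),np.percentile(Z[k],95).round(0),'y',Y[k&(Z>np.percentile(Z[k],95)-8)].min().round(0),Y[k&(Z>np.percentile(Z[k],95)-8)].max().round(0)),end=' ')
    print()
    if f=='seg2':
        print([(u,X[170,u].round(0),Y[170,u].round(1),Z[170,u].round(1)) for u in range(520,560,3)])
    hsv=cv2.cvtColor(p,cv2.COLOR_RGB2HSV); g=(hsv[...,0]>45)&(hsv[...,0]<85)&(hsv[...,1]>120)&(abs(Y+335)<40)&(X<-60)
    n,l,s,c=cv2.connectedComponentsWithStats(g.astype('uint8')); i=1+s[1:,4].argmax(); k=l==i
    print('button',s[i],X[k].mean().round(1),Y[k].mean().round(1),np.percentile(Z[k],[50,90]).round(1),P[k].mean(0)+COR)
E
```

```text
seg2 14913
(-163, np.int64(33), np.float64(8.0), 'y', np.float64(-341.0), np.float64(-329.0)) (-159, np.int64(216), np.float64(9.0), 'y', np.float64(-348.0), np.float64(-321.0)) (-155, np.int64(295), np.float64(16.0), 'y', np.float64(-350.0), np.float64(-319.0)) (-151, np.int64(345), np.float64(18.0), 'y', np.float64(-346.0), np.float64(-325.0)) (-147, np.int64(408), np.float64(18.0), 'y', np.float64(-348.0), np.float64(-322.0)) (-143, np.int64(440), np.float64(18.0), 'y', np.float64(-349.0), np.float64(-322.0)) (-139, np.int64(447), np.float64(18.0), 'y', np.float64(-349.0), np.float64(-321.0)) (-135, np.int64(393), np.float64(18.0), 'y', np.float64(-348.0), np.float64(-322.0)) (-131, np.int64(386), np.float64(18.0), 'y', np.float64(-346.0), np.float64(-323.0)) (-127, np.int64(306), np.float64(17.0), 'y', np.float64(-345.0), np.float64(-322.0)) (-123, np.int64(237), np.float64(9.0), 'y', np.float64(-349.0), np.float64(-320.0)) (-119, np.int64(64), np.float64(8.0), 'y', np.float64(-344.0), np.float64(-326.0)) (-107, np.int64(425), np.float64(42.0), 'y', np.float64(-352.0), np.float64
[... 7743 characters left out ...]
9.0), np.float64(-311.0)) (5, np.int64(31), np.float64(8.0), 'y', np.float64(-359.0), np.float64(-312.0)) (9, np.int64(18), np.float64(8.0), 'y', np.float64(-358.0), np.float64(-353.0)) (13, np.int64(16), np.float64(8.0), 'y', np.float64(-358.0), np.float64(-353.0)) (17, np.int64(19), np.float64(8.0), 'y', np.float64(-359.0), np.float64(-353.0)) (21, np.int64(148), np.float64(39.0), 'y', np.float64(-359.0), np.float64(-346.0)) (25, np.int64(57), np.float64(40.0), 'y', np.float64(-359.0), np.float64(-347.0)) (29, np.int64(9), np.float64(38.0), 'y', np.float64(-358.0), np.float64(-350.0)) 
button [  64   29   61   38 1346] -246.5 -337.4 [-39.5 -38.5] [ 361.47902848 -374.04707266   14.42948099]
```

Cradle at corner-frame X ≈ −6.2, Y ≈ −335.5: the rests, fork and pusher all agree with the given pattern. Button top at (−141, −334, +18). Now over to the syringe.

Call:
step_arm(
  moves=[
    {"tx": 0,"ty": 0,"tz": -1,"ax": 0,"ay": 0.004,"az": 0},
    {"tx": 0,"ty": 0,"tz": -1,"ax": 0,"ay": 0,"az": 0.082},
    {"tx": 0,"ty": 0,"tz": -1,"ax": 0,"ay": 0,"az": 0.082},
    {"tx": 0.1,"ty": 1,"tz": 0,"ax": 0,"ay": 0,"az": 0},
    {"tx": 0.1,"ty": 1,"tz": 0,"ax": 0,"ay": 0,"az": 0},
  ],
  gripper=0.4,
)

```text
clock: 56.5
eef_pos: [536.0, -142.8, 226.4]
tcp_rot: [-3.14, -0.0, 3.029]
contact_force: [-0.0, 0.3, -0.0]
opening: 0.403
grasp_force: 0.0
```

Call:
step_arm(
  moves=[
    {"tx": 0.2,"ty": 1,"tz": 0,"ax": 0,"ay": 0,"az": 0},
    {"tx": 0.2,"ty": 1,"tz": 0,"ax": 0,"ay": 0,"az": 0},
    {"tx": 0.2,"ty": 1,"tz": 0,"ax": 0,"ay": 0,"az": 0},
    {"tx": 0.2,"ty": 1,"tz": 0,"ax": 0,"ay": 0,"az": 0},
    {"tx": 0.2,"ty": 1,"tz": 0,"ax": 0,"ay": 0,"az": 0},
  ],
)

```text
clock: 57.12
eef_pos: [524.7, -15.6, 225.8]
tcp_rot: [-3.14, -0.001, 3.03]
contact_force: [0.2, 0.2, 0.1]
opening: 0.396
grasp_force: 0.0
```

Call:
step_arm(
  moves=[
    {"tx": 0.2,"ty": 1,"tz": 0,"ax": 0,"ay": 0,"az": 0},
    {"tx": 0.2,"ty": 1,"tz": 0,"ax": 0,"ay": 0,"az": 0},
    {"tx": 0.2,"ty": 1,"tz": 0,"ax": 0,"ay": 0,"az": 0},
    {"tx": 0.2,"ty": 1,"tz": 0,"ax": 0,"ay": 0,"az": 0},
    {"tx": 0.2,"ty": 1,"tz": 0,"ax": 0,"ay": 0,"az": 0},
  ],
)

```text
clock: 57.75
eef_pos: [513.7, 111.2, 225.7]
tcp_rot: [-3.14, -0.001, 3.03]
contact_force: [-0.6, 0.5, -0.8]
opening: 0.404
grasp_force: 0.0
```

Call:
step_arm(
  moves=[
    {"tx": 0.2,"ty": 1,"tz": 0,"ax": 0,"ay": 0,"az": 0},
    {"tx": 0.2,"ty": 1,"tz": 0,"ax": 0,"ay": 0,"az": 0},
    {"tx": 0.2,"ty": 1,"tz": 0,"ax": 0,"ay": 0,"az": 0},
    {"tx": 0.2,"ty": 1,"tz": 0,"ax": 0,"ay": 0,"az": 0},
    {"tx": 0.2,"ty": 1,"tz": 0,"ax": 0,"ay": 0,"az": 0},
  ],
)

```text
clock: 58.38
eef_pos: [502.8, 237.9, 225.5]
tcp_rot: [-3.14, -0.001, 3.03]
contact_force: [0.4, -0.9, 0.2]
opening: 0.402
grasp_force: 0.0
```

```bash
cat > syr.py <<'E'
from h import *
p,d,K,T=grab('wrist','syr.png'); P=pts(d,K,T); hsv=cv2.cvtColor(p,cv2.COLOR_RGB2HSV)
Yaw=-0.113
b=(hsv[...,0]>100)&(hsv[...,0]<125)&(hsv[...,1]>120)&(P[...,2]<25)&(P[...,2]>-5)&(P[...,1]>300)
n,l,s,c=cv2.connectedComponentsWithStats(b.astype('uint8')); i=1+s[1:,4].argmax(); print('band px',c[i],s[i,4],'world',P[l==i].mean(0).round(1))
B=P[l==i].mean(0)
# syringe: points raised over the bench, within 90 mm of band
m=(np.hypot(P[...,0]-B[0],P[...,1]-B[1])<95)&(P[...,2]>4)&(P[...,2]<20)&(d>0)
n,l,s,c=cv2.connectedComponentsWithStats(cv2.dilate(m.astype('uint8'),np.ones((5,5)))); i=l[tuple(np.argwhere(b).mean(0).astype(int))]; k=m&(l==i)
q=P[k]; f=cv2.fitLine(q[:,:2].astype('float32'),cv2.DIST_HUBER,0,.01,.01).ravel(); f=f*np.sign(f[0]) if 0 else f
e=f[:2]*np.sign(f[0]); t=(q[:,:2]-B[:2])@e; w=(q[:,:2]-B[:2])@[-e[1],e[0]]
print('n',k.sum(),'yaw',np.arctan2(e[1],e[0]).round(4),'t range',t.min().round(1),t.max().round(1),'w med',np.median(w).round(1),'zmax',np.percentile(q[:,2],90).round(1))
for a in range(int(t.min()),int(t.max()),4):
    z=(t>=a)&(t<a+4); 
    if z.sum()>2: print(a,z.sum(),'w',w[z].min().round(0),w[z].max().round(0),'z',q[z,2].max().round(0),end=' ; ')
A=P[(P[...,2]>120)&(P[...,2]<190)&(P[...,1]>250)&(d>0)]; print('\nbottle pts',len(A),A.min(0).round(0) if len(A) else '')
plan([500,396,60],np.pi+np.arctan2(e[1],e[0]))
E
python3 syr.py
```

```text
band px [429.83333333 163.33333333] 96 world [501.6 395.9   8.5]Traceback (most recent call last):
  File "syr.py", line 10, in <module>
    q=P[k]; f=cv2.fitLine(q[:,:2].astype('float32'),cv2.DIST_HUBER,0,.01,.01).ravel(); f=f*np.sign(f[0]) if 0 else f
              ~~~~~~~~~~~^^^^^^^^^^^^^^^^^^^^^^^^^^^^^^^^^^^^^^^^^^^^^^^^^^^^
cv2.error: OpenCV(4.12.0) /io/opencv/modules/imgproc/src/linefit.cpp:50: error: (-215:Assertion failed) count > 0 in function 'fitLine2D_wods'
```

```bash
python3 - <<'E'
s=open('syr.py').read().replace("B=P[l==i].mean(0)\n","B=P[l==i].mean(0); bc=c[i]\n").replace("i=l[tuple(np.argwhere(b).mean(0).astype(int))]","i=l[int(bc[1]),int(bc[0])]")
open('syr.py','w').write(s)
E
python3 syr.py; python3 - <<'E'
from h import *
p,d,K,T=load('top'); P=pts(d,K,T); m=(P[...,2]>60)&(P[...,0]>550)&(P[...,0]<800)&(P[...,1]>220)&(P[...,1]<520); q=P[m]; print(q.min(0).round(),q.max(0).round())
k=q[q[:,2]>60]; print(k[k[:,1]>330].min(0).round(),k[k[:,1]>330].max(0).round())
E
```

```text
band px [427.26804124 163.70103093] 97 world [501.7 396.1   8.6]
n 945 yaw -0.1377 t range -61.4 64.0 w med 0.4 zmax 10.2
-61 33 w -4.0 5.0 z 10.0 ; -57 15 w -1.0 3.0 z 8.0 ; -53 12 w -1.0 3.0 z 8.0 ; -49 14 w -1.0 3.0 z 8.0 ; -45 16 w -1.0 3.0 z 8.0 ; -41 15 w -1.0 3.0 z 8.0 ; -37 15 w -1.0 3.0 z 7.0 ; -33 30 w -11.0 14.0 z 12.0 ; -29 79 w -11.0 14.0 z 11.0 ; -25 38 w -4.0 6.0 z 11.0 ; -21 35 w -4.0 5.0 z 11.0 ; -17 36 w -3.0 6.0 z 11.0 ; -13 32 w -3.0 5.0 z 11.0 ; -9 38 w -3.0 6.0 z 11.0 ; -5 35 w -3.0 6.0 z 11.0 ; -1 36 w -4.0 6.0 z 11.0 ; 3 34 w -3.0 6.0 z 11.0 ; 7 31 w -3.0 7.0 z 11.0 ; 11 33 w -3.0 5.0 z 11.0 ; 15 31 w -3.0 6.0 z 10.0 ; 19 34 w -3.0 5.0 z 11.0 ; 23 31 w -3.0 6.0 z 12.0 ; 27 33 w -3.0 5.0 z 11.0 ; 31 32 w -3.0 6.0 z 11.0 ; 35 28 w -3.0 5.0 z 10.0 ; 39 32 w -3.0 6.0 z 10.0 ; 43 30 w -3.0 6.0 z 11.0 ; 47 32 w -3.0 6.0 z 12.0 ; 51 28 w -3.0 7.0 z 11.0 ; 55 21 w -2.0 5.0 z 8.0 ; 59 20 w -1.0 5.0 z 9.0 ; 
bottle pts 160 [649. 355. 131.]
at [502.9 239.  225.5] [-3.141e+00 -1.000e-03  3.032e+00] t 58.5 F [0.4 0.1 0.1] open 0.397 gf 0.0
turn [-0.0004 -0.0009  0.0176] then shift [0.978 6.205 6.62 ] | shift first: [0.797 6.234 6.618]
[628. 220.  60.] [777. 409. 175.]
[628. 330.  60.] [706. 409. 175.]
```

Syringe not disturbed: mid barrel (515.8, 395.4), yaw −0.138, all lengths consistent (flange −42, disc −76, tip +50). Grasping it at mid barrel.

```bash
python3 - <<'E'
from h import *
plan([515.8,395.4,50],np.pi-.1377)
E
```

```text
at [502.9 239.  225.5] [-3.141e+00 -1.000e-03  3.032e+00] t 58.5 F [0.4 0.1 0.1] open 0.397 gf 0.0
turn [-0.0004 -0.0009  0.0176] then shift [0.348 6.268 7.02 ] | shift first: [0.165 6.279 7.017]
```

Call:
step_arm(
  moves=[
    {"tx": 0,"ty": 0,"tz": 0,"ax": 0,"ay": 0,"az": 0.0176},
    {"tx": 0.06,"ty": 1,"tz": 0,"ax": 0,"ay": 0,"az": 0},
    {"tx": 0.06,"ty": 1,"tz": 0,"ax": 0,"ay": 0,"az": 0},
    {"tx": 0.06,"ty": 1,"tz": 0.5,"ax": 0,"ay": 0,"az": 0},
    {"tx": 0.06,"ty": 1,"tz": 0.5,"ax": 0,"ay": 0,"az": 0},
  ],
)

```text
clock: 59.1
eef_pos: [512.2, 338.2, 199.4]
tcp_rot: [-3.14, -0.001, 3.002]
contact_force: [0.6, 0.3, -0.3]
opening: 0.402
grasp_force: 0.0
```

Call:
step_arm(
  moves=[
    {"tx": 0.06,"ty": 1,"tz": 1,"ax": 0,"ay": 0,"az": 0},
    {"tx": 0.05,"ty": 1,"tz": 1,"ax": 0,"ay": 0,"az": 0},
    {"tx": 0,"ty": 0.27,"tz": 1,"ax": 0,"ay": 0,"az": 0},
    {"tx": 0,"ty": 0,"tz": 1,"ax": 0,"ay": 0,"az": 0},
    {"tx": 0,"ty": 0,"tz": 1,"ax": 0,"ay": 0,"az": 0},
  ],
)

```text
clock: 59.72
eef_pos: [516.6, 394.0, 73.1]
tcp_rot: [-3.139, -0.002, 3.002]
contact_force: [1.1, -0.4, -1.2]
opening: 0.406
grasp_force: 0.0
```

Call:
step_arm(
  moves=[
    {"tx": 0,"ty": 0,"tz": 1,"ax": 0,"ay": 0,"az": 0},
    {"tx": 0,"ty": 0,"tz": 0,"ax": 0,"ay": 0,"az": 0},
  ],
)

```text
clock: 59.98
eef_pos: [515.4, 392.7, 47.3]
tcp_rot: [-3.136, -0.005, 3.002]
contact_force: [-0.6, -0.5, -0.4]
opening: 0.395
grasp_force: 0.0
```

```bash
python3 syr.py | head -3;  python3 - <<'E'
from h import *
plan([515.8,395.4,-3],np.pi-.1377)
E
```

```text
band px [293.63071895 215.68627451] 306 world [501.7 397.3   8.8]
n 2979 yaw -0.1345 t range -61.6 64.9 w med 0.2 zmax 10.0
-61 115 w -5.0 5.0 z 11.0 ; -57 56 w -1.0 2.0 z 9.0 ; -53 49 w -1.0 2.0 z 8.0 ; -49 50 w -1.0 2.0 z 8.0 ; -45 52 w -1.0 2.0 z 8.0 ; -41 50 w -1.0 2.0 z 8.0 ; -37 48 w -1.0 2.0 z 8.0 ; -33 156 w -12.0 12.0 z 11.0 ; -29 246 w -12.0 12.0 z 11.0 ; -25 118 w -4.0 5.0 z 11.0 ; -21 114 w -4.0 5.0 z 11.0 ; -17 111 w -4.0 5.0 z 12.0 ; -13 113 w -4.0 5.0 z 11.0 ; -9 112 w -5.0 5.0 z 10.0 ; -5 111 w -5.0 5.0 z 11.0 ; -1 109 w -5.0 5.0 z 11.0 ; 3 106 w -5.0 5.0 z 11.0 ; 7 98 w -4.0 5.0 z 11.0 ; 11 97 w -4.0 5.0 z 11.0 ; 15 100 w -4.0 5.0 z 11.0 ; 19 95 w -4.0 5.0 z 11.0 ; 23 95 w -4.0 5.0 z 11.0 ; 27 96 w -4.0 5.0 z 11.0 ; 31 91 w -4.0 5.0 z 11.0 ; 35 92 w -4.0 5.0 z 10.0 ; 39 92 w -4.0 5.0 z 10.0 ; 43 92 w -4.0 5.0 z 11.0 ; 47 89 w -4.0 5.0 z 11.0 ; 51 70 w -4.0 5.0 z 11.0 ; 55 51 w -2.0 3.0 z 9.0 ; 59 54 w -2.0 3.0 z 9.0 ; 63 15 w -2.0 3.0 z 9.0 ; 
at [516.4 393.2  49. ] [-3.138e+00 -3.000e-03  3.002e+00] t 60.0 F [ 0.7 -0.1 -0.4] open 0.402 gf 0.0
turn [-0.0022 -0.0019 -0.0012] then shift [0.035 0.083 2.078] | shift first: [0.028 0.09  2.078]
```

Call:
step_arm(
  moves=[
    {"tx": 0.02,"ty": 0.09,"tz": 0.7,"ax": -0.002,"ay": -0.002,"az": 0},
    {"tx": 0,"ty": 0,"tz": 0.8,"ax": 0,"ay": 0,"az": 0},
    {"tx": 0,"ty": 0,"tz": 0.4,"ax": 0,"ay": 0,"az": 0},
    {"tx": 0,"ty": 0,"tz": 0.1,"ax": 0,"ay": 0,"az": 0},
    {"tx": 0,"ty": 0,"tz": 0,"ax": 0,"ay": 0,"az": 0},
  ],
)

```text
clock: 60.65
eef_pos: [517.3, 395.5, 0.4]
tcp_rot: [3.14, 0.002, 3.002]
contact_force: [-0.7, 0.3, 0.8]
opening: 0.398
grasp_force: 0.0
```

```bash
python3 - <<'E'
from h import *
plan([516.1,395.6,-3],np.pi-.1377)
E
```

```text
at [5.173e+02 3.955e+02 4.000e-01] [3.140e+00 2.000e-03 3.002e+00] t 60.6 F [-0.7  0.3  0.8] open 0.398 gf 0.0
turn [ 0.0011  0.0013 -0.0015] then shift [ 0.047 -0.004  0.137] | shift first: [ 0.047 -0.004  0.137]
```

Call:
step_arm(
  moves=[
    {"tx": 0.03,"ty": 0,"tz": 0.12,"ax": 0,"ay": 0,"az": 0},
    {"tx": 0,"ty": 0,"tz": 0,"ax": 0,"ay": 0,"az": 0},
  ],
)

```text
clock: 60.9
eef_pos: [516.4, 395.7, -2.4]
tcp_rot: [3.14, 0.002, 3.002]
contact_force: [0.0, 0.6, 0.2]
opening: 0.401
grasp_force: 0.0
```

Call:
step_arm(
  moves=[
    {"tx": 0,"ty": 0,"tz": 0,"ax": 0,"ay": 0,"az": 0},
    {"tx": 0,"ty": 0,"tz": 0,"ax": 0,"ay": 0,"az": 0},
    {"tx": 0,"ty": 0,"tz": 0,"ax": 0,"ay": 0,"az": 0},
    {"tx": 0,"ty": 0,"tz": 0,"ax": 0,"ay": 0,"az": 0},
  ],
  gripper=0,
  newtons=40,
)

```text
clock: 61.4
eef_pos: [516.6, 395.7, -2.2]
tcp_rot: [3.14, 0.002, 3.002]
contact_force: [-0.8, -0.4, 4.9]
opening: 0.094
grasp_force: 39.3
```

Call:
step_arm(
  moves=[
    {"tx": 0,"ty": 0,"tz": -0.5,"ax": 0,"ay": 0,"az": 0},
    {"tx": 0,"ty": 0,"tz": -1,"ax": 0,"ay": 0,"az": 0},
    {"tx": 0,"ty": 0,"tz": -1,"ax": 0,"ay": 0,"az": 0},
    {"tx": 0,"ty": 0,"tz": -1,"ax": 0,"ay": 0,"az": 0},
    {"tx": 0,"ty": 0,"tz": -1,"ax": 0,"ay": 0,"az": 0},
  ],
)

```text
clock: 62.02
eef_pos: [516.1, 395.4, 111.4]
tcp_rot: [3.14, 0.002, 3.002]
contact_force: [-0.2, 0.6, -0.6]
opening: 0.094
grasp_force: 39.2
```

```bash
python3 - <<'E'
from h import *
plan(app(-6.2,-335.5,90),Rt=RA)
E
```

```text
at [516.1 395.4 111.4] [3.140e+00 2.000e-03 3.002e+00] t 62.0 F [-0.2  0.6 -0.6] open 0.094 gf 39.2
turn [ 0.001   0.0016 -0.1821] then shift [  0.991 -29.476  -1.306] | shift first: [ -7.371 -28.555  -1.344]
```

Call:
step_arm(
  moves=[
    {"tx": 0,"ty": 0,"tz": -0.7,"ax": 0,"ay": 0,"az": -0.091},
    {"tx": 0,"ty": 0,"tz": -0.6,"ax": 0,"ay": 0,"az": -0.091},
    {"tx": 0.033,"ty": -0.983,"tz": 0,"ax": 0,"ay": 0,"az": 0},
    {"tx": 0.033,"ty": -0.983,"tz": 0,"ax": 0,"ay": 0,"az": 0},
    {"tx": 0.033,"ty": -0.983,"tz": 0,"ax": 0,"ay": 0,"az": 0},
  ],
)

```text
clock: 62.65
eef_pos: [524.0, 319.7, 141.7]
tcp_rot: [3.141, 0.001, -2.997]
contact_force: [-0.4, -0.3, -0.6]
opening: 0.093
grasp_force: 39.2
```

Call:
step_arm(
  moves=[
    {"tx": 0.033,"ty": -0.983,"tz": 0,"ax": 0,"ay": 0,"az": 0},
    {"tx": 0.033,"ty": -0.983,"tz": 0,"ax": 0,"ay": 0,"az": 0},
    {"tx": 0.033,"ty": -0.983,"tz": 0,"ax": 0,"ay": 0,"az": 0},
    {"tx": 0.033,"ty": -0.983,"tz": 0,"ax": 0,"ay": 0,"az": 0},
    {"tx": 0.033,"ty": -0.983,"tz": 0,"ax": 0,"ay": 0,"az": 0},
  ],
)

```text
clock: 63.28
eef_pos: [538.1, 197.9, 142.0]
tcp_rot: [3.141, 0.002, -2.997]
contact_force: [0.5, 0.6, -0.1]
opening: 0.091
grasp_force: 39.2
```

Call:
step_arm(
  moves=[
    {"tx": 0.033,"ty": -0.983,"tz": 0,"ax": 0,"ay": 0,"az": 0},
    {"tx": 0.033,"ty": -0.983,"tz": 0,"ax": 0,"ay": 0,"az": 0},
    {"tx": 0.033,"ty": -0.983,"tz": 0,"ax": 0,"ay": 0,"az": 0},
    {"tx": 0.033,"ty": -0.983,"tz": 0,"ax": 0,"ay": 0,"az": 0},
    {"tx": 0.033,"ty": -0.983,"tz": 0,"ax": 0,"ay": 0,"az": 0},
  ],
)

```text
clock: 63.9
eef_pos: [551.6, 75.8, 141.9]
tcp_rot: [3.141, 0.002, -2.997]
contact_force: [0.2, -0.4, -0.4]
opening: 0.088
grasp_force: 39.2
```

Call:
step_arm(
  moves=[
    {"tx": 0.033,"ty": -0.983,"tz": 0,"ax": 0,"ay": 0,"az": 0},
    {"tx": 0.033,"ty": -0.983,"tz": 0,"ax": 0,"ay": 0,"az": 0},
    {"tx": 0.033,"ty": -0.983,"tz": 0,"ax": 0,"ay": 0,"az": 0},
    {"tx": 0.033,"ty": -0.983,"tz": 0,"ax": 0,"ay": 0,"az": 0},
    {"tx": 0.033,"ty": -0.983,"tz": 0,"ax": 0,"ay": 0,"az": 0},
  ],
)

```text
clock: 64.53
eef_pos: [565.2, -46.3, 141.8]
tcp_rot: [3.14, 0.002, -2.997]
contact_force: [0.7, 1.1, -0.7]
opening: 0.091
grasp_force: 39.2
```

Call:
step_arm(
  moves=[
    {"tx": 0.033,"ty": -0.983,"tz": 0,"ax": 0,"ay": 0,"az": 0},
    {"tx": 0.033,"ty": -0.983,"tz": 0,"ax": 0,"ay": 0,"az": 0},
    {"tx": 0.033,"ty": -0.983,"tz": 0,"ax": 0,"ay": 0,"az": 0},
    {"tx": 0.033,"ty": -0.983,"tz": 0,"ax": 0,"ay": 0,"az": 0},
    {"tx": 0.033,"ty": -0.983,"tz": 0,"ax": 0,"ay": 0,"az": 0},
  ],
)

```text
clock: 65.15
eef_pos: [578.7, -168.4, 141.6]
tcp_rot: [3.14, 0.002, -2.997]
contact_force: [0.4, 0.1, -0.4]
opening: 0.095
grasp_force: 39.2
```

```bash
python3 - <<'E'
from h import *
plan(app(-6.2,-335.5,90),Rt=RA)
E
```

```text
at [ 578.7 -168.4  141.6] [ 3.140e+00  2.000e-03 -2.997e+00] t 65.2 F [ 0.4  0.1 -0.4] open 0.095 gf 39.2
turn [ 0.0008  0.0013 -0.0008] then shift [ 0.183 -6.8   -0.097] | shift first: [ 0.174 -6.8   -0.105]
```

Call:
step_arm(
  moves=[
    {"tx": 0.026,"ty": -0.971,"tz": -0.1,"ax": 0,"ay": 0.001,"az": 0},
    {"tx": 0.026,"ty": -0.971,"tz": 0,"ax": 0,"ay": 0,"az": 0},
    {"tx": 0.026,"ty": -0.971,"tz": 0,"ax": 0,"ay": 0,"az": 0},
    {"tx": 0.026,"ty": -0.971,"tz": 0,"ax": 0,"ay": 0,"az": 0},
    {"tx": 0.026,"ty": -0.971,"tz": 0,"ax": 0,"ay": 0,"az": 0},
  ],
)

```text
clock: 65.78
eef_pos: [594.1, -288.7, 144.1]
tcp_rot: [3.141, 0.001, -2.996]
contact_force: [-0.1, -0.1, -0.0]
opening: 0.093
grasp_force: 39.2
```

Call:
step_arm(
  moves=[
    {"tx": 0.026,"ty": -0.971,"tz": 0,"ax": 0,"ay": 0,"az": 0},
    {"tx": 0.026,"ty": -0.974,"tz": 0,"ax": 0,"ay": 0,"az": 0},
    {"tx": 0,"ty": 0,"tz": 0,"ax": 0,"ay": 0,"az": 0},
    {"tx": 0,"ty": 0,"tz": 0,"ax": 0,"ay": 0,"az": 0},
  ],
)

```text
clock: 66.28
eef_pos: [599.5, -335.3, 143.9]
tcp_rot: [3.14, 0.0, -2.996]
contact_force: [-0.3, 0.1, -0.0]
opening: 0.094
grasp_force: 39.2
```

```bash
cat > cr.py <<'E'
from h import *
plan(app(-6.2,-335.5,19),Rt=RA); st(); s=r.sense(); p,d,K,T=grab('wrist','cr.png'); P=pts(d,K,T)-COR; X=P@AX;Y=P@AYV;Z=P[...,2]
hsv=cv2.cvtColor(p,cv2.COLOR_RGB2HSV)
tz=s['eef_pos'][2]-54
b=(hsv[...,0]>100)&(hsv[...,0]<125)&(hsv[...,1]>120)&(abs(Y+335)<30)&(X<0)&(X>-60)
if b.sum()>5: print('band',b.sum(),X[b].mean().round(1),Y[b].mean().round(1),Z[b].mean().round(1))
m=(Z>tz-8)&(Z<tz+22)&(abs(Y+335)<16)&(X<-18)&(X>-100)&(d>0)
if tz>45 and m.sum():
  for x in range(-90,-18,3):
    k=m&(X>=x)&(X<x+3)
    if k.sum()>2: print(x,k.sum(),'y',Y[k].min().round(1),Y[k].max().round(1),'z',Z[k].max().round(1),end='; ')
print()
mm=(abs(Y+335)<24)&(Z>12)&(Z<45)&(d>0)
for x in range(-112,-25,2):
    k=mm&(X>=x)&(X<x+2)
    if k.sum()>3: print((x+1,int(k.sum()),Z[k].max().round(0),Y[k].min().round(0),Y[k].max().round(0)),end=' ')
E
python3 cr.py
```

```text
at [ 599.5 -335.3  143.9] [ 3.14   0.    -2.996] t 66.3 F [-0.3  0.1 -0. ] open 0.094 gf 39.2
turn [ 0.0011  0.0003 -0.0003] then shift [ 0.036 -0.074  2.835] | shift first: [ 0.038 -0.079  2.834]
corner-frame TCP [  -5.3 -333.7   89.9]
band 1368 -19.8 -334.5 143.1
-84 78 y -338.9 -329.2 z 102.7; -81 194 y -339.0 -329.2 z 103.2; -78 77 y -336.1 -332.4 z 100.4; -75 70 y -335.7 -332.4 z 99.7; -72 65 y -335.7 -332.4 z 100.3; -69 67 y -335.8 -332.4 z 100.2; -66 68 y -335.8 -332.4 z 100.3; -63 63 y -335.8 -332.4 z 100.3; -60 63 y -335.8 -332.4 z 100.2; -57 63 y -335.8 -332.4 z 99.9; -54 63 y -335.8 -332.4 z 100.1; -51 540 y -346.0 -322.1 z 103.3; -48 289 y -346.0 -322.2 z 103.5; -45 149 y -338.9 -329.3 z 103.4; -42 155 y -339.0 -329.3 z 103.0; -39 146 y -339.0 -329.3 z 102.5; -36 142 y -338.6 -329.2 z 102.9; -33 141 y -338.6 -329.2 z 103.6; -30 133 y -338.6 -329.2 z 102.9; -27 155 y -339.2 -329.2 z 102.9; -24 133 y -338.7 -329.2 z 102.9; -21 143 y -338.7 -329.1 z 102.8; 
(-107, 58, np.float64(42.0), np.float64(-351.0), np.float64(-320.0)) (-105, 233, np.float64(43.0), np.float64(-353.0), 
[... 558 characters left out ...]
loat64(-319.0)) (-59, 169, np.float64(36.0), np.float64(-351.0), np.float64(-320.0)) (-57, 129, np.float64(36.0), np.float64(-351.0), np.float64(-321.0)) (-55, 104, np.float64(36.0), np.float64(-351.0), np.float64(-321.0)) (-53, 36, np.float64(36.0), np.float64(-351.0), np.float64(-320.0)) (-41, 410, np.float64(42.0), np.float64(-359.0), np.float64(-311.0)) (-39, 169, np.float64(42.0), np.float64(-359.0), np.float64(-311.0)) (-37, 84, np.float64(42.0), np.float64(-359.0), np.float64(-311.0)) (-35, 60, np.float64(42.0), np.float64(-359.0), np.float64(-311.0)) (-33, 66, np.float64(42.0), np.float64(-359.0), np.float64(-312.0)) (-31, 11, np.float64(41.0), np.float64(-359.0), np.float64(-312.0))
```

View pics/cr.png

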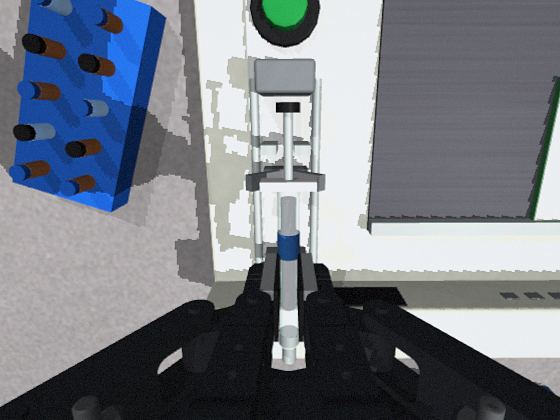

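Picture: the syringe in hand, tip to the rear. Flange at (288,187) lies right over the gap between rest and fork, disc at (288,107) short of the pusher (row 60–93). Offset ~1.4 mm in y to correct, then lower.

Call:
step_arm(
  moves=[
    {"tx": -0.01,"ty": -0.056,"tz": 0.6,"ax": 0,"ay": 0,"az": 0},
    {"tx": 0,"ty": 0,"tz": 0.7,"ax": 0,"ay": 0,"az": 0},
    {"tx": 0,"ty": 0,"tz": 0.6,"ax": 0,"ay": 0,"az": 0},
    {"tx": 0,"ty": 0,"tz": 0.4,"ax": 0,"ay": 0,"az": 0},
    {"tx": 0,"ty": 0,"tz": 0,"ax": 0,"ay": 0,"az": 0},
  ],
)

```text
clock: 66.95
eef_pos: [599.6, -336.3, 85.3]
tcp_rot: [3.139, -0.001, -2.996]
contact_force: [-0.5, 0.3, 0.2]
opening: 0.092
grasp_force: 39.2
```

Call:
step_arm(
  moves=[
    {"tx": 0,"ty": 0,"tz": 0.2,"ax": 0,"ay": 0,"az": 0},
    {"tx": 0,"ty": 0,"tz": 0.1,"ax": 0,"ay": 0,"az": 0},
    {"tx": 0,"ty": 0,"tz": 0.08,"ax": 0,"ay": 0,"az": 0},
    {"tx": 0,"ty": 0,"tz": 0,"ax": 0,"ay": 0,"az": 0},
  ],
)

```text
clock: 67.45
eef_pos: [600.2, -336.7, 77.1]
tcp_rot: [3.141, 0.001, -2.996]
contact_force: [-0.6, 0.6, -0.3]
opening: 0.093
grasp_force: 39.2
```

```bash
python3 - <<'E'
from h import *
plan(app(-5.6,-335.1,20),Rt=RA); st()
p,d,K,T=grab('wrist'); P=pts(d,K,T)-COR; X=P@AX;Y=P@AYV;Z=P[...,2]
k=(abs(Y+335)<30)&(X<-40)&(X>-100)&(Z>15)&(d>0)
for x in range(-90,-40,2):
    q=k&(X>=x)&(X<x+2)
    if q.sum()>2: print(x,q.sum(),Z[q].max().round(0),Y[q].min().round(0),Y[q].max().round(0),end='; ')
E
```

```text
at [ 600.2 -336.7   77.1] [ 3.141e+00  1.000e-03 -2.996e+00] t 67.5 F [-0.6  0.6 -0.3] open 0.093 gf 39.2
turn [ 0.0007  0.0006 -0.0002] then shift [0.03  0.002 0.126] | shift first: [0.03  0.002 0.126]
corner-frame TCP [  -4.9 -335.2   23.1]
-90 726 43.0 -352.0 -320.0; -82 124 36.0 -340.0 -331.0; -80 125 37.0 -340.0 -331.0; -78 64 37.0 -340.0 -331.0; -76 45 34.0 -337.0 -334.0; -74 45 33.0 -337.0 -334.0; -72 51 33.0 -337.0 -334.0; -70 42 33.0 -337.0 -334.0; -68 43 33.0 -337.0 -334.0; -66 44 33.0 -337.0 -334.0; -64 43 33.0 -337.0 -334.0; -62 43 34.0 -337.0 -334.0; -60 459 36.0 -351.0 -320.0; -58 288 36.0 -351.0 -321.0; -56 276 37.0 -351.0 -321.0; -54 130 36.0 -351.0 -321.0; -52 39 36.0 -337.0 -326.0; -50 464 36.0 -348.0 -324.0; -48 256 37.0 -347.0 -324.0; -46 120 36.0 -347.0 -324.0; -44 136 41.0 -358.0 -312.0; -42 894 43.0 -361.0 -311.0;
```

Call:
step_arm(
  moves=[
    {"tx": 0.01,"ty": 0,"tz": 0.08,"ax": 0,"ay": 0,"az": 0},
    {"tx": 0,"ty": 0,"tz": 0,"ax": 0,"ay": 0,"az": 0},
  ],
)

```text
clock: 67.75
eef_pos: [600.1, -336.8, 75.2]
tcp_rot: [3.141, 0.001, -2.996]
contact_force: [0.5, -0.2, -1.0]
opening: 0.091
grasp_force: 39.2
```

Call:
step_arm(
  moves=[
    {"tx": 0,"ty": 0,"tz": 0.05,"ax": 0,"ay": 0,"az": 0},
    {"tx": 0,"ty": 0,"tz": 0,"ax": 0,"ay": 0,"az": 0},
  ],
)

```text
clock: 68.0
eef_pos: [600.3, -337.1, 74.7]
tcp_rot: [3.141, 0.001, -2.996]
contact_force: [-1.3, -0.7, 5.8]
opening: 0.091
grasp_force: 39.8
```

Call:
step_arm(
  moves=[
    {"tx": 0,"ty": 0,"tz": 0,"ax": 0,"ay": 0,"az": 0},
    {"tx": 0,"ty": 0,"tz": 0,"ax": 0,"ay": 0,"az": 0},
    {"tx": 0,"ty": 0,"tz": 0,"ax": 0,"ay": 0,"az": 0},
  ],
  gripper=0.3,
)

```text
clock: 68.38
eef_pos: [599.8, -336.6, 73.6]
tcp_rot: [3.14, 0.001, -2.996]
contact_force: [0.2, 0.3, 1.1]
opening: 0.296
grasp_force: 0.0
```

Call:
step_arm(
  moves=[
    {"tx": 0,"ty": 0,"tz": -0.4,"ax": 0,"ay": 0,"az": 0},
    {"tx": 0,"ty": 0,"tz": -0.9,"ax": 0,"ay": 0,"az": 0},
    {"tx": 0,"ty": 0,"tz": -1,"ax": 0,"ay": 0,"az": 0},
    {"tx": 0,"ty": 0,"tz": -1,"ax": 0,"ay": 0,"az": 0},
    {"tx": 0,"ty": 0,"tz": 0,"ax": 0,"ay": 0,"az": 0},
  ],
)

```text
clock: 69.0
eef_pos: [601.3, -337.6, 159.3]
tcp_rot: [-3.14, 0.005, -2.996]
contact_force: [0.3, -0.4, 0.7]
opening: 0.303
grasp_force: 0.0
```

```bash
cat > chk.py <<'E'
from h import *
p,d,K,T=grab('wrist'); P=pts(d,K,T)-COR; X=P@AX;Y=P@AYV;Z=P[...,2]
k=(abs(Y+335)<30)&(X<50)&(X>-100)&(Z>15)&(Z<50)&(d>0)
for x in range(-88,40,3):
    q=k&(X>=x)&(X<x+3)
    if q.sum()>2: print(x,q.sum(),Z[q].max().round(0),Y[q].min().round(0),Y[q].max().round(0),end='; ')
hsv=cv2.cvtColor(p,cv2.COLOR_RGB2HSV)
b=(hsv[...,0]>100)&(hsv[...,0]<125)&(hsv[...,1]>120)&(abs(Y+335)<30)&(X<0)&(X>-60)&(Z<50)
if b.sum()>5: print('\nband',b.sum(),X[b].mean().round(1),Y[b].mean().round(1),Z[b].max().round(1))
plan(app(-140.8,-333.6,60),Rt=RA); st()
E
python3 chk.py
```

```text
-82 78 33.0 -341.0 -331.0; -79 50 34.0 -341.0 -331.0; -76 24 31.0 -337.0 -334.0; -73 30 30.0 -337.0 -334.0; -70 30 30.0 -337.0 -334.0; -67 24 31.0 -337.0 -334.0; -64 29 30.0 -337.0 -334.0; -61 156 36.0 -351.0 -320.0; -58 177 36.0 -351.0 -320.0; -55 125 36.0 -351.0 -320.0; -52 118 35.0 -348.0 -324.0; -49 147 35.0 -347.0 -324.0; -46 81 34.0 -348.0 -324.0; -43 356 42.0 -361.0 -311.0; -40 335 42.0 -360.0 -311.0; -37 321 42.0 -360.0 -312.0; -34 268 42.0 -360.0 -311.0; -31 60 34.0 -340.0 -331.0; -28 58 34.0 -340.0 -331.0; -25 58 34.0 -340.0 -331.0; -22 61 35.0 -340.0 -331.0; -19 58 35.0 -340.0 -331.0; -16 55 34.0 -340.0 -331.0; -13 56 34.0 -340.0 -331.0; -10 60 34.0 -340.0 -331.0; -7 55 33.0 -340.0 -331.0; -4 58 34.0 -340.0 -331.0; -1 52 33.0 -340.0 -331.0; 2 55 33.0 -340.0 -331.0; 5 54 34.0 -340.0 -331.0; 8 55 34.0 -340.0 -331.0; 11 54 33.0 -341.0 -331.0; 14 54 34.0 -341.0 -331.0; 17 51 33.0 -341.0 -331.0; 20 391 41.0 -356.0 -315.0; 23 213 41.0 -355.0 -318.0; 26 207 41.0 -355.0 -317.0; 29 165 41.0 -355.0 -317.0; 32 39 34.0 -341.0 -331.0; 35 31 32.0 -339.0 -332.0; 38 30 32.0 -338.0 -332.0; 
band 220 -19.8 -336.0 34.7
at [ 600.5 -337.1  157.6] [-3.141e+00  3.000e-03 -2.996e+00] t 69.0 F [-0.4 -0.1  0.6] open 0.301 gf 0.0
turn [-0.0002  0.0017 -0.0002] then shift [5.446 0.082 1.744] | shift first: [5.451 0.081 1.73 ]
corner-frame TCP [  -4.6 -335.6  103.6]
```

Syringe seated: axis level at ~28.5 mm over the stage plane, y −335.5, flange between rest and fork. Now the start button, with fingers shut.

Call:
step_arm(
  moves=[
    {"tx": 0.95,"ty": 0.02,"tz": 0,"ax": 0,"ay": 0.0017,"az": 0},
    {"tx": 0.95,"ty": 0.02,"tz": 0,"ax": 0,"ay": 0,"az": 0},
    {"tx": 0.95,"ty": 0.02,"tz": 0,"ax": 0,"ay": 0,"az": 0},
    {"tx": 0.95,"ty": 0.02,"tz": 0,"ax": 0,"ay": 0,"az": 0},
    {"tx": 0.95,"ty": 0,"tz": 0,"ax": 0,"ay": 0,"az": 0},
  ],
  gripper=0,
)

```text
clock: 69.68
eef_pos: [480.8, -351.7, 155.3]
tcp_rot: [3.139, -0.003, -2.996]
contact_force: [-0.6, -0.0, 0.2]
opening: -0.003
grasp_force: 0.0
```

Call:
step_arm(
  moves=[
    {"tx": 0.8,"ty": 0,"tz": 0,"ax": 0,"ay": 0,"az": 0},
    {"tx": 0,"ty": 0,"tz": 1,"ax": 0,"ay": 0,"az": 0},
    {"tx": 0,"ty": 0,"tz": 1,"ax": 0,"ay": 0,"az": 0},
    {"tx": 0,"ty": 0,"tz": 0.9,"ax": 0,"ay": 0,"az": 0},
    {"tx": 0,"ty": 0,"tz": 0,"ax": 0,"ay": 0,"az": 0},
  ],
)

```text
clock: 70.3
eef_pos: [460.7, -354.0, 82.2]
tcp_rot: [3.138, -0.005, -2.996]
contact_force: [0.3, -0.5, 0.0]
opening: -0.003
grasp_force: 0.0
```

```bash
python3 - <<'E'
from h import *
plan(app(-142,-333.6,12),Rt=RA); st()
E
```

```text
at [ 460.7 -354.    82.2] [ 3.138 -0.005 -2.996] t 70.3 F [ 0.3 -0.5  0. ] open -0.003 gf 0.0
turn [ 0.0025 -0.0029 -0.0002] then shift [-0.134 -0.066  0.646] | shift first: [-0.137 -0.068  0.645]
corner-frame TCP [-145.3 -332.    28.2]
```

Call:
step_arm(
  moves=[
    {"tx": -0.13,"ty": -0.07,"tz": 0.4,"ax": 0,"ay": 0,"az": 0},
    {"tx": 0,"ty": 0,"tz": 0.2,"ax": 0,"ay": 0,"az": 0},
    {"tx": 0,"ty": 0,"tz": 0,"ax": 0,"ay": 0,"az": 0},
  ],
)

```text
clock: 70.68
eef_pos: [465.6, -356.1, 69.0]
tcp_rot: [3.14, -0.002, -2.996]
contact_force: [0.3, -0.0, 0.2]
opening: -0.001
grasp_force: 0.0
```

Call:
step_arm(
  moves=[
    {"tx": 0,"ty": 0,"tz": 0.1,"ax": 0,"ay": 0,"az": 0},
    {"tx": 0,"ty": 0,"tz": 0.1,"ax": 0,"ay": 0,"az": 0},
    {"tx": 0,"ty": 0,"tz": 0,"ax": 0,"ay": 0,"az": 0},
  ],
)

```text
clock: 71.05
eef_pos: [466.0, -356.4, 64.3]
tcp_rot: [3.141, -0.001, -2.996]
contact_force: [0.3, -0.4, 3.2]
opening: 0.001
grasp_force: 1.5
```

Call:
step_arm(
  moves=[
    {"tx": 0,"ty": 0,"tz": 0.06,"ax": 0,"ay": 0,"az": 0},
    {"tx": 0,"ty": 0,"tz": 0.06,"ax": 0,"ay": 0,"az": 0},
    {"tx": 0,"ty": 0,"tz": 0,"ax": 0,"ay": 0,"az": 0},
    {"tx": 0,"ty": 0,"tz": 0,"ax": 0,"ay": 0,"az": 0},
  ],
)

```text
clock: 71.55
eef_pos: [465.9, -356.4, 61.4]
tcp_rot: [3.141, -0.001, -2.996]
contact_force: [0.2, 0.2, 5.9]
opening: -0.005
grasp_force: 3.0
```

Call:
step_arm(
  moves=[
    {"tx": 0,"ty": 0,"tz": 0.06,"ax": 0,"ay": 0,"az": 0},
    {"tx": 0,"ty": 0,"tz": 0.04,"ax": 0,"ay": 0,"az": 0},
    {"tx": 0,"ty": 0,"tz": 0,"ax": 0,"ay": 0,"az": 0},
    {"tx": 0,"ty": 0,"tz": 0,"ax": 0,"ay": 0,"az": 0},
  ],
)

```text
clock: 72.05
eef_pos: [466.1, -356.5, 61.0]
tcp_rot: [3.141, -0.001, -2.996]
contact_force: [-5.7, 5.1, 28.5]
opening: 0.0
grasp_force: 14.5
```

Call:
step_arm(
  moves=[
    {"tx": 0,"ty": 0,"tz": -0.5,"ax": 0,"ay": 0,"az": 0},
    {"tx": 0,"ty": 0,"tz": -1,"ax": 0,"ay": 0,"az": 0},
    {"tx": 0,"ty": 0,"tz": -1,"ax": 0,"ay": 0,"az": 0},
    {"tx": 0,"ty": 0.9,"tz": -1,"ax": 0,"ay": 0,"az": 0},
    {"tx": -0.5,"ty": 0.9,"tz": -1,"ax": 0,"ay": 0,"az": 0},
  ],
)

```text
clock: 72.68
eef_pos: [470.5, -309.3, 171.2]
tcp_rot: [3.139, -0.003, -2.997]
contact_force: [1.2, -0.3, -0.2]
opening: -0.0
grasp_force: 0.0
```

Call:
step_arm(
  moves=[
    {"tx": -0.8,"ty": 0.9,"tz": 0,"ax": 0,"ay": 0,"az": 0},
    {"tx": -0.8,"ty": 0.9,"tz": 0,"ax": 0,"ay": 0,"az": 0},
    {"tx": -0.8,"ty": 0.9,"tz": 0,"ax": 0,"ay": 0,"az": 0},
    {"tx": -0.8,"ty": 0.9,"tz": 0,"ax": 0,"ay": 0,"az": 0},
    {"tx": 0,"ty": 0,"tz": 0,"ax": 0,"ay": 0,"az": 0},
  ],
)

```text
clock: 73.3
eef_pos: [538.1, -207.8, 170.6]
tcp_rot: [3.14, -0.002, -2.993]
contact_force: [-1.3, -0.9, -1.1]
opening: 0.001
grasp_force: 0.0
```

```bash
sed -i 's/seg2.png/seg3.png/' seg.py; python3 seg.py; python3 - <<'E'
from h import *
p,d,K,T=load('wrist'); P=pts(d,K,T)-COR; X=P@AX;Y=P@AYV;Z=P[...,2]
q=(abs(Y+335)<6)&(X<15)&(X>-30)&(Z>20)&(Z<50)
print('syringe',q.sum(),Y[q].mean().round(1),np.percentile(Z[q],90).round(1))
hsv=cv2.cvtColor(p,cv2.COLOR_RGB2HSV); g=(hsv[...,0]>45)&(hsv[...,0]<85)&(hsv[...,1]>120)&(abs(Y+335)<30)&(X<-110)&(Z>5)&(Z<30)
print('button top',g.sum(),np.percentile(Z[g],[50,90]).round(1) if g.sum() else '')
E
```

```text
at [ 538.1 -207.8  170.6] [ 3.140e+00 -2.000e-03 -2.993e+00] t 73.3 F [-1.3 -0.9 -1.1] open 0.001 gf 0.0
turn [ 0.0011 -0.0016  0.0013] then shift [0.741 1.462 4.783] | shift first: [0.726 1.456 4.787]
corner-frame TCP [ -47.5 -198.6  116.6]
6949 mid -51.2 -126.6 size 98.6 48.7 ang 0.86 X -100.3 -1.6
6967 mid -51.2 -76.5 size 98.7 48.8 ang 0.71 X -100.4 -1.6
6974 mid -51.1 -26.1 size 98.6 49.2 ang 0.42 X -100.5 -1.7
syringe 783 -333.8 32.9
button top 1506 [17.1 18.2]
```

All checks agree: plates flush at X ≈ −50.4 from the fence and 50 mm apart, syringe seated, button pressed to its stop and back up. Handing in.

```bash
python3 -c "
from h import *
print(workorder.sign_off())"
```

```text
the job is handed in; nothing more can be done
None
```

The job is handed in, though the sign-off gave no verdict: by my last camera readings all three plates lie flush and closed up in the fence corner, the syringe sits in its cradle with the tip to the rear, and the start button was pressed to its stop and sprang back.

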